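# Load-test a suspension spring on the dead-weight tester and sort its twin

### The job

One of the two shaker suspension springs in the sloped rack has gone soft. Test one of them: stand it upright in the middle of the tester's round plate, lower the weighted arm gently onto it and let go; a good spring holds the arm's red pointer above the red line, a soft one lets it sink below. Leave that spring loaded under the arm so that I can check the reading, put the other spring into the tray it then belongs in (green tray: good, red tray: soft), and leave the timer alone.

Things in the scene. Friction and masses are not known exactly. Their poses are not given: they have to be found in the camera images.
- spring_a_center (a point): One of two springs that look alike: bare steel coil, 40 mm wide, a dark cup 42 mm wide and 10 mm high on each end, 110 mm long, 0.2 kg. Point: its centre. z runs along it from the foot cup to the top cup, which slides in when pressed. Starts in the rack, leaning back 40 degrees. Grip it across (40 mm) at or below its middle. One is soft: under the arm it shortens 43 mm, the good one 21 mm.
- spring_b_center (a point): One of two springs that look alike: bare steel coil, 40 mm wide, a dark cup 42 mm wide and 10 mm high on each end, 110 mm long, 0.2 kg. Point: its centre. z runs along it from the foot cup to the top cup, which slides in when pressed. Starts in the rack, leaning back 40 degrees. Grip it across (40 mm) at or below its middle. One is soft: under the arm it shortens 43 mm, the good one 21 mm.
- tester_seat (a point): Centre of the top of the tester's round steel plate (72 mm wide, dark ring 49 mm wide on it), 35 mm above the bench, on which the spring stands. Axes as tester. With the arm parked the space above is free; cheeks and parked arm stand 55 mm and more behind this point.
- tester_hinge (a point): Middle of the arm's hinge line, 135 mm above the bench and 80 mm behind the plate's centre; the line runs along the tester's y. Axes as tester. The arm's bar moves on a circle of 160 mm radius round it.
- lift_bar (a point): Middle of the arm's cross bar, by which it is moved: round, 12 to 14 mm thick, 84 mm long between the side arms, along the tester's y, 160 mm from the hinge. It turns between the fingers, so the tool need not turn with the arm. Two round weights sit outside the side arms; about 7 N lifts the level arm. A free roller (20 mm), half-way to the hinge, presses the spring.
- weight_arm (a joint): Weighted arm, rad: 0 parked, 15 degrees beyond upright, stays by its weight; 0.26 upright; 1.83 level, bar to the front; 2.27 lower stop. Beyond upright it falls forward unless held. The roller meets a free spring at 1.57. Let go, it settles near 1.85 on a good spring, 2.13 on a soft one; pointer at the red line: 1.99. Over 3.5 rad/s downwards counts as dropped.
- rack: Fixed aluminium rack, base 140 (x) x 176 (y) x 8 mm. Two places 104 mm apart in y, each a pair of steel rods (36 mm wide together) and a white foot ledge, hold springs leaning back (top towards +x) 40 degrees from vertical, centres 78 mm above the bench; fingers pass on both sides of a spring and below its centre. Origin on the bench under the middle of the springs' centres; x front to back, z up.
- tester: Fixed dead-weight spring tester, grey base 250 x 136 mm, 20 mm high. Origin: on the bench under the plate's centre; x from its front (robot side) to the hinge at its back, y left, z up. At x 31 mm, y 68 to 104 mm stands a white scale plate facing front, 188 mm high, with one red line; the arm's red pointer moves in front of it.
- red_tray: Red plastic tray for soft springs, 150 (x) x 120 (y) mm, walls 22 mm high and 4 mm thick, floor 4 mm, fixed. Origin: centre of its underside on the bench; z up.
- green_tray: Green plastic tray for good springs, 150 (x) x 120 (y) mm, walls 22 mm high and 4 mm thick, floor 4 mm, fixed. Origin: centre of its underside on the bench; z up.
- timer: White countdown timer, 66 x 66 x 19 mm, loose, to be left alone. Origin: centre of its underside.
There are look-alikes about, which are no part of the job. What is shaped like the part that bears spring_a_center but orange is not meant.

How it is judged (in metres and radians):
At the end, for the whole second after the job is handed in: One spring stands upright on the plate (within 18 mm of centre) with the arm resting on it. Pointer above the line (joint 1.70 to 1.95): the other spring is in the red tray; below (2.03 to 2.24): in the green tray; it stands or lies there, centre inside the walls and at most 66 mm up. All at rest (((horizontal distance between spring_a_center and tester_seat below 0.018 m and z of spring_a_center in the frame of tester_seat between 0.048 and 0.062 m and angle between spring_a_center's own z axis and vertical below 0.15 rad and value of joint weight_arm between 1.7 and 1.95 rad and x of spring_b_center in the frame of red_tray between -0.07 and 0.07 m and y of spring_b_center in the frame of red_tray between -0.055 and 0.055 m and z of spring_b_center in the frame of red_tray between 0.01 and 0.066 m) or (horizontal distance between spring_a_center and tester_seat below 0.018 m and z of spring_a_center in the frame of tester_seat between 0.048 and 0.062 m and angle between spring_a_center's own z axis and vertical below 0.15 rad and value of joint weight_arm between 2.03 and 2.24 rad and x of spring_b_center in the frame of green_tray between -0.07 and 0.07 m and y of spring_b_center in the frame of green_tray between -0.055 and 0.055 m and z of spring_b_center in the frame of green_tray between 0.01 and 0.066 m) or (horizontal distance between spring_b_center and tester_seat below 0.018 m and z of spring_b_center in the frame of tester_seat between 0.048 and 0.062 m and angle between spring_b_center's own z axis and vertical below 0.15 rad and value of joint weight_arm between 1.7 and 1.95 rad and x of spring_a_center in the frame of red_tray between -0.07 and 0.07 m and y of spring_a_center in the frame of red_tray between -0.055 and 0.055 m and z of spring_a_center in the frame of red_tray between 0.01 and 0.066 m) or (horizontal distance between spring_b_center and tester_seat below 0.018 m and z of spring_b_center in the frame of tester_seat between 0.048 and 0.062 m and angle between spring_b_center's own z axis and vertical below 0.15 rad and value of joint weight_arm between 2.03 and 2.24 rad and x of spring_a_center in the frame of green_tray between -0.07 and 0.07 m and y of spring_a_center in the frame of green_tray between -0.055 and 0.055 m and z of spring_a_center in the frame of green_tray between 0.01 and 0.066 m)) and velocity of joint weight_arm between -0.05 and 0.05 rad/s and linear speed of each of spring_a, spring_b below 0.03 m/s); the robot touches nothing.
It fails at once if the weighted arm is dropped or slammed down (faster than 3.5 rad/s) (velocity of joint weight_arm above 3.5 rad/s).
It fails at once if the timer is shoved more than 30 mm (distance of timer from where it was at the start of the episode above 0.03 m).
It also fails if it takes over 72 s, if anything falls off the work surface, if the arm or the gripper's body presses on something with over 40 N, if the wrist force passes 120 N, or if a joint passes its speed limit or range.

### The arm

A 7-joint arm with a two-finger parallel gripper is mounted at the origin on a cart in front of the work surface, level with it; the furniture and walls round the work are solid. World frame = base frame: x ahead of the robot, y to its left, z up, the work surface at z = 0. Lengths are in mm, angles in rad, forces in N, time in s.
With the tool pointing down it reaches from about 400 to 875 mm from the base axis. Payload 4.4 kg.
Tool frame: the origin (TCP) lies at the very end of the fingers, on their centre line; the grasp point (between the pads) lies 19 mm behind it (ctrl.pinch_z is the z of the grasp point in the tool frame, in mm); z points along the fingers, x is the direction in which the jaws open and shut, and the axes are right-handed (so a half turn about z gives the same grasp; the last joint's range is limited). The gripper opens to 85 mm and grips with 20 to 120 N. Pads are 22 mm wide; open, the fingers measure 114 mm over their backs; the gripper's body (76 mm by 85 mm) begins 54 mm behind the grasp point. The pads swing forward as they close: fully open they stand 13 mm farther back than shut.
Start: joints at [1.183, 0.628, 0.038, 1.517, -0.027, 0.996, -0.02], TCP at [205.608, -616.639, 198.813] pointing down, gripper open.
Joint ranges: [-3.06, 3.06], [-0.37, 2.12], [-1.25, 1.32], [0.18, 2.47], [-1.1, 4.24], [0.23, 1.98], [-2.94, 2.94]. Speed limits (rad/s): [2.57, 2.57, 3.14, 3.14, 3.14, 3.14, 3.14].

### API

Orientations are given as [roll, pitch, yaw] about the fixed x, y, z axes, in that order (R = Rz(yaw) Ry(pitch) Rx(roll)).
In Python, from cell import sensors, get_image, order, ctrl gives the robot as it stands.
- The arm moves only by the tool arm_command, never from a script. Its argument "rows" is a list that holds one entry, the list of rows, each a list of 6 numbers: the shift along the tool's x, y, z in mm, then the turn, a rotation vector about the tool's x, y, z in degrees. A call has 1 to 20 rows; each row is the pose to reach, as a shift and turn from the pose commanded when the call began, along the tool's axes at that moment; what a row does not reach only later rows make up. A row lasts 1/12 s, in which the tool goes at most 41.7 mm and 7.16 degrees, less where a joint would pass 70% of its speed; a pose out of reach is approached as far as the arm can. A call with a gripper value outside its range is refused whole. "claw" is the opening, from -1 (shut) to 1 (fully open), set as the call begins (left out, the last holds). The fingers move at their own pace and stop on an object; the grip force is fixed at half the most. Time passes only in rows, so rows that repeat a pose let the fingers close. It gives the time, the measured TCP pose, the force and the opening at its end, in the units of the state.
- sensors.read_state(): the state, without advancing time (a new reading comes with each control period).
- get_image(name): name is "scene" or "top" or "wrist"; returns a dict with "pixels" (480x640x3 uint8, red, green, blue), "z_map" (480x640 float32, mm along the optical axis (not along the pixel's ray), 0 where there is no reading), "K" (3x3 intrinsics, pixels), "pose" (4x4, takes a point from camera to world coordinates). Camera axes: x right, y up, looking along -z (the intrinsics and any distortion apply to the point x, -y, -z); pixel columns grow to the right and rows downward; lengths in mm; the calibration is good to about 2 mm. A picture is of the moment at which its call begins.
- order.finish_job(): hands the job in, once; it reports no verdict.
The state is a dict: "clock": time; "qpos": joint angles; "qd": joint speeds; "tau": joint torques, N m; "eef_pos": TCP position; "tool_rot": TCP orientation; "force": force on the tool from outside, world axes, zero at the start; "torque": the same for the moment, N m; "width": finger opening in mm.
Only numpy, scipy, OpenCV 4.12 (cv2) and the standard library are available. Lean on these libraries where they do the work, as an engineer would, in place of code of your own. Each camera call takes 0.05 s, during which the arm holds its last target.

## Working session

There is one attempt and no reset: what is moved stays moved. The work goes in short steps, Python scripts to look and compute and a tool call to move; the robot and the scene stay as the last step left them, time stands still between calls to the robot, and variables do not carry over. Pictures are saved under pics/ and viewed, and the job is handed in when it is done.

Besides the shell and the picture viewer there is one more tool, called after "Emit:" as name(argument=value, ...) on one line, values as JSON. arm_command: Moves the arm, as the interface text tells. Its arguments: {"type":"object","properties":{"rows":{"type":"array","items":{"type":"array","items":{"type":"array","items":{"type":"number"}}}},"claw":{"type":"number"}},"required":["rows"]}

```bash
ls; mkdir -p pics; python3 - <<'E'
from cell import sensors,get_image,ctrl
import cv2,numpy as np
s=sensors.read_state();print(s);print(ctrl.pinch_z)
for n in ["scene","top","wrist"]:
    d=get_image(n);cv2.imwrite(f"pics/{n}0.png",d["pixels"][:,:,::-1]);np.savez(f"{n}0.npz",**d);print(n,d["K"],d["pose"])
E
```

```text
pics
{'clock': 0.0, 'qpos': array([ 1.18320285,  0.62933926,  0.03845436,  1.51838962, -0.02697371,
        0.99629317, -0.0200142 ]), 'qd': array([-0.0002619 ,  0.00140099,  0.00039903, -0.00176298,  0.00133537,
       -0.00117002, -0.00050735]), 'tau': array([-2.71275303e-04, -5.63405335e+01,  1.22609988e+00, -1.93444866e+01,
        1.09981195e-02,  1.05622484e-02,  8.81416113e-07]), 'eef_pos': array([ 205.36523734, -615.97073457,  197.88692392]), 'tool_rot': array([ 3.14153796e+00,  1.91030217e-03, -1.24901332e+00]), 'force': array([ 0.99040369, -0.38779436, -0.47573675]), 'torque': array([-0.06702809,  0.04588992,  0.00772194]), 'width': 85.44895988253697}
-18.700000000000003
scene [[598.82333685   0.         315.44260018]
 [  0.         598.82333685 241.23758167]
 [  0.           0.           1.        ]] [[-8.37278169e-01  4.32007088e-01 -3.35164352e-01  4.33014713e+01]
 [-5.46656361e-01 -6.48500316e-01  5.29730273e-01  7.11707722e+02]
 [ 1.14930443e-02  6.26751319e-01  7.79134580e-01  1.37623328e+03]
 [ 0.00000000e+00  0.00000000e+00  0.00000000e+00  1.00000000e+00]]
top [[597.77094616   0.         318.52162217]
 [  0.         597.77094616 233.72548852]
 [  0.           0.           1.        ]] [[-8.06818093e-03  9.79030728e-01 -2.03552789e-01  2.57518566e+02]
 [-9.99964241e-01 -8.41505491e-03 -8.38627277e-04 -1.30267097e+02]
 [-2.53394977e-03  2.03538744e-01  9.79063613e-01  1.65956050e+03]
 [ 0.00000000e+00  0.00000000e+00  0.00000000e+00  1.00000000e+00]]
wrist [[382.40457644   0.         318.66429863]
 [  0.         382.40457644 240.17895361]
 [  0.           0.           1.        ]] [[ 3.17416102e-01  9.08741670e-01  2.70990027e-01  2.73371619e+02]
 [-9.48284113e-01  3.04800675e-01  8.86216104e-02 -5.92739604e+02]
 [-2.06379272e-03 -2.85105463e-01  9.58493931e-01  3.73150430e+02]
 [ 0.00000000e+00  0.00000000e+00  0.00000000e+00  1.00000000e+00]]
```

View pics/top0.png

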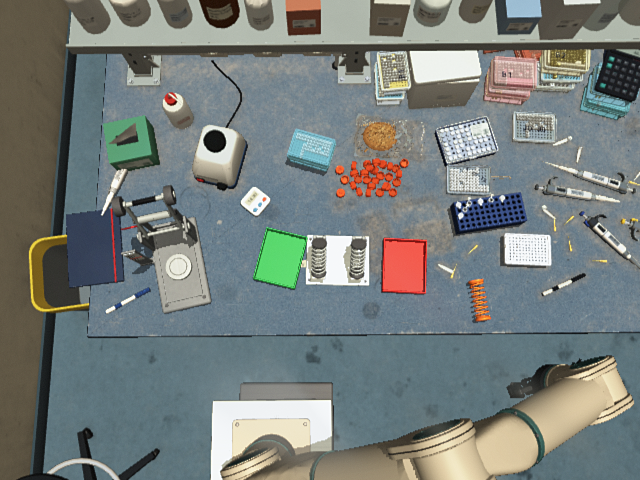

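View pics/scene0.png

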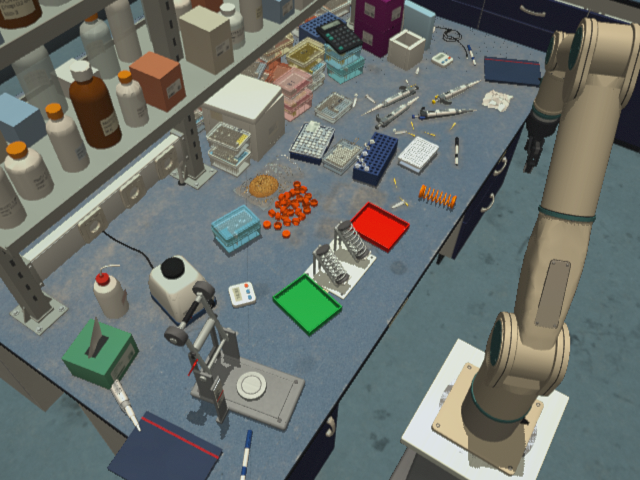

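View pics/wrist0.png

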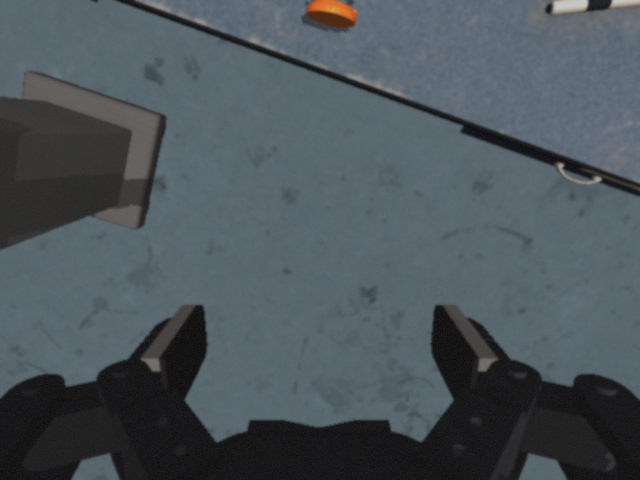

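The top view shows the two bare steel springs in the white rack at about (318,258) and (357,258). The look-alike is the orange spring at (479,300), which I won't touch. The tester plate is at (179,266), the green tray at (281,259), the red tray at (405,266) and the timer at (255,201). Next I'll measure these.

```bash
cat > h.py <<'E'
import numpy as np,cv2
from scipy.spatial.transform import Rotation as R
def cloud(d):
    z=d["z_map"];K=d["K"];v,u=np.mgrid[0:480,0:640]
    p=np.stack([(u-K[0,2])/K[0,0]*z,-(v-K[1,2])/K[1,1]*z,-z],-1)
    P=p@d["pose"][:3,:3].T+d["pose"][:3,3]
    P[z<=0]=np.nan
    return P
def proj(d,X):
    X=np.atleast_2d(X);p=(X-d["pose"][:3,3])@d["pose"][:3,:3]
    return np.stack([d["K"][0,0]*p[:,0]/-p[:,2]+d["K"][0,2],-d["K"][1,1]*p[:,1]/-p[:,2]+d["K"][1,2]],-1)
E
python3 - <<'E'
from h import *
for n in ["top","scene"]:
    d=dict(np.load(f"{n}0.npz"));P=cloud(d);I=d["pixels"].astype(int)
    np.set_printoptions(precision=1,suppress=True)
    print(n)
    m={"green":(I[...,1]>120)&(I[...,0]<60)&(I[...,2]<90),"red":(I[...,0]>150)&(I[...,1]<50)&(I[...,2]<50)}
    for k,mm in m.items():
        mm=mm&(P[...,2]>-5)&(P[...,2]<30)&(P[...,0]<760)&(P[...,1]<330)
        nl,lab,st,c=cv2.connectedComponentsWithStats(mm.astype(np.uint8));i=1+np.argmax(st[1:,4])
        q=P[lab==i];r=cv2.minAreaRect(q[:,:2].astype(np.float32));print(k,len(q),r,q[:,2].min(),q[:,2].max(),np.median(q[:,2]))
    # rack springs: points z>30 in region
    # plate z=35
d=dict(np.load("top0.npz"));P=cloud(d)
reg=(P[...,2]>31)&(P[...,2]<39);reg[:240]=0;reg[300:]=0;reg[:,:150]=0;reg[:,210:]=0
q=P[reg];print("plate",len(q),np.median(q,0),cv2.minEnclosingCircle(q[:,:2].astype(np.float32)))
reg=(P[...,2]>16)&(P[...,2]<24);reg[:200]=0;reg[320:]=0;reg[:,:140]=0;reg[:,220:]=0
q=P[reg];print("base",len(q),cv2.minAreaRect(q[:,:2].astype(np.float32)))
reg=(P[...,2]>5)&(P[...,2]<11);reg[:230]=0;reg[295:]=0;reg[:,300:]=reg[:,300:]; reg[:,:302]=0;reg[:,374:]=0
q=P[reg];print("rack",len(q),cv2.minAreaRect(q[:,:2].astype(np.float32)))
for y0,y1,x0,x1 in [(234,285,308,330),(234,285,346,370)]:
    q=P[y0:y1,x0:x1].reshape(-1,3);q=q[q[:,2]>45];t=q[q[:,2]>np.nanmax(q[:,2])-12];print("sp",len(q),q.mean(0),"top",t.mean(0),q.max(0),q.min(0))
for n in ["top","scene"]:
    I=dict(np.load(f"{n}0.npz"))["pixels"][:,:,::-1]
    c=I[180:320,110:440] if n=="top" else I[200:440,100:420]
    cv2.imwrite(f"pics/{n}crop.png",cv2.resize(c,None,fx=2.4,fy=2.4,interpolation=cv2.INTER_CUBIC))
E
```

```text
top
green 15 ((468.0544128417969, 25.029342651367188), (40.821624755859375, 1.1546050310134888), 75.36483764648438) 1.3075922483690192 27.449960069518283 19.787074766724572
red 31 ((434.9408874511719, -346.42327880859375), (81.34950256347656, 2.114201784133911), 85.70484924316406) -4.86532884368512 22.9008494623522 16.265044069584064
scene
green 1752 ((531.8621215820312, -22.45604705810547), (121.763671875, 152.68115234375), 76.75770568847656) -4.81559924666476 28.792437504447435 4.129763677730466
red 1198 ((505.98565673828125, -366.59783935546875), (123.6099853515625, 149.2357635498047), 84.4740219116211) -4.777279597999495 29.727804635129587 4.202615083810883
plate 410 [508.1 258.3  34.9] ((510.10595703125, 270.4343566894531), 94.02076721191406)
base 2124 ((510.91510009765625, 284.4994812011719), (249.27972412109375, 186.87950134277344), 12.434432029724121)
rack 1258 ((520.86083984375, -181.432861328125), (199.78131103515625, 181.2682342529297), 89.4332275390625)
sp 508 [ 526.8 -129.2   90.8] top [ 544.  -128.7  129.8] [ 579.2 -109.   137.9] [ 468.8 -148.5   45.1]
sp 531 [ 522.5 -232.3   90. ] top [ 541.3 -232.8  128.6] [ 575.9 -210.9  135.9] [ 466.2 -253.6   45.1]
```

View pics/topcrop.png

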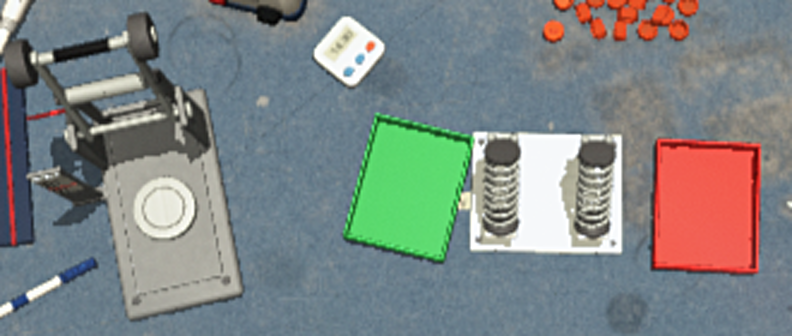

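View pics/scenecrop.png

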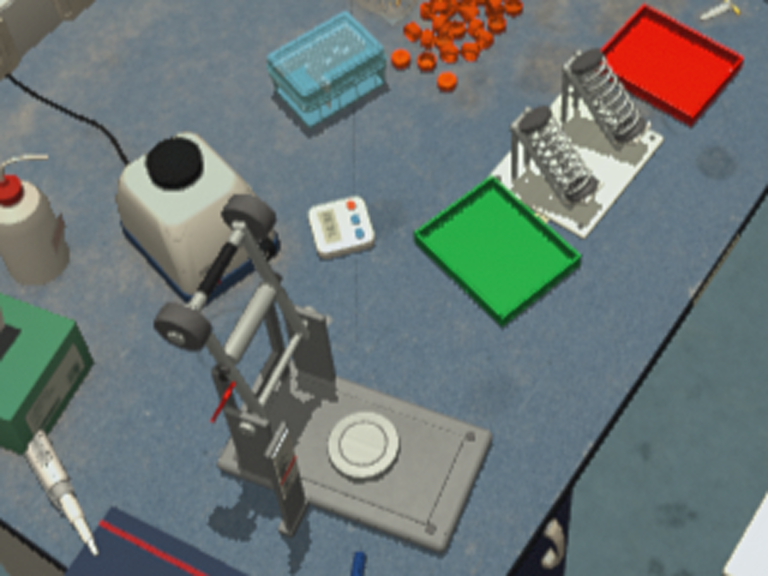

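The crops confirm the choice: two bare steel springs with dark cups, side by side in the white rack, and an empty tester with its arm parked back. I'll fit the poses more exactly.

```bash
cat >> h.py <<'E'
def ray(d,uv,z):
    uv=np.atleast_2d(uv).astype(float);K=d["K"]
    v=np.stack([(uv[:,0]-K[0,2])/K[0,0],-(uv[:,1]-K[1,2])/K[1,1],-np.ones(len(uv))],-1)@d["pose"][:3,:3].T
    o=d["pose"][:3,3];return o+v*((z-o[2])/v[:,2:])
E
python3 - <<'E'
from h import *
from scipy.optimize import least_squares
np.set_printoptions(precision=1,suppress=True)
D={n:dict(np.load(f"{n}0.npz")) for n in ["top","scene"]}
t=D["top"]
c=ray(t,[[166.3,312.5],[211.3,302.1],[195.4,217.5]],20);print("corners",c);
e=c[2]-c[1];print("yaw long",np.degrees(np.arctan2(e[1],e[0])));e=c[0]-c[1];print("yaw short",np.degrees(np.arctan2(-e[0],e[1])),np.linalg.norm(c[0]-c[1]),np.linalg.norm(c[2]-c[1]))
for n,d in D.items():
    P=cloud(d)
    m=(abs(P[...,2]-35)<4)&(np.hypot(P[...,0]-508,P[...,1]-258)<45)
    print(n,"plate",m.sum(),cv2.minEnclosingCircle(P[m][:,:2].astype(np.float32)),P[m].mean(0))
    m=(abs(P[...,2]-20)<3)&(np.hypot(P[...,0]-480,P[...,1]-258)<130)&(P[...,0]<500)
    q=P[m]; print("front",cv2.minAreaRect(q[:,:2].astype(np.float32)))
    # springs
    def res(p,q):
        x,y,yaw=p;r=[]
        Rz=R.from_euler("z",yaw).as_matrix();a=Rz@[np.sin(np.radians(40)),0,np.cos(np.radians(40))]
        dd=[]
        for s in (1,-1):
            C=np.array([x,y,0])+Rz@[0,52*s,78.]
            l=(q-C)@a; rad=np.linalg.norm((q-C)-l[:,None]*a,axis=1)
            rr=np.hypot(rad-20,np.maximum(abs(l)-55,0))
            dd.append(rr)
        return np.min(dd,0)
    m=(P[...,2]>50)&(P[...,2]<140)&(abs(P[...,0]-525)<75)&(abs(P[...,1]+181)<82)
    q=P[m]
    s=least_squares(res,[525,-181,0.0],args=(q,),loss="soft_l1",f_scale=2,x_scale=[1,1,.01]);print(n,"rack",len(q),s.x,np.median(s.fun),np.percentile(s.fun,80))
    # arm bar
    m=(P[...,2]>250)&(np.hypot(P[...,0]-626,P[...,1]-284)<100);q=P[m];print("bar",len(q),q.mean(0))
    m=(P[...,2]>275)&(np.hypot(P[...,0]-626,P[...,1]-284)<80);q=P[m];print(len(q),q.mean(0),q.max(0),q.min(0))
E
```

```text
corners [[382.4 288.2  20. ]
 [409.7 166.2  20. ]
 [648.1 217.8  20. ]]
yaw long 12.217246703277555
yaw short 12.609571646206318 125.04442113420733 243.87598436667344
top plate 383 ((508.295654296875, 258.21124267578125), 38.399627685546875) [507.3 257.2  35. ]
front ((441.54205322265625, 272.81072998046875), (205.56556701660156, 116.0729751586914), 89.51864624023438)
top rack 943 [ 521.8 -180.5   -0. ] 2.404810562766494 5.474703310189983
bar 730 [622.6 284.3 298. ]
689 [623.1 283.7 300.1] [662.2 356.1 318.1] [588.4 208.8 275.4]
scene plate 548 ((506.1507263183594, 256.7108459472656), 36.87386703491211) [506.  257.5  35. ]
front ((448.68695068359375, 269.5245056152344), (120.8548583984375, 182.97772216796875), 12.003809928894043)
scene rack 1093 [ 521.8 -180.3   -0. ] 3.020605131486864 6.298060997179927
bar 975 [620.9 286.  296.5]
895 [621.2 286.7 299.4] [659.9 357.6 317.6] [586.7 209.6 275.5]
```

```bash
cat >> h.py <<'E'
YT=np.radians(12.3); SEAT=np.array([507,257.5,35.]); 
def tool(yawx,t):
    """tool pointing down, tilted t deg towards heading yawx (rad), jaw across heading, camera on top"""
    t=np.radians(t);Rz=R.from_euler("z",yawx)
    M=np.array([[0,-np.cos(t),np.sin(t)],[-1,0,0],[0,-np.sin(t),-np.cos(t)]])
    return Rz*R.from_matrix(M)
def tcp(G,Rt): return np.array(G)+18.7*Rt.as_matrix()[:,2]
def T(p): # tester -> world
    return R.from_euler("z",YT).apply(p)+[SEAT[0],SEAT[1],0]
def plan(wps,start=None):
    """wps: list of (pos,R,nrows)"""
    from cell import sensors
    from scipy.spatial.transform import Slerp
    if start is None:
        s=sensors.read_state();p0=s["eef_pos"];R0=R.from_euler("xyz",s["tool_rot"])
    else: p0,R0=start
    out=[];p,r=p0,R0
    for q,rq,n in wps:
        for k in range(1,n+1):
            f=k/n;pp=p+(np.array(q)-p)*f;rr=Slerp([0,1],R.concatenate([r,rq]))(f)
            out.append([round(float(v),1) for v in list(R0.inv().apply(pp-p0))+list(np.degrees((R0.inv()*rr).as_rotvec()))])
        p,r=np.array(q),rq
    st=[np.linalg.norm(np.diff([[0]*6]+out,axis=0)[:,a:a+3],axis=1).max() for a in (0,3)]
    print(len(out),"max step mm/deg",st);print(str(out).replace(" ",""))
E
python3 - <<'E'
from h import *
Rt=tool(0,25);a=np.array([np.sin(np.radians(40)),0,np.cos(np.radians(40))])
G=np.array([521.8,-128.4,78])-5*a;p=tcp(G,Rt);z=Rt.as_matrix()[:,2];print(G,p)
plan([(p-130*z,Rt,17),(p-130*z,Rt,2)])
E
```

```text
[ 518.58606195 -128.4          74.16977778] [ 526.48902345 -128.4          57.22182217]
19 max step mm/deg [np.float64(32.7910048641392), np.float64(1.8708286933869716)]
[[-22.3,-23.9,1.4,1.5,0.2,1.1],[-44.5,-47.8,2.8,2.9,0.5,2.1],[-66.8,-71.8,4.2,4.4,0.7,3.2],[-89.1,-95.7,5.6,5.8,1.0,4.3],[-111.3,-119.6,6.9,7.3,1.2,5.3],[-133.6,-143.5,8.3,8.8,1.4,6.4],[-155.9,-167.5,9.7,10.2,1.7,7.5],[-178.1,-191.4,11.1,11.7,1.9,8.5],[-200.4,-215.3,12.5,13.1,2.2,9.6],[-222.6,-239.2,13.9,14.6,2.4,10.7],[-244.9,-263.2,15.3,16.0,2.7,11.7],[-267.2,-287.1,16.7,17.5,2.9,12.8],[-289.4,-311.0,18.1,19.0,3.1,13.9],[-311.7,-334.9,19.4,20.4,3.4,14.9],[-334.0,-358.9,20.8,21.9,3.6,16.0],[-356.2,-382.8,22.2,23.3,3.9,17.1],[-378.5,-406.7,23.6,24.8,4.1,18.1],[-378.5,-406.7,23.6,24.8,4.1,18.1],[-378.5,-406.7,23.6,24.8,4.1,18.1]]
```

Emit:
arm_command(rows=[[[-100,-107,6,6.6,1.1,4.8],[-100,-107,6,6.6,1.1,4.8],[-100,-107,6,6.6,1.1,4.8],[-100,-107,6,6.6,1.1,4.8],[-378.5,-406.7,23.6,24.8,4.1,18.1],[-378.5,-406.7,23.6,24.8,4.1,18.1],[-378.5,-406.7,23.6,24.8,4.1,18.1],[-378.5,-406.7,23.6,24.8,4.1,18.1],[-378.5,-406.7,23.6,24.8,4.1,18.1],[-378.5,-406.7,23.6,24.8,4.1,18.1],[-378.5,-406.7,23.6,24.8,4.1,18.1],[-378.5,-406.7,23.6,24.8,4.1,18.1],[-378.5,-406.7,23.6,24.8,4.1,18.1],[-378.5,-406.7,23.6,24.8,4.1,18.1],[-378.5,-406.7,23.6,24.8,4.1,18.1],[-378.5,-406.7,23.6,24.8,4.1,18.1],[-378.5,-406.7,23.6,24.8,4.1,18.1]]], claw=1)

```text
clock: 1.57
eef_pos: [476.5, -125.5, 189.2]
tool_rot: [-2.723, 0.007, -1.557]
force: [-0.3, -0.2, -0.4]
width: 85.3
```

```bash
python3 - <<'E'
from h import *
from cell import sensors,get_image
s=sensors.read_state();print(s["clock"],s["qpos"],s["eef_pos"],s["tool_rot"],s["force"])
d=get_image("wrist");cv2.imwrite("pics/w1.png",d["pixels"][:,:,::-1]);np.savez("w1.npz",**d)
P=cloud(d);m=(abs(P[...,2]-8)<2.5)&(abs(P[...,0]-521)<85)&(abs(P[...,1]+181)<100)
I=d["pixels"].astype(int);m&=(I.min(-1)>150)
print(m.sum(),cv2.minAreaRect(P[m][:,:2].astype(np.float32)))
for y in (-128,-232):
    for s in (55,-55):
        print(proj(d,[521.8+s*.643,y,78+s*.766]))
E
```

```text
1.5667 [ 0.12391696  0.29488613  0.22906047  2.34795217 -1.09966119  0.23512959
 -0.18238407] [ 476.48097915 -125.54830127  189.22460944] [-2.72288308  0.00650411 -1.55729587] [-0.28024184 -0.18136712 -0.37271113]
9408 ((527.4717407226562, -181.03579711914062), (173.75929260253906, 138.0366668701172), 88.56204223632812)
[[325.61618607 165.3234821 ]]
[[323.54346488 272.24328053]]
[[474.79535942 167.1326131 ]]
[[440.16304779 273.92627652]]
```

View pics/w1.png

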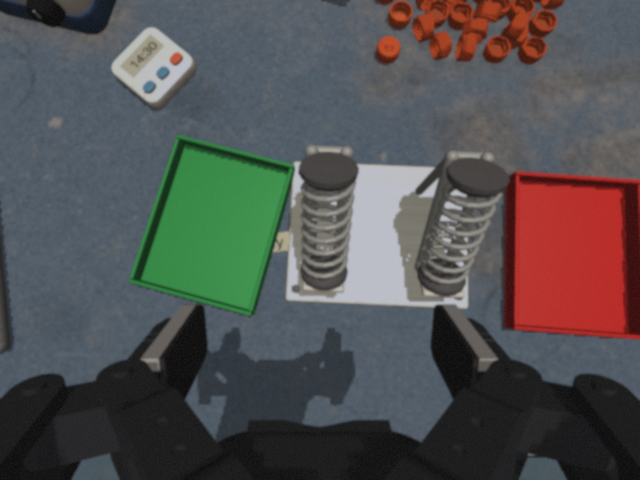

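The wrist view matches the model: the projected spring ends land on the cups (left spring at (325,165) and (323,272)). Joints 5 and 6 are already at their limits at this tilt, though. I'll identify the kinematics from the two state readings so I can choose feasible poses.

```bash
cat > k.py <<'E'
from h import *
import itertools
Q=np.array([[1.18320285,0.62933926,0.03845436,1.51838962,-0.02697371,0.99629317,-0.0200142],[0.12391696,0.29488613,0.22906047,2.34795217,-1.09966119,0.23512959,-0.18238407]])
P=np.array([[205.36523734,-615.97073457,197.88692392],[476.48097915,-125.54830127,189.22460944]])
E=np.array([[3.14153796,1.91030217e-03,-1.24901332],[-2.72288308,0.00650411,-1.55729587]])
def chain(q,s,c):
    A=[R.from_euler("z",s[0]*q[0]+c[0])]
    A.append(A[-1]*R.from_euler("y",q[1]));A.append(A[-1]*R.from_euler("z",s[1]*q[2]))
    A.append(A[-1]*R.from_euler("y",s[4]*q[3]));A.append(A[-1]*R.from_euler("z",s[2]*q[4]+c[2]))
    A.append(A[-1]*R.from_euler("y",s[5]*q[5]));A.append(A[-1]*R.from_euler("z",s[3]*q[6]+c[1]))
    return A
if __name__=="__main__":
    from scipy.optimize import least_squares
    best=[]
    for s in itertools.product([1,-1],repeat=6):
      for c3 in (0,np.pi):
        for c0 in (0,np.pi,2,-2):
          def f(c): return np.concatenate([(chain(Q[i],s,[c[0],c[1],c3])[-1].inv()*R.from_euler("xyz",E[i])).as_rotvec() for i in range(2)])
          r=least_squares(f,[c0,.0]);best.append((r.cost,s,c3,r.x))
    best.sort(key=lambda b:b[0])
    for b in best[:8]:print(b)
E
python3 k.py
```

```text
(np.float64(1.9279623925529812e-17), (-1, -1, -1, -1, 1, -1), 3.141592653589793, array([-5.17590694e-09, -3.58870748e-09]))
(np.float64(1.931272640324202e-17), (-1, -1, -1, -1, 1, 1), 0, array([-4.55281674e-09, -3.14159266e+00]))
(np.float64(1.9315106155133635e-17), (-1, -1, -1, -1, 1, 1), 0, array([-5.80546302e-09,  3.14159265e+00]))
(np.float64(2.3403811702880815e-17), (-1, -1, -1, -1, 1, -1), 3.141592653589793, array([0., 0.]))
(np.float64(3.460743832242069e-17), (-1, -1, -1, -1, 1, -1), 3.141592653589793, array([0.00000000e+00, 4.97785717e-09]))
(np.float64(0.0037795709460046777), (1, -1, 1, -1, 1, -1), 3.141592653589793, array([ 0.72306681, -3.19156075]))
(np.float64(0.0037795709460219824), (1, -1, 1, -1, 1, 1), 0, array([ 0.72306697, -0.04996794]))
(np.float64(0.00377957094603278), (1, -1, 1, -1, 1, -1), 3.141592653589793, array([ 0.72306705, -3.19156051]))
```

```bash
cat > k2.py <<'E'
from k import *
S=(-1,-1,-1,-1,1,1);C=[0,np.pi,0]
def basis(q):
    A=[a.as_matrix() for a in chain(q,S,C)]
    return {"z0":np.array([0,0,1.]),"x2":A[1][:,0],"z3":A[2][:,2],"x3":A[2][:,0],"x4":A[3][:,0],"z4":A[3][:,2],"x5":A[4][:,0],"z5":A[4][:,2],"x6":A[5][:,0],"z6":A[5][:,2],"y2":A[1][:,1],"y4":A[3][:,1],"y6":A[5][:,1]}
def fit(keys,Q,P):
    M=np.vstack([np.stack([basis(q)[k] for k in keys],1) for q in Q]);b=np.concatenate(P)
    x,*_=np.linalg.lstsq(M,b,rcond=None);return x,np.abs(M@x-b).max(),np.linalg.cond(M)
if __name__=="__main__":
    np.set_printoptions(precision=2,suppress=True)
    for k in [["z0","z3","z5","z6"],["z0","z3","z5","z6","x6"],["z0","z3","x3","z5","z6"],["z0","z3","z5","z6","x4"]]: print(k,fit(k,Q,P))
E
python3 k2.py;python3 -c "
from cell import ctrl,sensors
print([x for x in dir(ctrl) if x[0]!='_'],[x for x in dir(sensors) if x[0]!='_'])"
```

```text
['z0', 'z3', 'z5', 'z6'] (array([371.02, 522.37, 410.71, 363.06]), np.float64(26.02641896793827), np.float64(18.620011047354115))
['z0', 'z3', 'z5', 'z6', 'x6'] (array([381.15, 512.34, 377.3 , 390.22, -31.25]), np.float64(24.860482811965824), np.float64(18.64753040783041))
['z0', 'z3', 'x3', 'z5', 'z6'] (array([364.98, 425.74,  98.17, 380.11, 245.58]), np.float64(22.484748167050924), np.float64(19.84509936658464))
['z0', 'z3', 'z5', 'z6', 'x4'] (array([337.18, 529.64, 399.01, 349.96,  -9.99]), np.float64(26.439234542012258), np.float64(153.28719391091965))
['MotionError', 'pinch_z'] ['read_state']
```

```bash
python3 - <<'E'
from k2 import *
q=Q[1].copy()
def ori(q5,q6,q7):
    qq=q.copy();qq[4]=q5;qq[5]=q6;qq[6]=q7;return chain(qq,S,C)[-1]
wp=[]
p=np.array([470,-110,270.])
for i,(a,b) in enumerate([(-.6,.3),(0,.35),(.6,.4),(1.2,.45),(1.8,.5),(2.4,.55),(3.0,.6)]):
    r=ori(a,b,-.18);wp.append((p,r,5));print(r.as_euler("xyz"),r.as_matrix()[:,2])
plan(wp[:2])
E
```

```text
[-2.89380568 -0.11758707 -1.08690717] [ 0.27001303  0.01342505 -0.96276307]
[ 3.10390684 -0.16512121 -0.51512798] [ 0.12437836 -0.11370725 -0.98569807]
[ 2.8117699  -0.05224723  0.03415589] [ 0.06043989 -0.32199917 -0.94480874]
[2.58769271 0.18885517 0.52552682] [ 0.12576258 -0.53512704 -0.8353579 ]
[2.4624242  0.5011008  0.98613394] [ 0.31750867 -0.65838822 -0.68243183]
[2.47956504 0.82649506 1.5054278 ] [ 0.5755065  -0.61908765 -0.53434328]
[2.78981657 1.07728912 2.28100031] [ 0.80028859 -0.40220999 -0.4447081 ]
10 max step mm/deg [np.float64(16.610237806846712), np.float64(6.957729514719584)]
[[-3.4,-5.5,-15.2,-1.6,-0.4,-5.6],[-6.7,-11.0,-30.5,-3.2,-0.9,-11.1],[-10.1,-16.4,-45.7,-4.8,-1.3,-16.7],[-13.5,-21.9,-61.0,-6.5,-1.8,-22.2],[-16.8,-27.4,-76.2,-8.1,-2.2,-27.8],[-16.8,-27.4,-76.2,-10.2,-2.3,-34.3],[-16.8,-27.4,-76.2,-12.4,-2.4,-40.9],[-16.8,-27.4,-76.2,-14.6,-2.4,-47.4],[-16.8,-27.4,-76.2,-16.7,-2.5,-54.0],[-16.8,-27.4,-76.2,-18.9,-2.6,-60.5]]
```

Emit:
arm_command(rows=[[[-10,-16,-46,-4.8,-1.3,-16.7],[-10,-16,-46,-4.8,-1.3,-16.7],[-10,-16,-46,-4.8,-1.3,-16.7],[-17,-27,-76,-8.1,-2.2,-27.8],[-17,-27,-76,-8.1,-2.2,-27.8]]])

```text
clock: 2.03
eef_pos: [469.9, -116.3, 273.8]
tool_rot: [-2.893, -0.126, -1.092]
force: [1.1, -0.2, 0.5]
width: 85.5
```

```bash
cat > rec.py <<'E'
from cell import sensors
import json,numpy as np
np.set_printoptions(precision=3,suppress=True)
s=sensors.read_state();print(s["clock"],s["qpos"],s["eef_pos"],s["tool_rot"],s["force"],s["width"])
open("log.jsonl","a").write(json.dumps([list(s["qpos"]),list(s["eef_pos"]),list(s["tool_rot"])])+"\n")
E
python3 rec.py;python3 - <<'E'
from k2 import *
from cell import sensors
q=sensors.read_state()["qpos"]
A=np.array(q)
p=np.array([470,-110,270.])
wp=[]
for a,b in [(0,.35),(.6,.4)]:
    qq=A.copy();qq[4]=a;qq[5]=b;wp.append((p,chain(qq,S,C)[-1],6))
plan(wp)
E
```

```text
2.0333 [-0.26   0.186  0.597  2.12  -0.335  0.628 -0.512] [ 469.896 -116.334  273.806] [-2.893 -0.126 -1.092] [ 1.082 -0.188  0.529] 85.52213917339161
12 max step mm/deg [np.float64(1.284523257866513), np.float64(5.849786320883865)]
[[-1.0,-0.4,0.6,-0.0,3.0,-2.8],[-2.0,-0.7,1.2,-0.1,6.1,-5.7],[-3.0,-1.1,1.9,-0.1,9.1,-8.5],[-4.0,-1.4,2.5,-0.1,12.1,-11.3],[-5.0,-1.8,3.1,-0.1,15.2,-14.2],[-6.0,-2.2,3.7,-0.2,18.2,-17.0],[-6.0,-2.2,3.7,-2.9,19.2,-22.0],[-6.0,-2.2,3.7,-5.7,20.1,-26.9],[-6.0,-2.2,3.7,-8.6,21.0,-31.9],[-6.0,-2.2,3.7,-11.4,21.8,-36.9],[-6.0,-2.2,3.7,-14.2,22.7,-41.8],[-6.0,-2.2,3.7,-17.1,23.5,-46.8]]
```

Emit:
arm_command(rows=[[[-6,-2,4,-0.2,18.2,-17],[-6,-2,4,-0.2,18.2,-17],[-6,-2,4,-0.2,18.2,-17],[-6,-2,4,-0.2,18.2,-17]]])

```text
clock: 2.37
eef_pos: [466.8, -111.5, 264.8]
tool_rot: [-2.967, -0.472, -0.881]
force: [-0.4, -2.3, 0.0]
width: 85.2
```

```bash
python3 rec.py; cat > k3.py <<'E'
from k2 import *
import json
L=[json.loads(l) for l in open("log.jsonl")]
QQ=np.vstack([Q]+[np.array(l[0]) for l in L]);PP=np.vstack([P]+[np.array(l[1]) for l in L])
if __name__=="__main__":
    np.set_printoptions(precision=1,suppress=True)
    for l in L: print((chain(l[0],S,C)[-1].inv()*R.from_euler("xyz",l[2])).magnitude())
    for n in range(0,4):
        o=[]
        for k in itertools.combinations(["x2","y2","x3","x4","y4","x5","x6","y6"],n):
            kk=["z0","z3","z5","z6"]+list(k);f=fit(kk,QQ,PP);o.append((f[1],kk,f[0],f[2]))
        o.sort(key=lambda t:t[0])
        for t in o[:3]:print(t)
E
python3 k3.py
```

```text
2.3667 [-0.808  0.153  0.911  2.35   0.35   0.255 -1.089] [ 466.802 -111.511  264.797] [-2.967 -0.472 -0.881] [-0.447 -2.254  0.033] 85.19978889929786
5.375851794994512e-16
1.0986484626103523e-15
(np.float64(23.457391459119236), ['z0', 'z3', 'z5', 'z6'], array([400.9, 502.8, 417.1, 367.7]), np.float64(12.83359380843311))
(np.float64(4.087669371257434), ['z0', 'z3', 'z5', 'z6', 'y4'], array([353.5, 550.6, 389.8, 387.4, -25.4]), np.float64(14.131797543455288))
(np.float64(8.506960629894891), ['z0', 'z3', 'z5', 'z6', 'y2'], array([313.8, 567.2, 372.9, 372.3, -29.6]), np.float64(16.172036025456006))
(np.float64(20.414378298515814), ['z0', 'z3', 'z5', 'z6', 'y6'], array([361.5, 550.3, 393.9, 389.1, -21.6]), np.float64(14.436665667540346))
(np.float64(0.1971427858807715), ['z0', 'z3', 'z5', 'z6', 'y2', 'y4'], array([336.3, 558.8, 382.2, 382.3, -11.5, -16.5]), np.float64(18.86451260592027))
(np.float64(2.622969306148775), ['z0', 'z3', 'z5', 'z6', 'y4', 'x5'], array([346.6, 553.7, 383.3, 391.2, -25.1,  -4.9]), np.float64(17.067755783211307))
(np.float64(2.6613093480167436), ['z0', 'z3', 'z5', 'z6', 'x3', 'y4'], array([349.3, 542.2, 384.7, 375.4,   9.9, -24.7]), np.float64(17.727044607113697))
(np.float64(8.612066721980227e-07), ['z0', 'z3', 'z5', 'z6', 'y2', 'y4', 'y6'], array([336.2, 559.1, 382.1, 382.4, -11.5, -16.2,  -0.4]), np.float64(19.173199128278775))
(np.float64(0.15404778833334376), ['z0', 'z3', 'z5', 'z6', 'y2', 'x4', 'y4'], array([337.1, 558.9, 382.5, 382.6, -11.6,   0.5, -16.4]), np.float64(25.791646754234517))
(np.float64(0.1686632399137693), ['z0', 'z3', 'z5', 'z6', 'x2', 'y2', 'y4'], array([335.3, 559.8, 382. , 382.4,  -0.4, -11.9, -16. ]), np.float64(36.4966971441117))
```

The FK fits the readings exactly: link lengths of about 336, 559, 382 and 382 mm. Now I'll use it to search for feasible grasp and place headings.

```bash
cat > ik.py <<'E'
from h import *
from k2 import chain,S,C,basis
from k3 import QQ,PP
from k2 import fit
from scipy.optimize import least_squares
KEYS=["z0","z3","z5","z6","y2","y4","y6"]
X=fit(KEYS,QQ,PP)[0]
LO=np.array([-3.06,-.37,-1.25,.18,-1.1,.23,-2.94]);HI=np.array([3.06,2.12,1.32,2.47,4.24,1.98,2.94])
def fk(q):
    b=basis(q);return sum(x*b[k] for x,k in zip(X,KEYS)),chain(q,S,C)[-1]
def ik(p,r,q0,w=0.0,qref=None):
    qr=q0 if qref is None else qref
    def f(q):
        pp,rr=fk(q);e=np.concatenate([(pp-p)/100,2*(rr.inv()*r).as_rotvec()])
        return np.concatenate([e,w*(q-qr)])
    s=least_squares(f,np.clip(q0,LO+1e-3,HI-1e-3),bounds=(LO+.02,HI-.02),max_nfev=60)
    pp,rr=fk(s.x);return s.x,np.linalg.norm(pp-p),(rr.inv()*r).magnitude()
def flip(r): return r*R.from_euler("z",np.pi)
def ikall(p,r,n=14,seed=0):
    g=np.random.default_rng(seed);o=[]
    az=-np.arctan2(p[1],p[0])
    for i in range(n):
        q0=LO+(HI-LO)*g.random(7);q0[0]=az+g.normal()*.5
        q,e,a=ik(p,r,q0)
        if e<1 and a<.01:o.append(q)
    return o
E
cat > feas.py <<'E'
from ik import *
np.set_printoptions(precision=2,suppress=True)
def show(name,p,r):
    for fl in (0,1):
        rr=flip(r) if fl else r
        s=ikall(p,rr)
        if s:
            m=[np.min(np.minimum(q-LO,HI-q)) for q in s];i=int(np.argmax(m));print(name,"flip" if fl else "",len(s),round(m[i],2),s[i],flush=True)
AL=53
r=tool(0,AL-40);G=np.array([518.6,-128.4,74.2]);show("grasp",tcp(G,r),r)
for h in range(-90,271,30):
    r=tool(np.radians(h),AL);show(f"place {h}",tcp([507,257.5,86],r),r)
E
python3 feas.py
```

```text
Traceback (most recent call last):
  File "feas.py", line 10, in <module>
    r=tool(0,AL-40);G=np.array([518.6,-128.4,74.2]);show("grasp",tcp(G,r),r)
                                                    ~~~~^^^^^^^^^^^^^^^^^^^^
  File "feas.py", line 6, in show
    s=ikall(p,rr)
  File "ik.py", line 24, in ikall
    q,e,a=ik(p,r,q0)
          ~~^^^^^^^^
  File "ik.py", line 16, in ik
    s=least_squares(f,np.clip(q0,LO+1e-3,HI-1e-3),bounds=(LO+.02,HI-.02),max_nfev=60)
ValueError: Initial guess is outside of provided bounds
```

```bash
sed -i 's/LO+1e-3,HI-1e-3/LO+.03,HI-.03/' ik.py; time python3 feas.py
```

```text
grasp  7 0.18 [ 0.89  0.88 -1.07  2.16  1.39  0.72 -2.67]
grasp flip 10 0.31 [ 0.79  0.78 -0.86  2.16  1.32  0.54  0.52]
place -90  10 0.59 [-1.07  1.14  0.43  1.35  0.25  1.39  2.27]
place -90 flip 11 0.61 [-1.11  1.16  0.52  1.35  0.18  1.37 -0.81]
place -60  9 0.74 [-0.94  0.97 -0.09  1.73  0.93  1.23  1.95]
place -60 flip 11 0.74 [-0.96  0.97 -0.07  1.73  0.92  1.21 -1.18]
place -30  9 0.34 [-0.55  1.06 -0.8   2.13  1.6   1.6   1.71]
place -30 flip 10 0.33 [-0.88  0.91 -0.27  2.14  1.52  1.14 -1.45]
place 60  6 0.04 [ 0.51  1.14 -0.95  2.43  3.18  0.61  2.76]
place 60 flip 6 0.05 [ 0.6   1.26 -1.14  2.42  2.84  0.63  0.  ]
place 90  10 0.14 [ 0.49  1.05 -0.76  2.04 -0.88  0.37  0.89]
place 90 flip 9 0.09 [ 0.45  1.02 -0.68  2.04 -1.01  0.43 -2.13]
place 120  9 0.68 [ 0.27  1.07 -0.56  1.64 -0.42  0.97  0.71]
place 120 flip 3 0.36 [ 0.06  1.   -0.19  1.64 -0.74  1.12 -2.15]
place 150  11 0.53 [ 0.12  1.21 -0.68  1.25 -0.05  1.45  0.69]
place 150 flip 3 0.44 [-0.15  1.12 -0.06  1.26 -0.5   1.54 -2.07]
place 180  11 0.16 [-0.19  1.25 -0.42  0.96 -0.    1.82  1.05]
place 180 flip 7 0.16 [-0.25  1.23 -0.25  0.96 -0.12  1.82 -1.99]
place 210  9 0.04 [-0.55  1.27  0.08  0.86 -0.05  1.94  1.61]
place 210 flip 8 0.04 [-0.56  1.27  0.1   0.86 -0.06  1.94 -1.52]
place 240  9 0.22 [-0.85  1.24  0.39  1.02  0.03  1.76  2.07]
place 240 flip 9 0.22 [-0.85  1.24  0.41  1.02  0.02  1.76 -1.06]
place 270  10 0.59 [-1.07  1.14  0.43  1.35  0.25  1.39  2.27]
place 270 flip 11 0.61 [-1.11  1.16  0.52  1.35  0.18  1.37 -0.81]
real	0m39.065s
user	0m38.995s
sys	0m0.130s
```

```bash
cat >> ik.py <<'E'
AX=np.array([np.sin(np.radians(40)),0,np.cos(np.radians(40))])
AL=55
def grasp(y,e=3,bias=5,fl=True):
    r=tool(0,AL-40);z=r.as_matrix()[:,2]
    G=np.array([521.8,y,78])-e*AX
    return G+(18.7-bias)*z,(flip(r) if fl else r),z
def upright(xy,zc,h,e=3,bias=5,fl=True):
    """spring centre at xy, zc"""
    r=tool(np.radians(h),AL);z=r.as_matrix()[:,2]
    return np.array([xy[0],xy[1],zc-e])+(18.7-bias)*z,(flip(r) if fl else r),z
def jplan(qs,n,q0=None,prt=True):
    """rows following a joint-linear path through qs, n rows each"""
    from cell import sensors
    s=sensors.read_state();q0=s["qpos"] if q0 is None else q0
    p0,R0=fk(s["qpos"]);out=[];W=[];q=q0
    for qt,m in zip(qs,n):
        for k in range(1,m+1):
            p,r=fk(q+(qt-q)*k/m);W.append(p)
            out.append([round(float(v),1) for v in list(R0.inv().apply(p-p0))+list(np.degrees((R0.inv()*r).as_rotvec()))])
        q=qt
    if prt:
        d=np.diff([[0]*6]+out,axis=0);print(len(out),"max mm/deg",np.linalg.norm(d[:,:3],axis=1).max(),np.linalg.norm(d[:,3:],axis=1).max());print(str(out).replace(" ",""))
        print(np.round(W).tolist())
E
python3 - <<'E'
from ik import *
from cell import sensors
np.set_printoptions(precision=2,suppress=True)
mg=lambda q:np.min(np.minimum(q-LO,HI-q))
q0=sensors.read_state()["qpos"]
for y in (-128.4,-232.4):
    p,r,z=grasp(y)
    g=[q for q in ikall(p,r,20) if mg(q)>.1]
    g2=[(ik(p-110*z,r,q)[0],q) for q in g]
    for a,b in sorted(g2,key=lambda t:-mg(t[1]))[:4]: print("grasp",y,b,mg(b),"pre",a,mg(a),fk(a)[0]-(p-110*z))
for h in (-60,-45,-30):
    p,r,z=upright((507,257.5),90,h)
    g=[q for q in ikall(p,r,20) if mg(q)>.1]
    for q in sorted(g,key=lambda q:-mg(q))[:2]: print("place",h,q,mg(q))
E
```

```text
grasp -128.4 [ 0.81  0.77 -0.88  2.19  1.4   0.53  0.44] 0.27919369716632536 pre [ 0.92  0.52 -0.96  2.17  0.85  0.54  0.94] 0.29220387027772643 [-0.  0.  0.]
grasp -128.4 [ 0.92  0.88 -1.11  2.19  1.46  0.73  0.41] 0.14402831113028802 pre [ 1.02  0.61 -1.15  2.16  1.    0.66  0.79] 0.10006259826383146 [-0.  0.  0.]
grasp -128.4 [ 0.67  0.69 -0.65  2.19  1.33  0.36  0.5 ] 0.1269951016685811 pre [ 0.81  0.46 -0.77  2.17  0.69  0.45  1.1 ] 0.22293982028256545 [-0. -0. -0.]
grasp -232.4 [ 1.    0.8  -0.87  2.09  1.23  0.51  0.85] 0.28222059737024696 pre [ 1.11  0.58 -0.94  2.06  0.75  0.57  1.28] 0.3116782800645821 [-0.  0. -0.]
grasp -232.4 [ 0.85  0.71 -0.61  2.09  1.02  0.33  1.03] 0.10395774298974589 pre [ 0.98  0.51 -0.72  2.07  0.52  0.48  1.49] 0.25121158947265 [0. 0. 0.]
place -60 [-1.02  0.99  0.02  1.72  0.87  1.2  -1.15] 0.7529428569660324
place -60 [-1.04  0.99  0.04  1.72  0.86  1.18 -1.14] 0.7524913955611026
place -45 [-0.94  0.94 -0.19  1.93  1.21  1.19 -1.32] 0.5436427146817537
place -45 [-0.95  0.94 -0.17  1.93  1.2   1.18 -1.32] 0.543228058401886
place -30 [-0.59  1.06 -0.76  2.13  1.59  1.61 -1.46] 0.3421746678988913
place -30 [-0.92  0.92 -0.26  2.14  1.51  1.17 -1.47] 0.33283041018886994
```

```bash
python3 - <<'E'
from ik import *
jplan([np.array([.92,.52,-.96,2.17,.85,.54,.94])],[20])
E
```

```text
20 max mm/deg 11.736268572250724 7.942921376924236
[[-2.5,3.1,7.3,-1.3,-0.7,-7.8],[-5.4,6.4,15.1,-2.5,-1.6,-15.6],[-8.7,9.9,23.4,-3.5,-2.8,-23.2],[-12.5,13.5,31.9,-4.2,-4.3,-30.8],[-16.5,17.1,40.6,-4.7,-5.9,-38.2],[-20.8,20.6,49.2,-4.8,-7.6,-45.6],[-25.3,23.8,57.7,-4.5,-9.4,-52.8],[-29.8,26.6,65.8,-3.8,-11.2,-59.9],[-34.2,29.0,73.6,-2.7,-12.9,-66.9],[-38.3,30.7,80.8,-1.3,-14.5,-73.7],[-42.0,31.7,87.3,0.5,-15.7,-80.5],[-45.1,31.9,93.1,2.6,-16.7,-87.0],[-47.3,31.3,97.9,5.0,-17.2,-93.5],[-48.4,29.9,101.8,7.5,-17.3,-99.8],[-48.3,27.6,104.6,10.2,-16.9,-106.0],[-46.6,24.5,106.2,12.9,-15.9,-112.1],[-43.1,20.8,106.5,15.4,-14.4,-118.0],[-37.7,16.5,105.5,17.8,-12.2,-123.9],[-30.1,11.9,102.9,19.9,-9.4,-129.6],[-20.2,7.2,98.7,21.4,-6.1,-135.2]]
[[466.0, -114.0, 257.0], [466.0, -116.0, 248.0], [465.0, -118.0, 239.0], [464.0, -120.0, 229.0], [462.0, -121.0, 219.0], [461.0, -123.0, 209.0], [460.0, -124.0, 199.0], [459.0, -125.0, 189.0], [458.0, -125.0, 180.0], [457.0, -125.0, 172.0], [457.0, -125.0, 164.0], [458.0, -124.0, 158.0], [459.0, -124.0, 153.0], [461.0, -123.0, 149.0], [464.0, -122.0, 147.0], [468.0, -121.0, 147.0], [472.0, -121.0, 149.0], [478.0, -122.0, 153.0], [484.0, -123.0, 159.0], [492.0, -126.0, 168.0]]
```

Emit:
arm_command(rows=[[[-5,6,10,-2.2,-1.4,-13.6],[-5,6,10,-2.2,-1.4,-13.6],[-12,13,25,-4.2,-4.3,-28],[-12,13,25,-4.2,-4.3,-28],[-20,20,40,-4.8,-7.2,-42],[-20,20,40,-4.8,-7.2,-42],[-28,26,55,-4,-10.5,-56],[-28,26,55,-4,-10.5,-56],[-36,30,65,-2,-13.5,-69],[-36,30,65,-2,-13.5,-69],[-38,31,70,-1.3,-14.5,-73.7],[-38,31,70,-1.3,-14.5,-73.7]]])

```text
clock: 3.37
eef_pos: [453.0, -124.3, 180.9]
tool_rot: [2.859, -0.087, 0.44]
force: [0.2, 0.1, 0.3]
width: 85.7
```

```bash
python3 rec.py; python3 - <<'E'
from ik import *
jplan([np.array([.92,.52,-.96,2.17,.85,.54,.94])],[12])
E
```

```text
3.3667 [-0.118  0.32   0.199  2.259  0.392  0.383  0.14 ] [ 453.016 -124.285  180.902] [ 2.859 -0.087  0.44 ] [0.214 0.142 0.306] 85.65138814918043
12 max mm/deg 13.500740720419751 6.129437168288781
[[-2.2,-3.0,8.3,1.1,-0.6,-6.0],[-3.7,-5.9,15.9,2.3,-0.9,-11.8],[-4.3,-8.4,22.5,3.5,-0.9,-17.6],[-4.1,-10.5,28.1,4.7,-0.5,-23.2],[-2.8,-12.0,32.5,5.7,0.3,-28.8],[-0.5,-12.6,35.6,6.6,1.4,-34.2],[2.8,-12.2,37.3,7.2,2.8,-39.5],[7.2,-10.6,37.5,7.5,4.5,-44.6],[12.6,-7.5,36.0,7.4,6.4,-49.6],[18.8,-2.7,32.7,6.8,8.5,-54.5],[25.7,3.9,27.5,5.8,10.8,-59.2],[33.0,12.6,20.2,4.2,13.0,-63.8]]
[[451.0, -124.0, 172.0], [451.0, -124.0, 164.0], [450.0, -124.0, 157.0], [451.0, -123.0, 151.0], [452.0, -122.0, 146.0], [455.0, -121.0, 143.0], [458.0, -120.0, 142.0], [463.0, -120.0, 143.0], [468.0, -120.0, 145.0], [475.0, -121.0, 150.0], [483.0, -123.0, 158.0], [492.0, -126.0, 168.0]]
```

Emit:
arm_command(rows=[[[1,-3,6,1.1,-0.6,-6],[2,-5,10,2.3,-0.9,-11.8],[3,-6,13,3.5,-0.9,-17.6],[4,-7,15,4.7,-0.5,-23.2],[6,-7,17,5.7,0.3,-28.8],[8,-7,18,6.6,1.4,-34.2],[11,-6,19,7.2,2.8,-39.5],[14,-4,20,7.5,4.5,-44.6],[18,0,20,7.4,6.4,-49.6],[23,3,20,6.8,8.5,-54.5],[28,7,20,5.8,10.8,-59.2],[33,12.6,20.2,4.2,13,-63.8],[33,12.6,20.2,4.2,13,-63.8]]])

```text
clock: 4.45
eef_pos: [490.7, -126.6, 168.2]
tool_rot: [2.885, -0.0, 1.571]
force: [0.3, 1.0, 0.7]
width: 85.5
```

```bash
python3 rec.py; python3 - <<'E'
from ik import *
from cell import get_image
p,r,z=grasp(-128.4);print(p)
plan([(p-110*z,r,1),(p,r,8)])
d=get_image("wrist");cv2.imwrite("pics/w2.png",d["pixels"][:,:,::-1]);np.savez("w2.npz",**d)
for s in (55,-55): print(proj(d,[521.8+s*.643,-128.4,78+s*.766]))
E
```

```text
4.45 [ 0.579  0.397 -0.448  2.18   0.348  0.364  1.444] [ 490.713 -126.631  168.242] [ 2.885 -0.     1.571] [0.281 1.021 0.689] 85.51488802909716
[ 523.41745809 -128.4          62.46868285]
9 max step mm/deg [np.float64(13.800362314084378), np.float64(0.3)]
[[-1.8,4.2,0.6,-0.3,-0.0,0.0],[-1.8,4.3,14.4,-0.3,-0.0,0.0],[-1.8,4.4,28.1,-0.3,-0.0,0.0],[-1.8,4.4,41.9,-0.3,-0.0,0.0],[-1.8,4.5,55.6,-0.3,-0.0,0.0],[-1.8,4.6,69.4,-0.3,-0.0,0.0],[-1.8,4.6,83.1,-0.3,-0.0,0.0],[-1.8,4.7,96.9,-0.3,-0.0,0.0],[-1.8,4.8,110.6,-0.3,-0.0,0.0]]
[[314.66099546 315.87711677]]
[[315.29392636 174.13355435]]
```

View pics/w2.png

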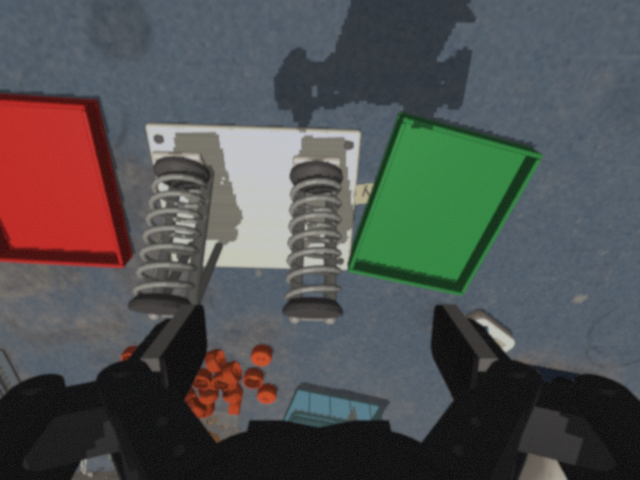

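The wrist view shows the left spring centred between the fingers. The cups at (316,174) and (313,310) are within about 2 mm of the model, so I'll descend along the tool axis.

Emit:
arm_command(rows=[[[-1.8,4.4,28,-0.3,0,0],[-1.8,4.6,56,-0.3,0,0],[-1.8,4.7,80,-0.3,0,0],[-1.8,4.8,97,-0.3,0,0],[-1.8,4.8,110.6,-0.3,0,0],[-1.8,4.8,110.6,-0.3,0,0]]])

```text
clock: 5.0
eef_pos: [524.6, -125.8, 61.7]
tool_rot: [2.88, 0.0, 1.572]
force: [-0.9, -1.4, 0.7]
width: 85.3
```

Emit:
arm_command(rows=[[[0,0,0,0,0,0],[0,0,0,0,0,0],[0,0,0,0,0,0],[0,0,0,0,0,0],[0,0,0,0,0,0],[0,0,0,0,0,0]]], claw=-1)

```text
clock: 5.5
eef_pos: [516.9, -129.9, 62.3]
tool_rot: [2.89, 0.008, 1.569]
force: [-31.2, 0.1, 40.6]
width: 12.5
```

```bash
python3 rec.py; python3 - <<'E'
from ik import *
from cell import get_image
d=get_image("wrist");cv2.imwrite("pics/w3.png",d["pixels"][:,:,::-1])
E
```

```text
5.5 [ 0.55   0.645 -0.466  2.205  1.208  0.248  0.604] [ 516.939 -129.929   62.267] [2.89  0.008 1.569] [-31.215   0.115  40.58 ] 12.53977836052359
```

View pics/w3.png

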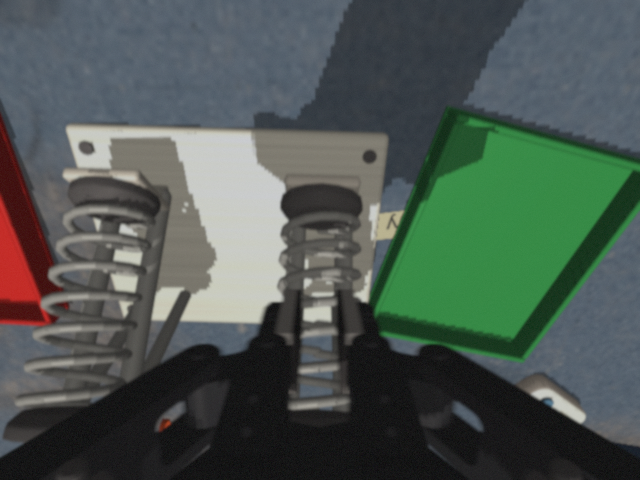

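The grasp missed: the width is only 12.5 mm, so the pads slipped off the near side of the coil. I'll open, check, and go deeper.

Emit:
arm_command(rows=[[[0,0,-3,0,0,0],[0,0,-6,0,0,0],[0,0,-10,0,0,0],[0,0,-10,0,0,0],[0,0,-10,0,0,0],[0,0,-10,0,0,0]]], claw=1)

```text
clock: 6.05
eef_pos: [522.5, -126.0, 72.7]
tool_rot: [2.879, 0.0, 1.575]
force: [0.4, 0.6, -0.3]
width: 76.9
```

```bash
python3 rec.py; python3 - <<'E'
from ik import *
from cell import get_image
for n in ("wrist","scene"):
    d=get_image(n);c=d["pixels"][:,:,::-1]
    if n=="scene": c=cv2.resize(c[160:320,240:440],None,fx=4,fy=3.5)
    cv2.imwrite(f"pics/{n}4.png",c);np.savez(f"{n}4.npz",**d)
E
```

```text
6.05 [ 0.583  0.635 -0.516  2.196  1.163  0.268  0.652] [ 522.496 -125.979   72.701] [2.879 0.    1.575] [ 0.391  0.643 -0.332] 76.87321323687932
```

View pics/wrist4.png

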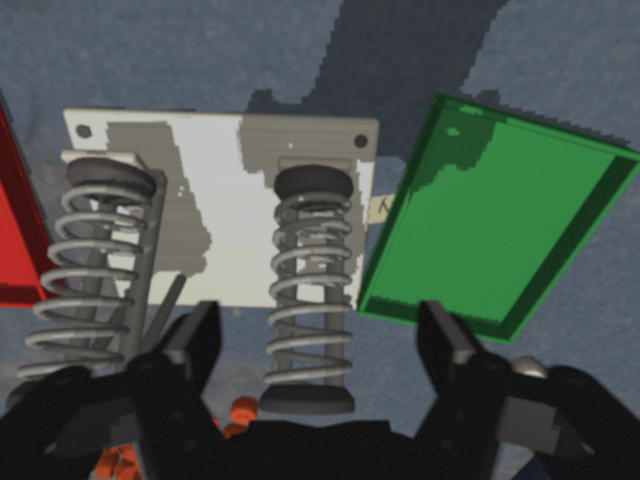

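View pics/scene4.png

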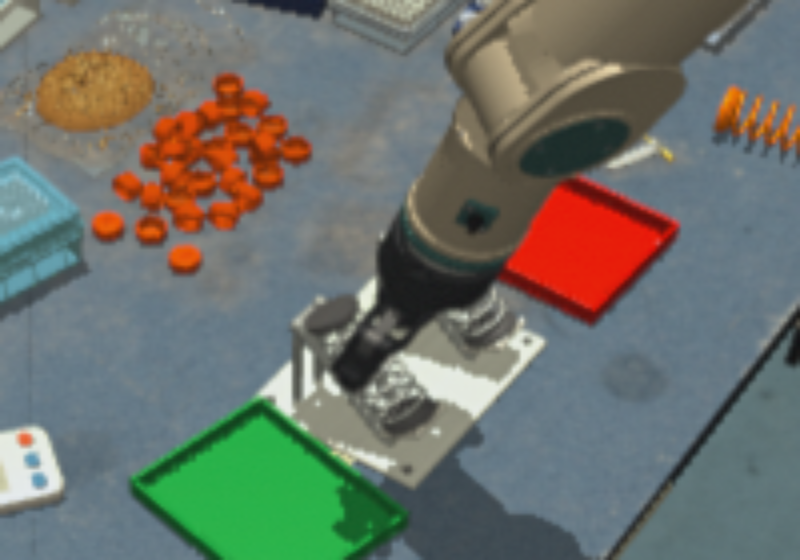

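```bash
sed -i 's/^AL=55/AL=64/; s/bias=5/bias=-6/g' ik.py; python3 - <<'E'
from ik import *
from cell import sensors
np.set_printoptions(precision=2,suppress=True)
mg=lambda q:np.min(np.minimum(q-LO,HI-q))
q0=sensors.read_state()["qpos"]
for y in (-128.4,-232.4):
    p,r,z=grasp(y)
    for q in sorted(ikall(p,r,16),key=lambda q:-mg(q))[:2]: print("grasp",y,q,mg(q))
    q,e,a=ik(p,r,q0);print("local",q,e,a)
    q,e,a=ik(p-40*z,r,q0);print("local-40",q,e,a)
for h in (-75,-60,-45):
    p,r,z=upright((507,257.5),90,h)
    for q in sorted(ikall(p,r,16),key=lambda q:-mg(q))[:1]: print("place",h,q,mg(q))
E
```

```text
grasp -128.4 [ 0.82  0.8  -0.84  2.33  2.04  0.51 -0.15] 0.14141425375810357
grasp -128.4 [ 0.71  0.74 -0.67  2.33  2.21  0.4  -0.33] 0.13865989042637183
local [ 0.71  0.74 -0.67  2.33  2.2   0.4  -0.32] 5.334278619990147e-13 8.234803782839915e-16
local-40 [ 0.74  0.63 -0.67  2.35  2.08  0.32 -0.22] 9.127674905874304e-11 3.814732260573335e-13
grasp -232.4 [ 1.05  0.83 -0.85  2.21  1.84  0.4   0.3 ] 0.17094630763736232
grasp -232.4 [ 0.96  0.77 -0.7   2.21  1.94  0.29  0.17] 0.06069660823259024
local [ 0.96  0.77 -0.7   2.21  1.95  0.29  0.17] 5.771795003261571e-09 1.9118976929361123e-11
local-40 [ 1.02  0.69 -0.76  2.23  1.69  0.27  0.42] 2.1459920679189726e-10 4.576188899731254e-13
place -75 [-1.22  1.21  0.49  1.46  0.41  1.29 -0.87] 0.6911693240795747
place -60 [-1.21  1.11  0.28  1.68  0.76  1.16 -1.08] 0.7902648994488946
place -45 [-0.98  1.05 -0.18  1.9   1.25  1.33 -1.41] 0.5743114601786692
```

```bash
python3 - <<'E'
from ik import *
from cell import sensors
p,r,z=grasp(-128.4);print(p,z)
plan([(p-45*z,r,6),(p,r,5)])
E
```

```text
[ 529.91803225 -128.4          53.13729387] [ 0.40673664  0.         -0.91354546]
11 max step mm/deg [np.float64(9.009994450608723), np.float64(1.5066519173319362)]
[[-0.4,-0.8,-4.0,-1.5,-0.0,0.0],[-0.8,-1.5,-8.0,-3.0,-0.0,0.1],[-1.2,-2.3,-11.9,-4.5,-0.0,0.1],[-1.6,-3.0,-15.9,-6.0,-0.1,0.2],[-2.0,-3.8,-19.9,-7.5,-0.1,0.2],[-2.4,-4.5,-23.9,-9.0,-0.1,0.3],[-2.5,-3.1,-15.0,-9.0,-0.1,0.3],[-2.5,-1.7,-6.1,-9.0,-0.1,0.3],[-2.5,-0.3,2.8,-9.0,-0.1,0.3],[-2.5,1.1,11.7,-9.0,-0.1,0.3],[-2.5,2.5,20.6,-9.0,-0.1,0.3]]
```

Emit:
arm_command(rows=[[[-0.8,-1.5,-12,-1,0,0.1],[-1,-3,-20,-3,0,0.1],[-2,-4,-24,-4.5,0,0.1],[-2.4,-4.5,-24,-6,-0.1,0.2],[-2.4,-4.5,-24,-7.5,-0.1,0.3],[-2.4,-4.5,-24,-9,-0.1,0.3],[-2.4,-4.5,-24,-9,-0.1,0.3],[-2.4,-4.5,-24,-9,-0.1,0.3]]])

```text
clock: 6.82
eef_pos: [510.4, -128.6, 94.4]
tool_rot: [2.724, -0.001, 1.569]
force: [0.8, 0.4, -0.2]
width: 85.4
```

```bash
python3 rec.py; python3 - <<'E'
from ik import *
p,r,z=grasp(-128.4)
plan([(p,r,5)])
E
```

```text
6.8167 [ 0.795  0.642 -0.757  2.352  1.977  0.357 -0.122] [ 510.388 -128.559   94.392] [ 2.724 -0.001  1.569] [ 0.79   0.415 -0.228] 85.38079646724647
5 max step mm/deg [np.float64(9.202716990106781), np.float64(0.1)]
[[0.0,0.2,9.1,-0.0,-0.0,-0.0],[0.1,0.4,18.3,-0.0,-0.0,-0.0],[0.1,0.7,27.4,-0.0,-0.0,-0.1],[0.1,0.9,36.5,-0.0,-0.0,-0.1],[0.1,1.1,45.6,-0.0,-0.0,-0.1]]
```

Emit:
arm_command(rows=[[[0,0.4,18,0,0,0],[0,0.8,34,0,0,0],[0.1,1.1,45.6,0,0,0],[0.1,1.1,45.6,0,0,0],[0.1,1.1,45.6,0,0,0]]])

```text
clock: 7.23
eef_pos: [530.8, -128.0, 53.0]
tool_rot: [2.724, -0.0, 1.57]
force: [-1.1, 0.6, 0.5]
width: 85.2
```

Emit:
arm_command(rows=[[[0,0,0,0,0,0],[0,0,0,0,0,0],[0,0,0,0,0,0],[0,0,0,0,0,0],[0,0,0,0,0,0]]], claw=-1)

```text
clock: 7.65
eef_pos: [530.7, -130.1, 54.2]
tool_rot: [2.721, 0.004, 1.568]
force: [-6.8, -3.3, 13.3]
width: 33.0
```

```bash
python3 rec.py; python3 - <<'E'
from ik import *
from cell import get_image
d=get_image("wrist");cv2.imwrite("pics/w5.png",d["pixels"][:,:,::-1])
E
```

```text
7.65 [ 0.787  0.775 -0.79   2.328  2.079  0.477 -0.192] [ 530.66  -130.101   54.201] [2.721 0.004 1.568] [-6.843 -3.326 13.34 ] 32.9886114037943
```

View pics/w5.png

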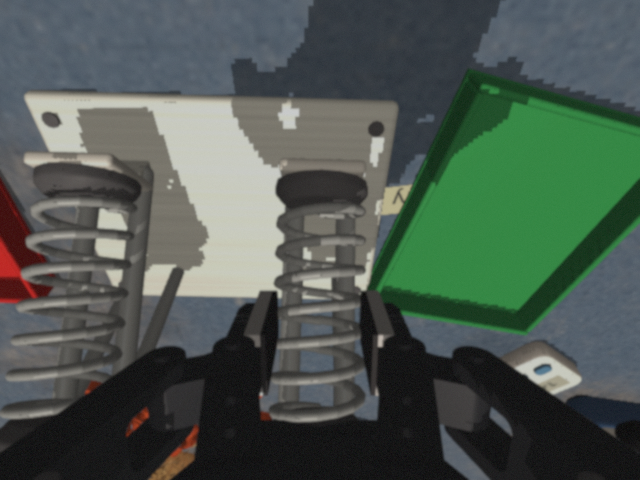

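Emit:
arm_command(rows=[[[0,0,0,0,0,0],[0,0,0,0,0,0]]])

```text
clock: 7.87
eef_pos: [530.6, -130.1, 54.3]
tool_rot: [2.721, 0.003, 1.568]
force: [-6.8, -2.7, 12.2]
width: 33.2
```

```bash
python3 rec.py; python3 - <<'E'
from ik import *
from cell import get_image
d=get_image("wrist");cv2.imwrite("pics/w6.png",d["pixels"][:,:,::-1]);np.savez("w6.npz",**d)
P=cloud(d);I=d["pixels"].copy()
# project the model axis/centre + pads
s=fk(__import__("cell").sensors.read_state()["qpos"])
np.set_printoptions(precision=1,suppress=True)
for u,v in [(321,190),(320,300),(318,345),(318,375),(318,410),(265,340),(372,340)]: print((u,v),np.nanmedian(P[v-2:v+3,u-2:u+3].reshape(-1,3),0))
E
```

```text
7.8667 [ 0.787  0.775 -0.79   2.328  2.079  0.476 -0.192] [ 530.612 -130.117   54.266] [2.721 0.003 1.568] [-6.836 -2.651 12.228] 33.20161733156396
(321, 190) [ 478.  -128.2   53.9]
(320, 300) [ 605.3 -128.5    1.6]
(318, 345) [ 515.7 -129.2  100.9]
(318, 375) [ 522.9 -129.2  109.3]
(318, 410) [ 531.2 -129.2  118.3]
(265, 340) [ 493.4 -145.6  114.7]
(372, 340) [ 493.4 -112.4  114.5]
```

View pics/w6.png

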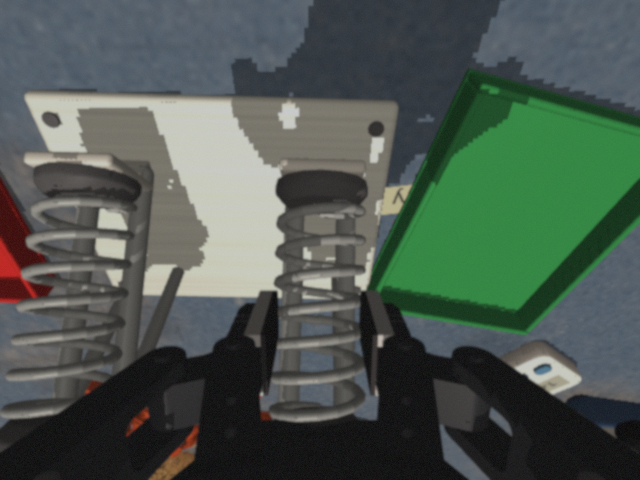

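```bash
python3 - <<'E'
from ik import *
from cell import sensors
s=sensors.read_state();r=R.from_euler("xyz",s["tool_rot"]);p=s["eef_pos"]
plan([(p+np.array([-5,0,20]),r,4),(p+np.array([-10,0,60]),r,4)])
E
```

```text
8 max step mm/deg [np.float64(10.153817016275212), np.float64(0.0)]
[[-0.0,0.9,-5.1,-0.0,0.0,0.0],[-0.0,1.8,-10.1,-0.0,0.0,0.0],[-0.1,2.7,-15.2,-0.0,0.0,0.0],[-0.1,3.6,-20.3,-0.0,0.0,0.0],[-0.1,6.5,-29.9,-0.0,0.0,0.0],[-0.2,9.5,-39.6,-0.0,0.0,0.0],[-0.2,12.4,-49.2,-0.0,0.0,0.0],[-0.2,15.3,-58.9,-0.0,0.0,0.0]]
```

Emit:
arm_command(rows=[[[0,1,-5,0,0,0],[0,1.8,-10,0,0,0],[0,2.7,-15,0,0,0],[0,3.6,-20,0,0,0],[-0.1,6.5,-30,0,0,0],[-0.2,9.5,-40,0,0,0],[-0.2,12.4,-49,0,0,0],[-0.2,15.3,-59,0,0,0]]])

```text
clock: 8.58
eef_pos: [520.7, -128.2, 114.2]
tool_rot: [2.722, -0.0, 1.57]
force: [-0.3, 0.6, -2.2]
width: 32.7
```

```bash
python3 rec.py; python3 - <<'E'
from ik import *
from cell import get_image
for n in ("wrist","scene"):
    d=get_image(n);c=d["pixels"][:,:,::-1]
    np.savez(f"{n}7.npz",**d)
    if n=="scene": c=cv2.resize(c[160:320,240:440],None,fx=4,fy=3.5)
    cv2.imwrite(f"pics/{n}7.png",c)
E
```

```text
8.5833 [ 0.752  0.579 -0.693  2.316  1.826  0.277  0.014] [ 520.707 -128.166  114.152] [ 2.722 -0.     1.57 ] [-0.285  0.631 -2.179] 32.690447915798366
```

View pics/wrist7.png

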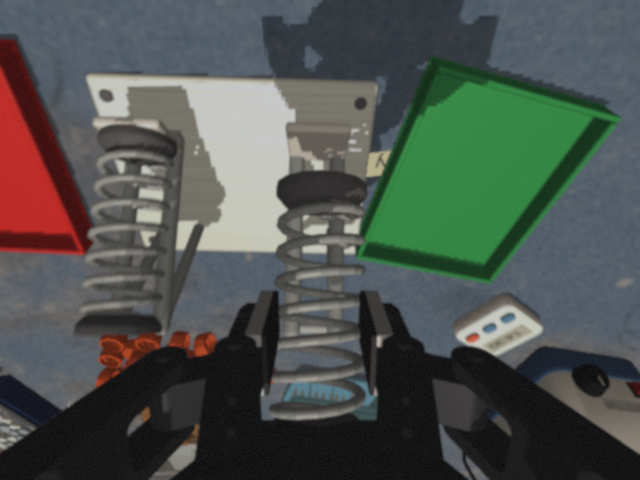

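View pics/scene7.png

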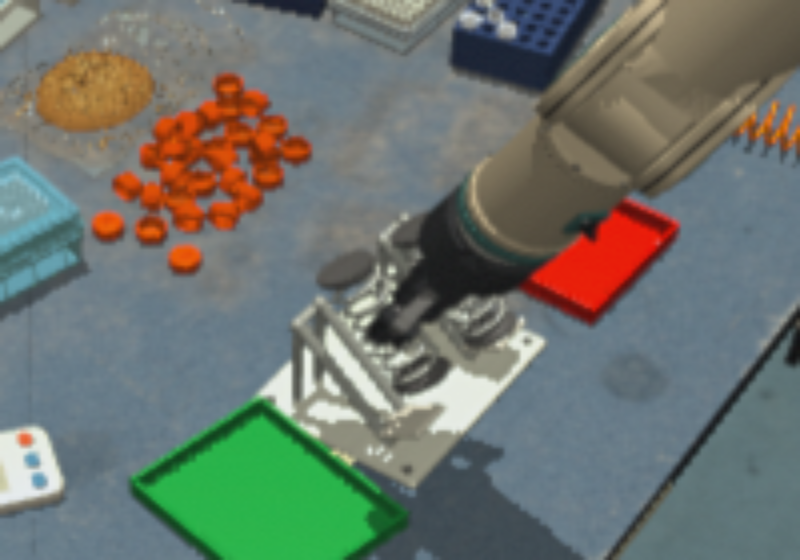

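```bash
cat > clr.py <<'E'
from ik import *
from scipy.spatial import cKDTree
PC=[]
for n in ("top0","scene0"):
    d=dict(np.load(n+".npz"));P=cloud(d)[::2,::2].reshape(-1,3);P=P[np.isfinite(P).all(1)]
    PC.append(P)
PC=np.vstack(PC)
# drop robot itself (start posture) : region near base
m=(np.hypot(PC[:,0],PC[:,1])<170)|((PC[:,0]<330)&(PC[:,1]<60)&(PC[:,1]>-800))
PC=PC[~m];TR=cKDTree(PC)
def links(q):
    b=basis(q);x=dict(zip(KEYS,X))
    sh=x["z0"]*b["z0"];el=sh+x["y2"]*b["y2"]+x["z3"]*b["z3"];wr=el+x["y4"]*b["y4"]+x["z5"]*b["z5"];tc=fk(q)[0]
    return sh,el,wr,tc
def clearance(q):
    sh,el,wr,tc=links(q);o=[]
    for a,b,t in ((sh,el,1),(el,wr,1),(wr,wr+(tc-wr)*.55,1)):
        S=np.linspace(a,b,25);D,i=TR.query(S);k=D.argmin();o.append((round(D[k]),np.round(PC[i[k]]).tolist()))
    return o
E
python3 - <<'E'
from clr import *
np.set_printoptions(precision=2,suppress=True)
mg=lambda q:np.min(np.minimum(q-LO,HI-q))
for h in (-60,-45,-38,75,90,105):
    p,r,z=upright((507,257.5),90,h)
    for q in sorted(ikall(p,r,12),key=lambda q:-mg(q))[:1]: print("place",h,q,mg(q),[np.round(v) for v in links(q)[1:3]],clearance(q))
E
```

```text
place -60 [-1.21  1.11  0.28  1.68  0.76  1.16 -1.08] 0.7902648988792536 [array([189., 464., 585.]), array([346., 536., 244.])] [(371, [144.0, 95.0, 8.0]), (239, [354.0, 505.0, 7.0]), (76, [515.0, 360.0, 142.0])]
place -45 [-0.98  1.05 -0.18  1.9   1.25  1.33 -1.41] 0.5743114603260846 [array([280., 395., 616.]), array([279., 485., 244.])] [(371, [144.0, 95.0, 8.0]), (241, [337.0, 470.0, 10.0]), (103, [515.0, 357.0, 156.0])]
place -38 [-0.99  1.04 -0.18  2.    1.37  1.29 -1.48] 0.46961735641553126 [array([272., 397., 621.]), array([253., 455., 244.])] [(371, [144.0, 95.0, 8.0]), (247, [337.0, 442.0, 12.0]), (114, [516.0, 343.0, 151.0])]
place 75 [ 0.63  1.25 -0.87  2.23  4.22  0.35 -1.04] 0.020138434111769854 [array([ 420., -323.,  515.]), array([424., -53., 244.])] [(371, [144.0, 95.0, 8.0]), (172, [540.0, -116.0, 133.0]), (132, [579.0, 208.0, 149.0])]
place 90 [ 0.66  1.29 -0.96  2.01 -0.59  0.34 -2.4 ] 0.11173751427269865 [array([ 416., -340.,  492.]), array([507., -64., 244.])] [(371, [144.0, 95.0, 8.0]), (127, [540.0, -116.0, 133.0]), (110, [579.0, 208.0, 149.0])]
place 105 [ 0.58  1.29 -0.94  1.79 -0.26  0.69 -2.64] 0.2998022119642667 [array([ 443., -305.,  491.]), array([590., -53., 244.])] [(371, [144.0, 95.0, 8.0]), (135, [544.0, -113.0, 132.0]), (87, [579.0, 208.0, 149.0])]
```

```bash
cat > path1.py <<'E'
from clr import *
np.set_printoptions(precision=2,suppress=True)
from cell import sensors
q0=sensors.read_state()["qpos"]
# spring in tool frame
pg,rg,zg=grasp(-128.4)
T0=rg.inv().apply(np.array([521.8,-128.4,78])-pg);TA=rg.inv().apply(AX)
def spr(q):
    p,r=fk(q);return p+r.apply(T0),r.apply(TA)
p,r,z=upright((507,257.5),90,-45)
qp=ik(p,r,np.array([-.98,1.05,-.18,1.9,1.25,1.33,-1.41]),)[0]
qh=ik(p+np.array([0,0,95]),r,qp)[0]
def chk(qa,qb,n=12):
    for k in range(n+1):
        q=qa+(qb-qa)*k/n;c,a=spr(q);pp=fk(q)[0]
        print(k,"tcp",np.round(pp),"foot",np.round(c-55*a),"top",np.round(c+55*a),[x[0] for x in clearance(q)])
if __name__=="__main__":
    print(qp,qh,spr(qp))
    # lift first
    pc,rc=fk(q0);qm=ik(pc+np.array([0,30,90]),rc,q0)[0];print("qm",qm)
    chk(q0,qm,2);chk(qm,qh)
E
python3 path1.py
```

```text
[-0.98  1.05 -0.18  1.9   1.25  1.33 -1.41] [-1.    0.87 -0.15  1.92  1.17  1.35 -1.26] (array([507. , 257.5,  90. ]), array([-0., -0.,  1.]))
qm [ 0.79  0.38 -0.79  2.24  0.87  0.3   0.87]
0 tcp [ 522. -129.  115.] foot [ 478. -129.   98.] top [ 549. -128.  182.] [371, 371, 162]
1 tcp [ 522. -126.  159.] foot [ 478. -126.  142.] top [ 549. -125.  226.] [371, 410, 200]
2 tcp [522. -99. 205.] foot [478. -99. 188.] top [549. -98. 272.] [371, 453, 244]
0 tcp [522. -99. 205.] foot [478. -99. 188.] top [549. -98. 272.] [371, 453, 244]
1 tcp [521. -73. 182.] foot [477. -70. 168.] top [553. -76. 247.] [371, 430, 229]
2 tcp [520. -49. 161.] foot [475. -42. 150.] top [555. -53. 224.] [371, 386, 219]
3 tcp [518. -27. 143.] foot [473. -17. 133.] top [556. -31. 204.] [371, 341, 216]
4 tcp [517.  -5. 128.] foot [472.   7. 119.] top [556. -10. 188.] [371, 298, 222]
5 tcp [516.  15. 117.] foot [473.  31. 107.] top [555.  13. 178.] [371, 260, 197]
6 tcp [517.  37. 110.] foot [476.  54.  98.] top [555.  36. 172.] [371, 233, 170]
7 tcp [520.  60. 108.] foot [480.  78.  92.] top [554.  63. 172.] [371, 221, 153]
8 tcp [524.  86. 111.] foot [486. 105.  89.] top [552.  92. 177.] [371, 211, 144]
9 tcp [527. 116. 119.] foot [494. 135.  92.] top [547. 127. 187.] [371, 214, 138]
10 tcp [530. 152. 131.] foot [501. 169.  99.] top [540. 166. 202.] [371, 241, 112]
11 tcp [529. 194. 149.] foot [506. 210. 112.] top [527. 210. 220.] [371, 268, 105]
12 tcp [523. 242. 171.] foot [507. 258. 130.] top [507. 258. 240.] [371, 306, 118]
```

```bash
python3 - <<'E'
from path1 import *
pc,rc=fk(q0);qm=ik(pc+np.array([0,30,90]),rc,q0)[0]
jplan([qm],[6])
E
```

```text
6 max mm/deg 19.75904856009014 0.9539392014169457
[[-2.3,6.5,-13.2,0.1,-0.9,0.1],[-1.6,12.4,-26.7,0.2,-1.4,0.1],[2.0,18.1,-40.4,0.3,-1.6,0.2],[8.5,23.8,-54.2,0.4,-1.4,0.2],[17.8,30.0,-68.1,0.3,-0.9,0.1],[29.8,36.9,-82.2,-0.0,0.0,0.0]]
[[522.0, -131.0, 130.0], [522.0, -130.0, 145.0], [522.0, -126.0, 159.0], [521.0, -120.0, 174.0], [521.0, -111.0, 190.0], [522.0, -99.0, 205.0]]
```

Emit:
arm_command(rows=[[[-1,6.5,-13,0,0,0],[0,12,-27,0,0,0],[2,18,-40,0,0,0],[8.5,24,-54,0,0,0],[18,30,-68,0,0,0],[30,37,-82,0,0,0],[30,37,-82,0,0,0]]])

```text
clock: 9.27
eef_pos: [523.0, -95.8, 205.8]
tool_rot: [2.718, -0.001, 1.573]
force: [0.2, 0.3, -0.5]
width: 32.3
```

```bash
python3 rec.py; python3 - <<'E'
from path1 import *
jplan([qh],[18])
E
```

```text
9.2667 [ 0.891  0.422 -0.949  2.234  1.01   0.372  0.727] [523.021 -95.84  205.756] [ 2.718 -0.001  1.573] [ 0.162  0.303 -0.453] 32.34350164689003
18 max mm/deg 35.91002645501671 7.4471471047643485
[[15.8,-4.7,14.6,2.6,-0.9,2.9],[31.5,-9.7,28.4,5.0,-2.3,5.6],[46.8,-14.8,41.2,7.0,-4.3,8.1],[61.7,-19.9,52.9,8.7,-6.7,10.5],[76.4,-24.6,63.4,9.8,-9.5,12.7],[90.9,-28.8,72.5,10.3,-12.6,14.7],[105.3,-32.2,80.2,10.2,-15.9,16.6],[119.9,-34.6,86.3,9.3,-19.3,18.3],[134.8,-35.8,90.8,7.7,-22.8,20.0],[150.4,-35.9,93.4,5.3,-26.0,21.5],[167.1,-34.7,94.0,2.1,-29.1,23.0],[185.1,-32.4,92.7,-1.8,-31.7,24.4],[204.8,-29.2,89.1,-6.5,-33.8,25.8],[226.5,-25.4,83.1,-11.8,-35.2,27.1],[250.5,-21.4,74.6,-17.7,-35.8,28.5],[277.0,-17.8,63.3,-24.0,-35.6,30.0],[306.1,-15.0,49.2,-30.7,-34.4,31.4],[337.6,-13.8,32.0,-37.6,-32.1,33.0]]
[[525.0, -80.0, 191.0], [526.0, -64.0, 176.0], [526.0, -49.0, 162.0], [526.0, -34.0, 149.0], [526.0, -19.0, 138.0], [526.0, -5.0, 128.0], [526.0, 10.0, 119.0], [527.0, 24.0, 113.0], [527.0, 39.0, 108.0], [528.0, 55.0, 106.0], [530.0, 71.0, 106.0], [531.0, 89.0, 108.0], [532.0, 109.0, 113.0], [533.0, 131.0, 120.0], [533.0, 155.0, 129.0], [532.0, 181.0, 141.0], [529.0, 210.0, 155.0], [523.0, 242.0, 171.0]]
```

Emit:
arm_command(rows=[[[15.8,-4.7,11,2.6,-0.9,2.9],[31.5,-9.7,21,5,-2.3,5.6],[46.8,-14.8,30,7,-4.3,8.1],[61.7,-19.9,38,8.7,-6.7,10.5],[76.4,-24.6,45,9.8,-9.5,12.7],[90.9,-28.8,51,10.3,-12.6,14.7],[105.3,-32.2,56,10.2,-15.9,16.6],[119.9,-34.6,60,9.3,-19.3,18.3],[134.8,-35.8,63,7.7,-22.8,20],[150.4,-35.9,65,5.3,-26,21.5],[167.1,-34.7,65,2.1,-29.1,23],[185.1,-32.4,64,-1.8,-31.7,24.4],[204.8,-29.2,62,-6.5,-33.8,25.8],[226.5,-25.4,58,-11.8,-35.2,27.1],[250.5,-21.4,54,-17.7,-35.8,28.5],[277,-17.8,48,-24,-35.6,30],[306.1,-15,40,-30.7,-34.4,31.4],[337.6,-13.8,32,-37.6,-32.1,33],[337.6,-13.8,32,-37.6,-32.1,33],[337.6,-13.8,32,-37.6,-32.1,33]]])

```text
clock: 10.93
eef_pos: [520.7, 243.3, 165.6]
tool_rot: [2.029, 0.005, 0.791]
force: [0.2, 0.1, -1.0]
width: 32.4
```

```bash
python3 rec.py; python3 - <<'E'
from path1 import *
from cell import get_image
print(spr(q0),clearance(q0))
for n in ("wrist","scene","top"):
    d=get_image(n);c=d["pixels"][:,:,::-1];np.savez(f"{n}8.npz",**d)
    if n=="scene": c=cv2.resize(c[230:430,100:340],None,fx=3.3,fy=3)
    if n=="top": c=cv2.resize(c[160:320,90:290],None,fx=4,fy=3.7)
    cv2.imwrite(f"pics/{n}8.png",c)
E
```

```text
10.9333 [-0.865  0.903 -0.37   1.915  1.242  1.497 -1.31 ] [520.699 243.281 165.579] [2.029 0.005 0.791] [ 0.152  0.056 -0.986] 32.35736045919856
(array([505.02, 258.91, 179.51]), array([0.01, 0.  , 1.  ])) [(371, [144.0, 95.0, 8.0]), (306, [513.0, 361.0, 185.0]), (117, [513.0, 361.0, 185.0])]
```

View pics/scene8.png

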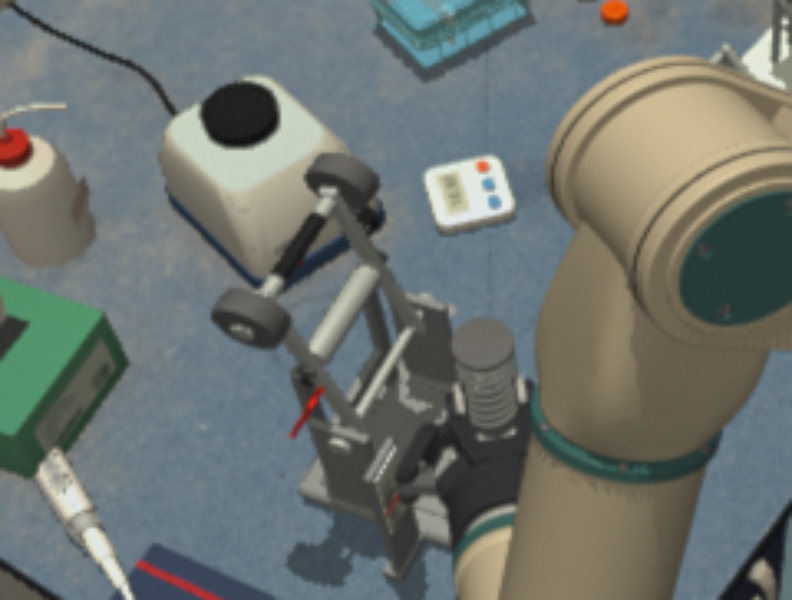

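View pics/wrist8.png

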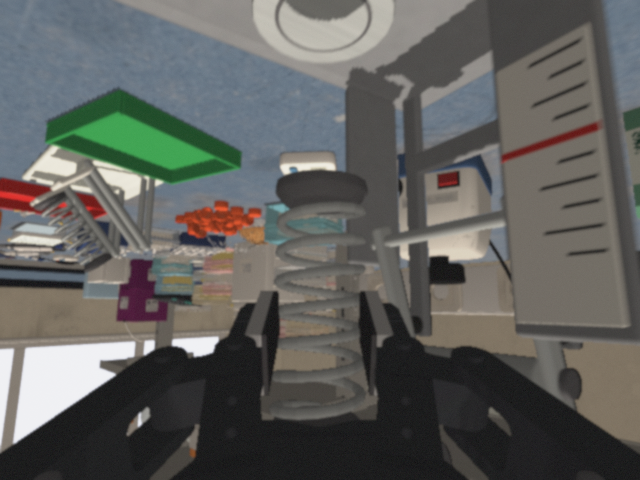

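View pics/top8.png

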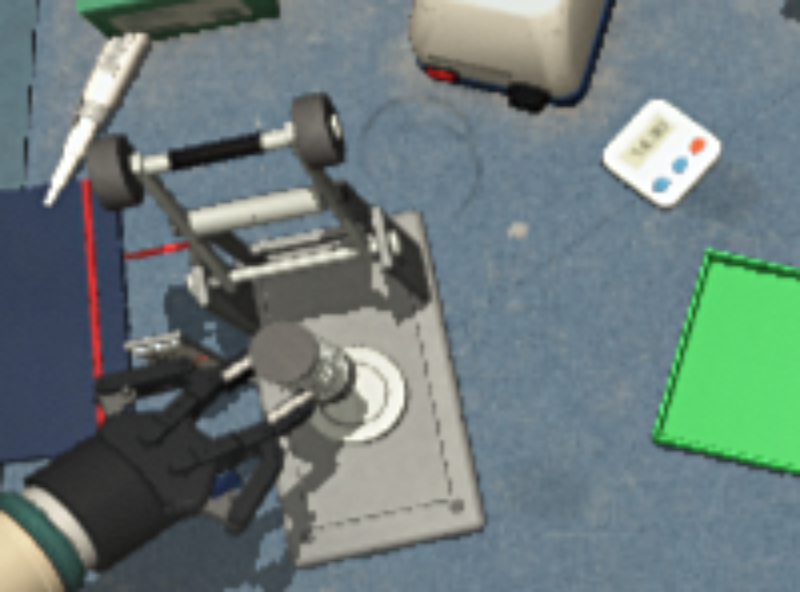

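The spring stands upright over the plate with clear space round it. I'll measure its real axis and the plate ring before lowering.

```bash
cat > axis.py <<'E'
import sys
from path1 import *
def fitaxis(tag,c0,zr,cams=("top","scene","wrist"),ap=np.array([0,0,1.]),rad=32):
    for n in cams:
        d=dict(np.load(f"{n}{tag}.npz"));P=cloud(d).reshape(-1,3)
        m=(P[:,2]>zr[0])&(P[:,2]<zr[1])&(np.hypot(P[:,0]-c0[0],P[:,1]-c0[1])<rad)
        q=P[m]
        if len(q)<30: print(n,"few",len(q));continue
        zm=np.mean(zr)
        def f(v):
            a=np.array([v[2],v[3],1]);a/=np.linalg.norm(a);w=q-np.array([c0[0]+v[0],c0[1]+v[1],zm]);w-=np.outer(w@a,a)
            return np.linalg.norm(w,axis=1)-20
        s=least_squares(f,[0,0,0,0],loss="soft_l1",f_scale=1.5,x_scale=[1,1,.02,.02])
        print(n,len(q),"xy at z",zm,c0[:2]+s.x[:2],"slope",s.x[2:],"med res",np.median(abs(s.fun)))
if __name__=="__main__":
    c,a=spr(q0);print(c)
    fitaxis("8",c,(c[2]-40,c[2]+45))
    # top cup flat
    for n in ("top","scene"):
        d=dict(np.load(f"{n}8.npz"));P=cloud(d).reshape(-1,3);m=(abs(P[:,2]-(c[2]+55))<5)&(np.hypot(P[:,0]-c[0],P[:,1]-c[1])<35);q=P[m];print(n,"top cup",len(q),q.mean(0),cv2.minEnclosingCircle(q[:,:2].astype(np.float32)))
    d=dict(np.load("wrist8.npz"));P=cloud(d).reshape(-1,3);m=(abs(P[:,2]-35)<4)&(np.hypot(P[:,0]-507,P[:,1]-257)<45);q=P[m];print("plate w",len(q),q.mean(0),cv2.minAreaRect(q[:,:2].astype(np.float32)))
    print(proj(d,[507,257.5,35]),proj(d,c-55*a))
E
python3 axis.py
```

```text
[507.3  253.54 182.08]
top 159 xy at z 184.57761739175098 [505.77 256.2 ] slope [-0.06 -0.  ] med res 1.5072019113716486
scene 281 xy at z 184.57761739175098 [506.31 253.94] slope [-0.02  0.01] med res 1.2845432188569923
wrist 10136 xy at z 184.57761739175098 [505.16 258.88] slope [-0.04 -0.06] med res 1.6722089276827514
top top cup 146 [505.1  254.58 235.61] ((504.3584899902344, 254.4860076904297), 21.199857711791992)
scene top cup 194 [504.04 255.81 234.62] ((503.82781982421875, 255.82530212402344), 21.54435157775879)
plate w 7165 [512.79 253.81  35.32] ((516.4309692382812, 250.48126220703125), (71.36000061035156, 48.65504455566406), 45.9277458190918)
[[320.59  16.83]] [[313.37 195.31]]
```

```bash
python3 rec.py; python3 - <<'E'
from path1 import *
s=sensors.read_state();p,r=fk(s["qpos"]);print(spr(s["qpos"]))
# exact upright orientation
_,rt,_=upright((507,257.5),90,-45)
print((r.inv()*rt).as_rotvec(degrees=True))
plan([(p+np.array([0.5,3.5,-86]),r,8)])
E
```

```text
11.0833 [-0.857  0.899 -0.368  1.917  1.24   1.499 -1.309] [522.866 237.743 168.209] [2.026 0.005 0.781] [-0.12  -0.159 -1.348] 32.396681012550864
(array([507.3 , 253.54, 182.08]), array([0., 0., 1.]))
[-0.11  0.35  0.12]
8 max step mm/deg [np.float64(10.791200118615171), np.float64(0.0)]
[[0.4,-9.8,4.5,0.0,0.0,0.0],[0.8,-19.5,9.0,0.0,0.0,0.0],[1.2,-29.3,13.5,0.0,0.0,-0.0],[1.6,-39.1,18.0,0.0,0.0,0.0],[2.0,-48.8,22.5,0.0,0.0,0.0],[2.4,-58.6,26.9,0.0,0.0,-0.0],[2.8,-68.4,31.4,0.0,0.0,-0.0],[3.2,-78.2,35.9,0.0,0.0,-0.0]]
```

Emit:
arm_command(rows=[[[0,0,0,0,0,0],[0,0,0,0,0,0],[0,0,0,0,0,0]]])

```text
clock: 11.33
eef_pos: [522.7, 237.9, 168.8]
tool_rot: [2.028, 0.003, 0.78]
force: [0.1, -0.1, -1.5]
width: 32.6
```

```bash
python3 rec.py; python3 - <<'E'
from axis import *
from cell import get_image
for n in ("top","scene"):
    d=get_image(n);np.savez(f"{n}9.npz",**d)
s=sensors.read_state();c,a=spr(s["qpos"]);print(c,a,s["eef_pos"])
for n in ("top","scene"):
    d=dict(np.load(f"{n}9.npz"));P=cloud(d).reshape(-1,3);m=(abs(P[:,2]-(c[2]+55))<5)&(np.hypot(P[:,0]-c[0],P[:,1]-c[1])<35);q=P[m];print(n,"top cup",len(q),q.mean(0),cv2.minEnclosingCircle(q[:,:2].astype(np.float32)))
fitaxis("9",c,(c[2]-40,c[2]+45),("top","scene"))
p,r=fk(s["qpos"])
plan([(p+np.array([0,0,-86]),r,8)])
E
```

```text
11.3333 [-0.856  0.898 -0.37   1.916  1.239  1.499 -1.309] [522.743 237.89  168.849] [2.028 0.003 0.78 ] [ 0.089 -0.13  -1.519] 32.60835048329217
[506.91 254.15 182.65] [0. 0. 1.] [522.46 238.37 168.75]
top top cup 186 [506.09 252.89 236.27] ((505.3605651855469, 253.0078887939453), 21.173221588134766)
scene top cup 243 [504.94 252.99 235.95] ((504.73681640625, 252.01235961914062), 22.377716064453125)
top 168 xy at z 185.145699644479 [506.02 255.69] slope [-0.05 -0.  ] med res 1.7006612699625006
scene 306 xy at z 185.145699644479 [507.08 251.71] slope [-0.02  0.  ] med res 1.382294693829948
8 max step mm/deg [np.float64(10.823123393919154), np.float64(0.0)]
[[0.0,-9.6,4.7,0.0,0.0,0.0],[0.1,-19.3,9.5,0.0,0.0,0.0],[0.1,-28.9,14.2,0.0,0.0,0.0],[0.2,-38.6,19.0,0.0,0.0,0.0],[0.2,-48.2,23.7,0.0,0.0,-0.0],[0.2,-57.9,28.5,0.0,0.0,-0.0],[0.3,-67.5,33.2,0.0,0.0,-0.0],[0.3,-77.2,37.9,0.0,0.0,-0.0]]
```

```bash
python3 - <<'E'
from path1 import *
s=sensors.read_state();p,r=fk(s["qpos"])
plan([(p+np.array([1,4,-80]),r,8),(p+np.array([1,4,-87]),r,2)])
E
```

```text
10 max step mm/deg [np.float64(10.034938963441682), np.float64(0.0)]
[[0.5,-9.1,4.2,0.0,0.0,0.0],[1.0,-18.2,8.3,0.0,0.0,0.0],[1.4,-27.3,12.5,0.0,0.0,0.0],[1.9,-36.4,16.7,0.0,0.0,0.0],[2.4,-45.5,20.9,0.0,0.0,-0.0],[2.9,-54.5,25.0,0.0,0.0,-0.0],[3.3,-63.6,29.2,0.0,0.0,-0.0],[3.8,-72.7,33.4,0.0,0.0,-0.0],[3.8,-75.9,34.9,0.0,0.0,-0.0],[3.8,-79.0,36.5,0.0,0.0,-0.0]]
```

Emit:
arm_command(rows=[[[0.5,-9.1,4.2,0,0,0],[1,-18.2,8.3,0,0,0],[1.4,-27.3,12.5,0,0,0],[1.9,-36.4,16.7,0,0,0],[2.4,-45.5,20.9,0,0,0],[2.9,-54.5,25,0,0,0],[3.3,-63.6,29.2,0,0,0],[3.8,-70,32.2,0,0,0],[3.8,-74,34,0,0,0],[3.8,-79,36.5,0,0,0],[3.8,-79,36.5,0,0,0],[3.8,-79,36.5,0,0,0],[3.8,-79,36.5,0,0,0]]])

```text
clock: 12.52
eef_pos: [523.1, 243.1, 81.9]
tool_rot: [2.027, 0.004, 0.782]
force: [0.7, 0.2, -1.8]
width: 32.4
```

```bash
python3 rec.py; python3 - <<'E'
from axis import *
from cell import get_image
for n in ("top","scene","wrist"):
    d=get_image(n);np.savez(f"{n}10.npz",**d);c=d["pixels"][:,:,::-1]
    if n=="scene": c=cv2.resize(c[230:430,100:340],None,fx=3.3,fy=3)
    cv2.imwrite(f"pics/{n}10.png",c)
s=sensors.read_state();c,a=spr(s["qpos"]);print(c,a,s["eef_pos"])
for n in ("top","scene"):
    d=dict(np.load(f"{n}10.npz"));P=cloud(d).reshape(-1,3);m=(abs(P[:,2]-(c[2]+55))<5)&(np.hypot(P[:,0]-c[0],P[:,1]-c[1])<35);q=P[m];print(n,"top cup",len(q),q.mean(0),cv2.minEnclosingCircle(q[:,:2].astype(np.float32)))
fitaxis("10",c,(c[2]-40,c[2]+45),("top","scene"))
E
```

```text
12.5167 [-0.876  1.056 -0.343  1.887  1.295  1.46  -1.427] [523.094 243.094  81.866] [2.027 0.004 0.782] [ 0.713  0.221 -1.775] 32.419385211038794
[507.53 258.89  95.82] [0. 0. 1.] [523.1  243.13  81.93]
top top cup 153 [506.69 258.31 149.05] ((507.2021789550781, 258.318603515625), 21.508188247680664)
scene top cup 52 [517.78 264.58 149.54] ((514.6055908203125, 263.16748046875), 17.201921463012695)
top 144 xy at z 98.32235692346717 [506.12 260.95] slope [-0.07  0.02] med res 1.3632249589452936
scene 47 xy at z 98.32235692346717 [497.43 265.65] slope [-0.1   0.23] med res 1.820345232067659
```

View pics/wrist10.png

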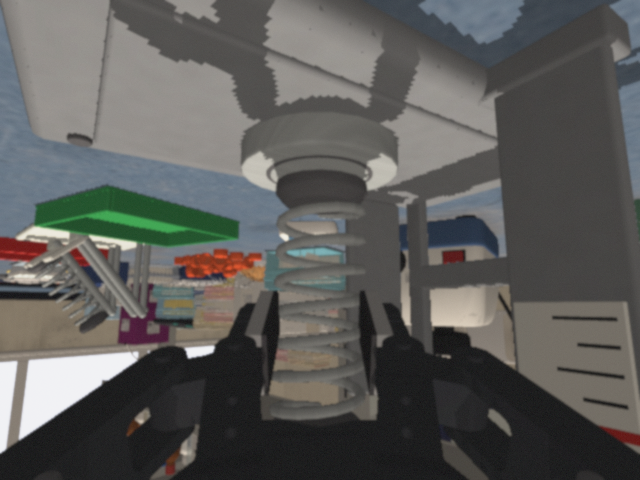

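View pics/scene10.png

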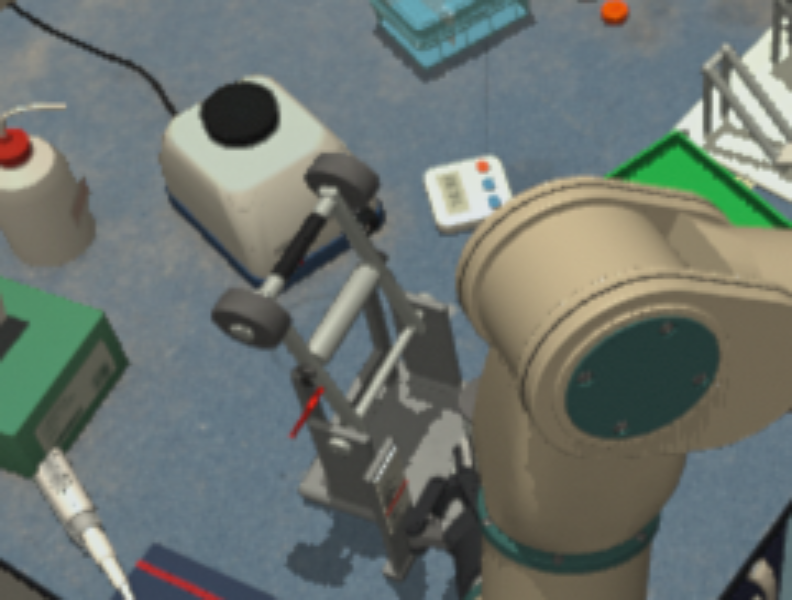

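Emit:
arm_command(rows=[[[0,-1,0.5,0,0,0],[0,-2,0.9,0,0,0],[0,-3,1.4,0,0,0],[0,-3.6,1.6,0,0,0],[0,-3.6,1.6,0,0,0],[0,-3.6,1.6,0,0,0]]])

```text
clock: 13.17
eef_pos: [522.8, 243.1, 77.5]
tool_rot: [2.028, 0.004, 0.782]
force: [0.3, -0.3, -1.8]
width: 32.6
```

```bash
python3 rec.py
```

```text
13.1667 [-0.877  1.064 -0.342  1.885  1.297  1.458 -1.432] [522.833 243.109  77.51 ] [2.028 0.004 0.782] [ 0.274 -0.321 -1.845] 32.59988864328524
```

Emit:
arm_command(rows=[[[0,-0.5,0.2,0,0,0],[0,-0.9,0.4,0,0,0],[0,-0.9,0.4,0,0,0]]])

```text
clock: 13.42
eef_pos: [523.1, 243.0, 77.3]
tool_rot: [2.026, 0.004, 0.782]
force: [0.1, 0.6, 2.3]
width: 32.4
```

```bash
python3 - <<'E'
from axis import *
from cell import get_image
d=get_image("top");np.savez("top11.npz",**d)
s=sensors.read_state();print(s["eef_pos"],s["force"]);c,a=spr(s["qpos"]);print(c)
P=cloud(d).reshape(-1,3);m=(abs(P[:,2]-145)<6)&(np.hypot(P[:,0]-c[0],P[:,1]-c[1])<35);q=P[m];print("top cup",len(q),q.mean(0),np.median(q[:,2]),cv2.minEnclosingCircle(q[:,:2].astype(np.float32)))
E
```

```text
[523.13 243.    77.3 ] [-0.43  0.08  2.43]
[507.54 258.78  91.17]
top cup 189 [506.23 258.38 144.01] 143.67172082430216 ((506.71466064453125, 258.26019287109375), 21.378406524658203)
```

Contact: the force rose by about 4 N. The cup top is at z = 144 and centred within 1 mm, so I'll release.

Emit:
arm_command(rows=[[[0,0,0,0,0,0],[0,0,0,0,0,0],[0,0,0,0,0,0],[0,0,0,0,0,0]]], claw=0.5)

```text
clock: 13.8
eef_pos: [522.7, 243.1, 76.4]
tool_rot: [2.028, 0.004, 0.782]
force: [-0.6, 0.4, -0.6]
width: 64.1
```

```bash
python3 - <<'E'
from axis import *
from cell import get_image
d=get_image("top");np.savez("top12.npz",**d);w=get_image("wrist");cv2.imwrite("pics/w12.png",w["pixels"][:,:,::-1])
s=sensors.read_state();print(s["eef_pos"],s["force"],s["width"]);c,a=spr(s["qpos"]);print(c)
P=cloud(d).reshape(-1,3);m=(abs(P[:,2]-145)<6)&(np.hypot(P[:,0]-c[0],P[:,1]-c[1])<35);q=P[m];print("top cup",len(q),q.mean(0),np.median(q[:,2]),cv2.minEnclosingCircle(q[:,:2].astype(np.float32)))
E
```

```text
[522.75 243.12  76.42] [0.55 0.33 0.64] 64.14376197580884
[507.18 258.89  90.32]
top cup 177 [507.24 258.45 143.93] 143.85211844434298 ((507.531005859375, 258.50299072265625), 21.06546401977539)
```

View pics/w12.png

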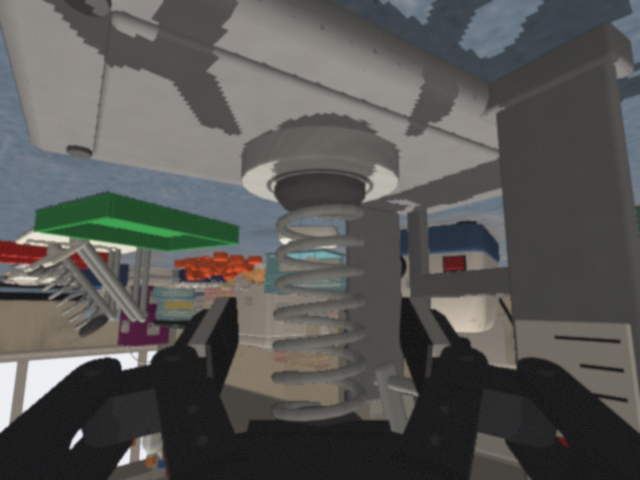

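```bash
cat > bar.py <<'E'
from clr import *
from cell import sensors
np.set_printoptions(precision=2,suppress=True)
mg=lambda q:np.min(np.minimum(q-LO,HI-q))
def barT(j):  # joint angle-> world
    phi=np.radians(15)-j   # angle behind upright
    return T([80+160*np.sin(phi),0,135+160*np.cos(phi)])
def btool(fl,tilt=0):
    # tool down, jaw along tester x ; tilt about tester y (deg, + = tool points to tester +x)
    r=R.from_euler("z",YT)*R.from_euler("y",-tilt,degrees=True)*R.from_euler("x",np.pi)
    return flip(r) if fl else r
def btcp(j,r,off=0): return barT(j)+(18.7+off)*r.as_matrix()[:,2]
if __name__=="__main__":
    q0=sensors.read_state()["qpos"]
    for j in (0,.26,.8,1.3,1.83,2.2): print(j,barT(j))
    for tilt in (0,-20,20):
      for fl in (0,1):
        r=btool(fl,tilt)
        S=sorted(ikall(btcp(0,r),r,16),key=lambda q:np.abs(q-q0).max())
        for q in S[:2]:
            print("tilt",tilt,"fl",fl,"dist",np.abs(q-q0).max(),q,mg(q),clearance(q))
            qq=q;o=[]
            for j in np.linspace(.1,2.2,12):
                qq,e,a=ik(btcp(j,r),r,qq);o.append((round(e,1),round(mg(qq),2)))
            print(o)
E
python3 bar.py
```

```text
0 [625.62 283.36 289.55]
0.26 [585.44 274.6  295.  ]
0.8 [505.03 257.07 272.38]
1.3 [450.49 245.18 216.24]
1.83 [428.84 240.46 135.42]
2.2 [439.27 242.73  77.53]
tilt 0 fl 0 dist 0.8190855122716948 [-0.09  0.72 -0.74  1.29  0.48  1.31 -0.62] 0.5051768270254475 [(371, [144.0, 95.0, 8.0]), (335, [938.0, 287.0, 774.0]), (137, [644.0, 230.0, 318.0])]
[(np.float64(0.0), np.float64(0.5)), (np.float64(0.0), np.float64(0.48)), (np.float64(0.0), np.float64(0.47)), (np.float64(0.0), np.float64(0.45)), (np.float64(0.0), np.float64(0.42)), (np.float64(0.0), np.float64(0.38)), (np.float64(0.0), np.float64(0.3)), (np.float64(0.0), np.float64(0.29)), (np.float64(0.0), np.float64(0.31)), (np.float64(0.0), np.float64(0.36)), (np.float64(0.0), np.float64(0.41)), (np.float64(0.0), np.float64(0.44))]
tilt 0 fl 0 dist 0.8201033310798421 [-0.06  0.74 -0.83  1.29  0.53  1.34 -0.65] 0.42394208997955196 [(371, [144.0, 95.0, 8.0]), (335, [938.0, 287.0, 774.0]), (137, [644.0, 230.0, 318.0])]
[(np.float64(0.0), np.float64(0.42)), (np.float64(0.0), np.float64(0.4)), (np.float64(0.0), np.float64(0.39)), (np.float
[... 5952 characters left out ...]
t64(6.7), np.float64(0.02)), (np.float64(8.8), np.float64(0.02))]
tilt 20 fl 1 dist 1.8613106728142612 [-1.04  0.57  0.84  1.71 -0.56  0.74 -2.92] 0.021456079377974557 [(371, [144.0, 95.0, 8.0]), (338, [601.0, 339.0, 318.0]), (136, [601.0, 339.0, 318.0])]
[(np.float64(0.0), np.float64(0.03)), (np.float64(0.0), np.float64(0.03)), (np.float64(0.0), np.float64(0.03)), (np.float64(0.0), np.float64(0.02)), (np.float64(0.0), np.float64(0.03)), (np.float64(0.0), np.float64(0.03)), (np.float64(0.0), np.float64(0.08)), (np.float64(0.0), np.float64(0.07)), (np.float64(0.3), np.float64(0.02)), (np.float64(3.8), np.float64(0.02)), (np.float64(6.7), np.float64(0.02)), (np.float64(8.8), np.float64(0.02))]
```

```bash
python3 - <<'E'
from bar import *
q0=sensors.read_state()["qpos"];p,r=fk(q0);z=r.as_matrix()[:,2]
plan([(p-100*z+[0,0,0],r,5)])
qb=ik(p-100*z,r,q0)[0];print(qb,mg(qb))
rb=btool(0);qA=ik(btcp(0,rb)+[0,0,90],rb,np.array([-.09,.72,-.74,1.29,.48,1.31,-.62]))[0];print("qA",qA)
pm=(fk(qb)[0]);
for k in range(11):
    q=qb+(qA-qb)*k/10;print(np.round(fk(q)[0]),[c[0] for c in clearance(q)])
E
```

```text
5 max step mm/deg [np.float64(20.0), np.float64(0.0)]
[[-0.0,0.0,-20.0,0.0,0.0,-0.0],[-0.0,0.0,-40.0,0.0,-0.0,-0.0],[-0.0,0.0,-60.0,0.0,-0.0,-0.0],[-0.0,0.0,-80.0,0.0,-0.0,-0.0],[-0.0,0.0,-100.0,0.0,-0.0,-0.0]]
[-1.01  1.01 -0.37  1.81  1.14  1.54 -1.37] 0.43707460900835193
qA [-0.12  0.66 -0.73  1.13  0.42  1.5  -0.55]
[460. 307. 121.] [371, 310, 172]
[468. 297. 126.] [371, 330, 148]
[477. 291. 133.] [371, 326, 128]
[487. 288. 144.] [371, 309, 117]
[500. 287. 159.] [371, 285, 119]
[515. 289. 179.] [371, 270, 106]
[532. 291. 203.] [371, 271, 87]
[553. 292. 234.] [371, 291, 92]
[576. 292. 270.] [371, 327, 121]
[601. 290. 312.] [371, 343, 168]
[626. 283. 361.] [371, 314, 222]
```

Emit:
arm_command(rows=[[[0,0,-15,0,0,0],[0,0,-40,0,0,0],[0,0,-65,0,0,0],[0,0,-90,0,0,0],[0,0,-100,0,0,0]]])

```text
clock: 14.32
eef_pos: [456.8, 311.3, 121.3]
tool_rot: [2.032, 0.002, 0.786]
force: [-0.7, 0.1, -0.0]
width: 64.4
```

```bash
python3 rec.py; python3 - <<'E'
from bar import *
from scipy.spatial.transform import Slerp
q0=sensors.read_state()["qpos"];p,r=fk(q0)
rb=btool(0);qA=ik(btcp(0,rb)+[0,0,90],rb,np.array([-.09,.72,-.74,1.29,.48,1.31,-.62]))[0]
rm=Slerp([0,1],R.concatenate([r,rb]))(.5)
qM=ik(np.array([450,300,330.]),rm,.5*(q0+qA))[0];print(qM,mg(qM))
for a,b in ((q0,qM),(qM,qA)):
  for k in range(0,7,2):
    q=a+(b-a)*k/6;print(np.round(fk(q)[0]),[c[0] for c in clearance(q)])
jplan([qM,qA],[10,10])
E
```

```text
14.3167 [-0.997  1.009 -0.406  1.811  1.151  1.565 -1.38 ] [456.847 311.288 121.316] [2.032 0.002 0.786] [-0.686  0.115 -0.013] 64.40105862706952
[-0.56  0.51 -0.69  1.64  0.77  1.52 -0.97] 0.4621539116147857
[457. 311. 121.] [371, 314, 176]
[459. 304. 180.] [371, 378, 177]
[458. 300. 250.] [371, 395, 217]
[450. 300. 330.] [371, 448, 260]
[450. 300. 330.] [371, 448, 260]
[495. 304. 329.] [371, 413, 218]
[554. 301. 339.] [371, 403, 198]
[626. 283. 361.] [371, 314, 222]
20 max mm/deg 25.07927431167017 4.08656334834051
[[-1.3,16.2,-4.9,3.1,-2.2,1.5],[-2.4,32.9,-10.7,6.2,-4.2,3.1],[-3.4,50.2,-17.4,9.4,-5.9,4.6],[-4.4,68.1,-25.1,12.6,-7.3,6.1],[-5.3,86.7,-33.6,15.8,-8.3,7.6],[-6.4,105.9,-43.1,19.0,-9.1,9.1],[-7.6,125.8,-53.4,22.1,-9.5,10.5],[-9.2,146.2,-64.7,25.1,-9.7,11.9],[-11.0,167.0,-76.9,28.1,-9.5,13.3],[-13.3,188.2,-90.1,30.9,-9.0,14.7],[-3.6,190.3,-82.8,33.9,-11.1,15.6],[6.8,193.6,-75.1,37.0,-12.9,16.6],[17.9,198.3,-66.7,40.1,-14.5,17.8],[29.3,204.5,-57.7,43.2,-15.8,19.1],[41.2,212.2,-47.7,46.4,-16.9,20.5],[53.2,221.6,-36.9,49.6,-17.7,22.0],[65.1,232.6,-24.9,52.7,-18.2,23.6],[76.9,245.5,-11.9,55.8,-18.4,25.4],[88.3,260.2,2.4,58.9,-18.4,27.3],[98.9,276.6,17.9,61.8,-18.0,29.3]]
[[458.0, 308.0, 138.0], [459.0, 306.0, 156.0], [459.0, 304.0, 174.0], [459.0, 303.0, 193.0], [459.0, 302.0, 214.0], [459.0, 301.0, 235.0], [457.0, 300.0, 258.0], [456.0, 300.0, 281.0], [453.0, 300.0, 305.0], [450.0, 300.0, 330.0], [462.0, 302.0, 329.0], [475.0, 303.0, 328.0], [490.0, 304.0, 329.0], [506.0, 305.0, 330.0], [523.0, 304.0, 332.0], [541.0, 303.0, 336.0], [561.0, 300.0, 341.0], [581.0, 296.0, 346.0], [603.0, 291.0, 353.0], [626.0, 283.0, 361.0]]
```

Emit:
arm_command(rows=[[[-2.4,33,-11,6.2,-4.2,3.1],[-4.4,68,-25,12.6,-7.3,6.1],[-6.4,106,-43,19,-9.1,9.1],[-9,146,-65,25.1,-9.7,11.9],[-13,188,-90,30.9,-9,14.7],[-3.6,192,-88,33.9,-11.1,15.6],[6.8,196,-82,37,-12.9,16.6],[17.9,200,-74,40.1,-14.5,17.8],[29.3,207,-66,43.2,-15.8,19.1],[41.2,215,-57,46.4,-16.9,20.5],[53.2,225,-46,49.6,-17.7,22],[65.1,236,-34,52.7,-18.2,23.6],[76.9,248,-18,55.8,-18.4,25.4],[88.3,262,-2,58.9,-18.4,27.3],[99,276.6,18,61.8,-18,29.3],[99,276.6,18,61.8,-18,29.3],[99,276.6,18,61.8,-18,29.3]]], claw=0.5)

```text
clock: 15.73
eef_pos: [629.8, 275.9, 359.7]
tool_rot: [3.135, 0.0, 0.205]
force: [-0.9, 1.1, 0.3]
width: 63.9
```

```bash
python3 rec.py; python3 - <<'E'
from bar import *
from cell import get_image
for n in ("wrist","top"):
    d=get_image(n);cv2.imwrite(f"pics/{n}13.png",d["pixels"][:,:,::-1]);np.savez(f"{n}13.npz",**d)
d=dict(np.load("wrist13.npz"));print(proj(d,barT(0)),proj(d,T([121.4,42,289.5])),proj(d,T([121.4,-42,289.5])))
P=cloud(d).reshape(-1,3);
L=R.from_euler("z",-YT).apply(P-[SEAT[0],SEAT[1],0])
m=(abs(L[:,1])<30)&(abs(L[:,0]-121)<30)&(L[:,2]>270)&(L[:,2]<305);q=L[m];print(len(q),q.mean(0),q.max(0),q.min(0)); t=q[q[:,2]>q[:,2].max()-4];print(t.mean(0))
E
```

```text
15.7333 [-0.142  0.648 -0.658  1.126  0.385  1.485 -0.525] [629.779 275.897 359.729] [3.135 0.    0.205] [-0.891  1.111  0.31 ] 63.89532515226658
[[315.9  228.42]] [[315.21 164.12]] [[316.5  286.81]]
1745 [122.77   0.97 294.97] [129.4   29.92 298.42] [116.19 -29.99 288.44]
[122.75   1.41 295.8 ]
```

View pics/wrist13.png

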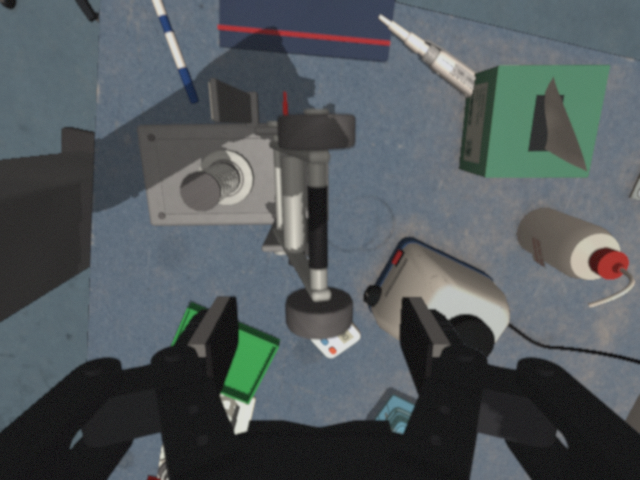

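View pics/top13.png

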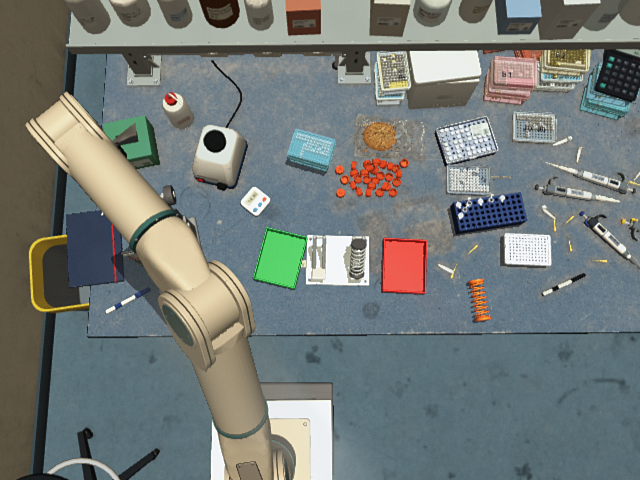

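The wrist view shows the black bar grip at (317,225), where the model predicts (316,228). The tested spring stands on the plate and the other is still in the rack. I'll descend onto the bar.

```bash
python3 rec.py; python3 - <<'E'
from bar import *
q0=sensors.read_state()["qpos"];p,r=fk(q0);rb=btool(0)
t=btcp(0,rb)+R.from_euler("z",YT).apply([.8,0,0]);print(p,t)
plan([(t,rb,6)])
E
```

```text
15.8333 [-0.146  0.647 -0.661  1.129  0.384  1.485 -0.525] [626.991 279.7   360.125] [3.137 0.001 0.212] [-0.039  0.558  0.396] 63.98070912125575
[626.99 279.7  360.12] [626.41 283.53 270.85]
6 max step mm/deg [np.float64(14.921461054467821), np.float64(0.1414213562373095)]
[[0.1,-0.7,14.9,0.0,0.0,-0.0],[0.1,-1.4,29.8,0.1,0.0,-0.0],[0.2,-2.1,44.6,0.1,0.0,-0.1],[0.2,-2.9,59.5,0.2,0.0,-0.1],[0.3,-3.6,74.4,0.2,0.0,-0.1],[0.3,-4.3,89.3,0.3,0.1,-0.1]]
```

Emit:
arm_command(rows=[[[0,0,20,0,0,0],[0,0,40,0,0,0],[0,-1,60,0,0,0],[0,-1,78,0,0,0],[0,-1,89,0,0,0],[0,-1,89,0,0,0],[0,-1,89,0,0,0]]])

```text
clock: 16.42
eef_pos: [627.2, 280.8, 271.6]
tool_rot: [3.137, -0.0, 0.213]
force: [0.8, -1.0, 0.2]
width: 64.0
```

```bash
python3 rec.py
```

```text
16.4167 [-0.133  0.695 -0.648  1.288  0.418  1.294 -0.568] [627.205 280.805 271.646] [ 3.137 -0.     0.213] [ 0.752 -1.016  0.213] 64.03186640663557
```

Good, within 2 mm across and 3 mm along the bar. Closing.

Emit:
arm_command(rows=[[[0,0,0,0,0,0],[0,0,0,0,0,0],[0,0,0,0,0,0],[0,0,0,0,0,0],[0,0,0,0,0,0],[0,0,0,0,0,0]]], claw=-1)

```text
clock: 16.92
eef_pos: [628.1, 279.9, 271.8]
tool_rot: [3.137, -0.001, 0.211]
force: [-0.6, -0.0, -0.3]
width: 0.2
```

```bash
python3 rec.py;  python3 - <<'E'
from bar import *
from cell import get_image
d=get_image("wrist");cv2.imwrite("pics/w14.png",d["pixels"][:,:,::-1])
q0=sensors.read_state()["qpos"];p,r=fk(q0)
print("bar tester",R.from_euler("z",-YT).apply(p-18.7*r.as_matrix()[:,2]-[SEAT[0],SEAT[1],0]))
# arc rows, relative to j=0
out=[]
for j in np.linspace(.08,1.6,20):
    d=barT(j)-barT(0);out.append([round(float(j),2)]+[round(float(v),1) for v in r.inv().apply(d)])
print(out)
E
```

```text
16.9167 [-0.132  0.695 -0.647  1.287  0.418  1.293 -0.569] [628.089 279.89  271.769] [ 3.137 -0.001  0.211] [-0.588 -0.027 -0.338] 0.24531552562241074
bar tester [123.01  -3.86 290.34]
[[0.08, -12.5, 0.1, -2.8], [0.16, -25.1, 0.1, -4.6], [0.24, -37.9, 0.2, -5.4], [0.32, -50.7, 0.2, -5.2], [0.4, -63.4, 0.2, -4.0], [0.48, -76.0, 0.3, -1.7], [0.56, -88.4, 0.3, 1.5], [0.64, -100.5, 0.3, 5.8], [0.72, -112.2, 0.3, 10.9], [0.8, -123.4, 0.4, 17.1], [0.88, -134.2, 0.4, 24.0], [0.96, -144.3, 0.4, 31.9], [1.04, -153.8, 0.4, 40.5], [1.12, -162.5, 0.3, 49.8], [1.2, -170.5, 0.3, 59.8], [1.28, -177.7, 0.3, 70.4], [1.36, -183.9, 0.3, 81.5], [1.44, -189.3, 0.2, 93.2], [1.52, -193.8, 0.2, 105.2], [1.6, -197.2, 0.1, 117.5]]
```

View pics/w14.png

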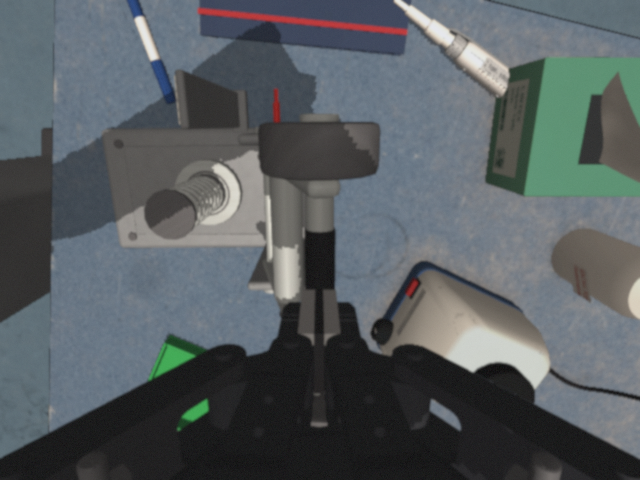

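```bash
python3 - <<'E'
from bar import *
from cell import get_image
d=get_image("wrist");np.savez("w15.npz",**d)
q0=sensors.read_state()["qpos"];p,r=fk(q0);P=cloud(d)
print("tcp px",proj(d,p),"pinch px",proj(d,p-18.7*r.as_matrix()[:,2]))
for v in range(235,430,12):
    print(v,[np.round(r.inv().apply(P[v,u]-p),0).tolist() for u in (305,312,320,328,336)])
i=d["pixels"][220:440,220:420,::-1];cv2.imwrite("pics/w15c.png",cv2.resize(i,None,fx=3.2,fy=2.7,interpolation=cv2.INTER_CUBIC))
E
```

```text
tcp px [[319.75 281.35]] pinch px [[319.8  297.54]]
235 [[-6.0, -30.0, -21.0], [-3.0, -30.0, -24.0], [0.0, -31.0, -24.0], [3.0, -31.0, -24.0], [20.0, 53.0, 272.0]]
247 [[-6.0, -24.0, -21.0], [-3.0, -25.0, -24.0], [0.0, -26.0, -25.0], [3.0, -25.0, -24.0], [20.0, 67.0, 270.0]]
259 [[-6.0, -19.0, -20.0], [-3.0, -20.0, -23.0], [0.0, -21.0, -25.0], [3.0, -20.0, -24.0], [21.0, 83.0, 271.0]]
271 [[-6.0, -13.0, -21.0], [-3.0, -15.0, -24.0], [0.0, -15.0, -24.0], [3.0, -15.0, -24.0], [21.0, 99.0, 270.0]]
283 [[-7.0, -7.0, -20.0], [-3.0, -9.0, -25.0], [0.0, -10.0, -25.0], [3.0, -9.0, -23.0], [21.0, 115.0, 271.0]]
295 [[-6.0, -12.0, -42.0], [-3.0, -12.0, -43.0], [0.0, -12.0, -43.0], [3.0, -12.0, -41.0], [21.0, 131.0, 271.0]]
307 [[-5.0, -12.0, -52.0], [-3.0, -12.0, -53.0], [0.0, -11.0, -51.0], [3.0, -12.0, -52.0], [6.0, -12.0, -51.0]]
319 [[-5.0, -12.0, -61.0], [-3.0, -12.0, -61.0], [-0.0, -11.0, -60.0], [3.0, -12.0, -61.0], [5.0, -12.0, -60.0]]
331 [[-5.0, -12.0, -68.0], [-3.0, -11.0, -68.0], [-0.0, -12.0, -68.0], [2.0, -12.0, -68.0], [5.0, -12.0, -68.0]]
343 [[-4.0, -13.0, -77.0], [-3.0, -9.0, -70.0], [-0.0, -8.0, -70.0], [2.0, -13.0, -77.0], [5.0, -13.0, -77.0]]
355 [[-4.0, -13.0, -84.0], [-2.0, -8.0, -75.0], [-0.0, -4.0, -69.0], [2.0, -14.0, -85.0], [4.0, -13.0, -83.0]]
367 [[-4.0, -13.0, -89.0], [-2.0, -6.0, -79.0], [-0.0, -0.0, -70.0], [2.0, -10.0, -85.0], [4.0, -13.0, -88.0]]
379 [[-4.0, -13.0, -94.0], [-2.0, -2.0, -79.0], [0.0, 5.0, -70.0], [2.0, -4.0, -81.0], [4.0, -18.0, -100.0]]
391 [[-4.0, -9.0, -94.0], [-2.0, 2.0, -79.0], [0.0, 9.0, -70.0], [2.0, 1.0, -81.0], [4.0, -15.0, -101.0]]
403 [[-4.0, 3.0, -83.0], [-2.0, 7.0, -78.0], [0.0, 47.0, -29.0], [2.0, 5.0, -81.0], [4.0, -12.0, -101.0]]
415 [[-4.0, 6.0, -84.0], [-3.0, 47.0, -38.0], [0.0, 47.0, -37.0], [2.0, 7.0, -83.0], [4.0, -8.0, -101.0]]
427 [[-3.0, -11.0, -107.0], [-2.0, -11.0, -107.0], [-0.0, -10.0, -106.0], [2.0, -10.0, -106.0], [3.0, -11.0, -107.0]]
```

View pics/w15c.png

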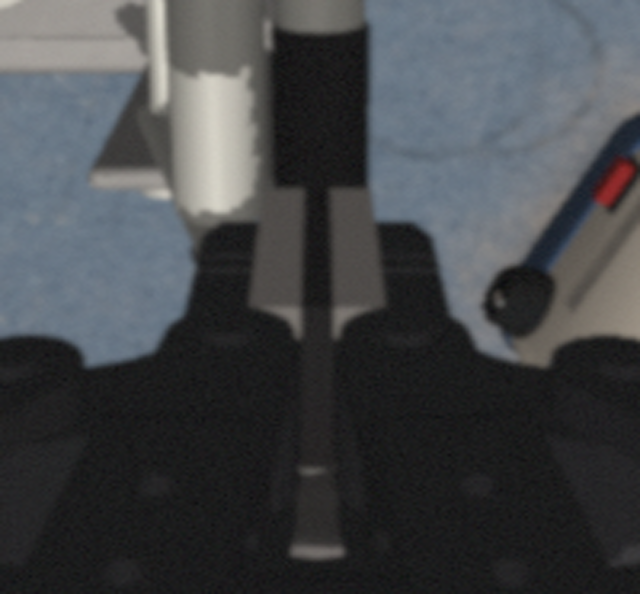

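The fingers closed on nothing: they end about 12 mm above the bar. The depth map puts the real fingertips about 36 mm short of the stated TCP, and that also explains the shallow spring grip. I'll open, go deeper in steps while watching the force, and close again.

Emit:
arm_command(rows=[[[0,0,0,0,0,0],[0,0,0,0,0,0],[0,0,0,0,0,0],[0,0,0,0,0,0],[0,-2,10,0,0,0],[0,-3,20,0,0,0],[0,-3,20,0,0,0]]], claw=0.1)

```text
clock: 17.6
eef_pos: [625.9, 282.1, 248.4]
tool_rot: [3.136, 0.004, 0.212]
force: [-0.1, -1.1, -1.0]
width: 47.0
```

```bash
python3 rec.py;  python3 - <<'E'
from bar import *
from cell import get_image
d=get_image("wrist");cv2.imwrite("pics/w16.png",d["pixels"][:,:,::-1]);np.savez("w16.npz",**d)
E
```

```text
17.6 [-0.137  0.713 -0.641  1.319  0.429  1.252 -0.583] [625.886 282.144 248.35 ] [3.136 0.004 0.212] [-0.059 -1.062 -0.976] 47.005632243689114
```

View pics/w16.png

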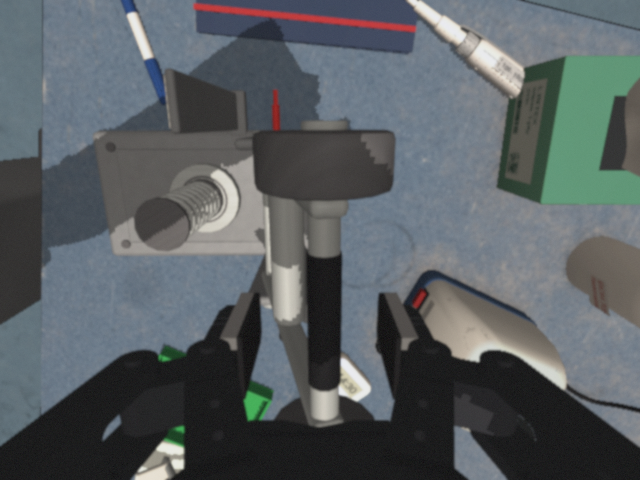

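Emit:
arm_command(rows=[[[0.3,0,6,0,0,0],[0.5,0,12,0,0,0],[0.5,0,12,0,0,0]]])

```text
clock: 17.9
eef_pos: [627.4, 282.2, 237.9]
tool_rot: [3.136, 0.001, 0.211]
force: [0.5, 0.2, 0.7]
width: 47.3
```

Emit:
arm_command(rows=[[[0,0,0,0,0,0],[0,0,0,0,0,0],[0,0,0,0,0,0],[0,0,0,0,0,0],[0,0,0,0,0,0]]], claw=-1)

```text
clock: 18.32
eef_pos: [628.0, 283.0, 240.0]
tool_rot: [3.137, -0.002, 0.211]
force: [-0.1, -0.1, 0.7]
width: 9.8
```

```bash
python3 rec.py
```

```text
18.3167 [-0.137  0.72  -0.639  1.33   0.435  1.231 -0.589] [628.042 282.969 240.008] [ 3.137 -0.002  0.211] [-0.056 -0.143  0.713] 9.79054748287752
```

Emit:
arm_command(rows=[[[-6,0,-1.5,0,0,0],[-12.5,0,-2.8,0,0,0],[-25.1,0,-4.6,0,0,0],[-37.9,0,-5.4,0,0,0],[-50.7,0,-5.2,0,0,0],[-63.4,0,-4,0,0,0],[-63.4,0,-4,0,0,0]]])

```text
clock: 18.9
eef_pos: [563.3, 268.6, 244.6]
tool_rot: [3.135, 0.0, 0.213]
force: [-0.6, -0.0, 6.1]
width: 9.6
```

```bash
python3 rec.py;  python3 - <<'E'
from bar import *
from cell import get_image
d=get_image("wrist");cv2.imwrite("pics/w17.png",d["pixels"][:,:,::-1])
q0=sensors.read_state()["qpos"];p,r=fk(q0)
b=R.from_euler("z",-YT).apply(p-49.5*r.as_matrix()[:,2]-[SEAT[0],SEAT[1],0])
print(b,"R",np.hypot(b[0]-80,b[2]-135),"j",np.radians(15)-np.arctan2(b[0]-80,b[2]-135))
E
```

```text
18.9 [-0.106  0.618 -0.663  1.522  0.409  1.145 -0.637] [563.295 268.609 244.573] [3.135 0.    0.213] [-0.57  -0.029  6.086] 9.627462355648204
[ 59.02  -0.79 294.33] R 160.70268161970264 j 0.3927404297049548
```

View pics/w17.png

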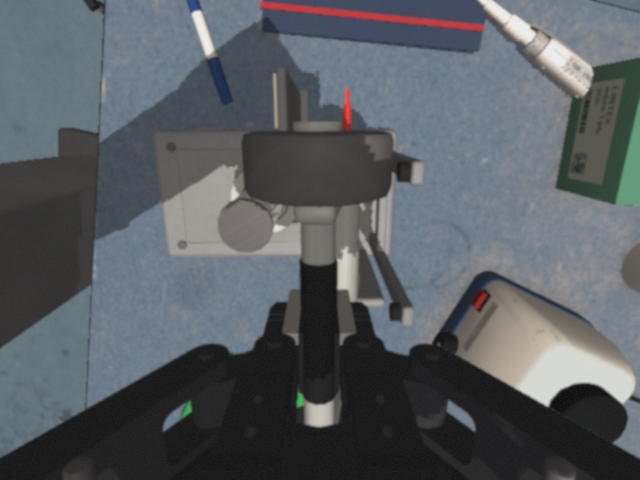

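The bar is held and follows its circle (radius measured 160.7, joint about 0.39). I'll continue the arc.

```bash
python3 - <<'E'
from bar import *
q0=sensors.read_state()["qpos"];p,r=fk(q0)
for a,b,n in ((.4,1.5,16),(1.5,1.82,8)):
    print([[round(float(v),1) for v in r.inv().apply(barT(j)-barT(a))]+[0,0,0] for j in np.linspace(a,b,n+1)[1:]])
E
```

```text
[[-10.8, 0.0, 1.9, 0, 0, 0], [-21.5, 0.0, 4.5, 0, 0, 0], [-32.0, 0.0, 7.8, 0, 0, 0], [-42.2, 0.0, 11.9, 0, 0, 0], [-52.1, 0.0, 16.6, 0, 0, 0], [-61.7, 0.0, 22.0, 0, 0, 0], [-70.9, 0.0, 28.1, 0, 0, 0], [-79.6, -0.0, 34.8, 0, 0, 0], [-87.9, -0.0, 42.0, 0, 0, 0], [-95.6, -0.1, 49.8, 0, 0, 0], [-102.8, -0.1, 58.2, 0, 0, 0], [-109.4, -0.1, 67.0, 0, 0, 0], [-115.4, -0.2, 76.2, 0, 0, 0], [-120.7, -0.2, 85.8, 0, 0, 0], [-125.4, -0.3, 95.8, 0, 0, 0], [-129.4, -0.3, 106.0, 0, 0, 0]]
[[-2.0, -0.0, 6.1, 0, 0, 0], [-3.7, -0.1, 12.2, 0, 0, 0], [-5.2, -0.1, 18.5, 0, 0, 0], [-6.4, -0.1, 24.8, 0, 0, 0], [-7.4, -0.2, 31.1, 0, 0, 0], [-8.1, -0.2, 37.4, 0, 0, 0], [-8.6, -0.2, 43.8, 0, 0, 0], [-8.8, -0.3, 50.2, 0, 0, 0]]
```

Emit:
arm_command(rows=[[[-10.8,0,1.9,0,0,0],[-21.5,0,4.5,0,0,0],[-32,0,7.8,0,0,0],[-42.2,0,11.9,0,0,0],[-52.1,0,16.6,0,0,0],[-61.7,0,22,0,0,0],[-70.9,0,28.1,0,0,0],[-79.6,0,34.8,0,0,0],[-87.9,0,42,0,0,0],[-95.6,0,49.8,0,0,0],[-102.8,0,58.2,0,0,0],[-109.4,0,67,0,0,0],[-115.4,-0.2,76.2,0,0,0],[-120.7,-0.2,85.8,0,0,0],[-125.4,-0.3,95.8,0,0,0],[-129.4,-0.3,106,0,0,0],[-129.4,-0.3,106,0,0,0],[-129.4,-0.3,106,0,0,0]]])

```text
clock: 20.45
eef_pos: [438.4, 241.1, 136.4]
tool_rot: [3.135, 0.003, 0.211]
force: [-1.1, -2.2, -5.3]
width: 10.0
```

```bash
cat > jnow.py <<'E'
from bar import *
from cell import get_image
import sys
s=sensors.read_state();q0=s["qpos"];p,r=fk(q0)
b=R.from_euler("z",-YT).apply(p-49.5*r.as_matrix()[:,2]-[SEAT[0],SEAT[1],0])
print(s["clock"],b,"R",np.hypot(b[0]-80,b[2]-135),"j",np.radians(15)-np.arctan2(b[0]-80,b[2]-135),"F",s["force"],"w",s["width"])
if len(sys.argv)>1:
    for n in ("wrist","scene"):
        d=get_image(n);c=d["pixels"][:,:,::-1]
        if n=="scene": c=cv2.resize(c[230:430,100:340],None,fx=3.3,fy=3)
        cv2.imwrite(f"pics/{n}{sys.argv[1]}.png",c);np.savez(f"{n}{sys.argv[1]}.npz",**d)
E
python3 jnow.py 18
```

```text
20.45 [-70.34  -1.07 185.92] R 158.7347866459815 j 1.5060118879814648 F [-1.09 -2.23 -5.25] w 9.994449410379788
```

View pics/wrist18.png

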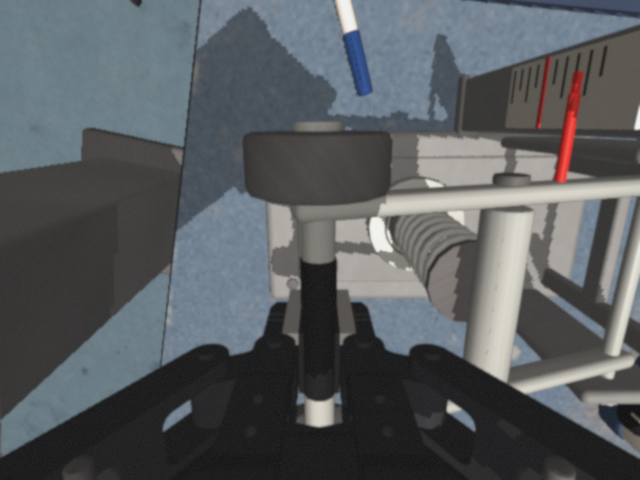

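View pics/scene18.png

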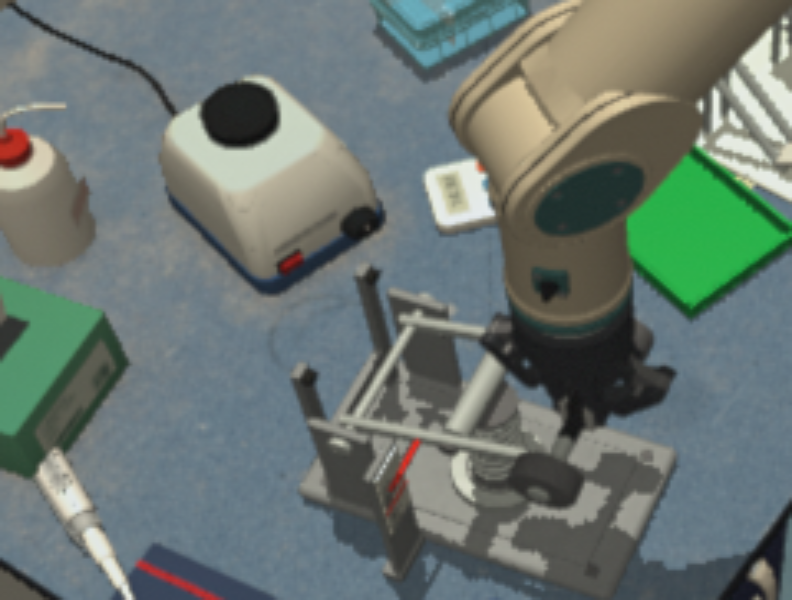

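Emit:
arm_command(rows=[[[-2,0,6.1,0,0,0],[-3.7,0,12.2,0,0,0],[-5.2,0,18.5,0,0,0],[-6.4,0,24.8,0,0,0],[-7.4,-0.2,31.1,0,0,0],[-8.1,-0.2,37.4,0,0,0],[-8.6,-0.2,43.8,0,0,0],[-8.8,-0.3,50.2,0,0,0],[-8.8,-0.3,50.2,0,0,0],[-8.8,-0.3,50.2,0,0,0]]])

```text
clock: 21.38
eef_pos: [431.4, 239.7, 86.7]
tool_rot: [3.136, -0.0, 0.211]
force: [0.3, -5.6, -2.4]
width: 9.4
```

```bash
python3 jnow.py 19;python3 - <<'E'
from bar import *
q0=sensors.read_state()["qpos"];p,r=fk(q0)
print([[round(float(v),1) for v in r.inv().apply(barT(j)-barT(1.82))]+[0,0,0] for j in np.linspace(1.82,2.14,9)[1:]])
E
```

```text
21.3833 [-77.71  -0.96 136.18] R 157.7152209035961 j 1.825115995013398 F [ 0.27 -5.65 -2.43] w 9.372536201307085
[[0.0, -0.0, 6.4, 0, 0, 0], [0.3, -0.1, 12.8, 0, 0, 0], [0.9, -0.1, 19.2, 0, 0, 0], [1.7, -0.2, 25.5, 0, 0, 0], [2.8, -0.2, 31.8, 0, 0, 0], [4.1, -0.2, 38.1, 0, 0, 0], [5.6, -0.3, 44.3, 0, 0, 0], [7.5, -0.3, 50.4, 0, 0, 0]]
```

View pics/wrist19.png

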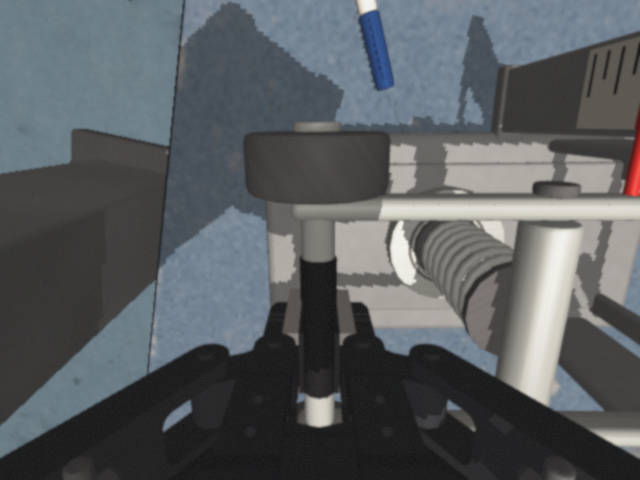

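Emit:
arm_command(rows=[[[0,0,6.4,0,0,0],[0.3,0,12.8,0,0,0],[0.9,0,19.2,0,0,0],[0.9,0,19.2,0,0,0],[0.9,0,19.2,0,0,0]]])

```text
clock: 21.9
eef_pos: [433.0, 240.1, 68.0]
tool_rot: [3.136, -0.002, 0.21]
force: [1.5, -6.0, 0.1]
width: 9.9
```

```bash
python3 jnow.py 20
```

```text
21.9 [-76.1   -0.96 117.49] R 157.07928649726597 j 1.9442817490396724 F [ 1.46 -6.04  0.15] w 9.90267507272466
```

View pics/scene20.png

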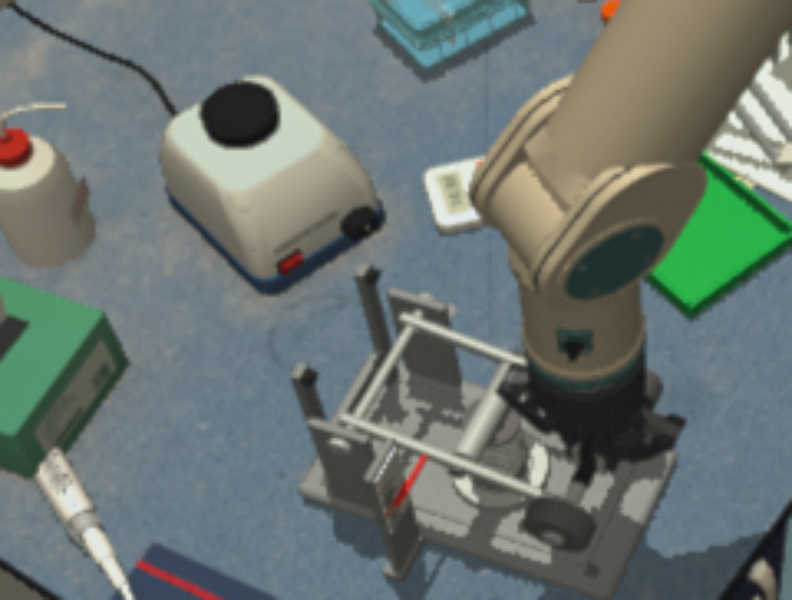

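Emit:
arm_command(rows=[[[0.8,-1.5,6.3,0,0,0],[1.9,-2,12.6,0,0,0],[1.9,-2,12.6,0,0,0],[1.9,-2,12.6,0,0,0]]])

```text
clock: 22.33
eef_pos: [435.1, 240.9, 55.3]
tool_rot: [3.134, -0.002, 0.209]
force: [2.3, -8.8, -0.5]
width: 10.1
```

```bash
python3 jnow.py 21
```

```text
22.3333 [-73.88  -0.47 104.78] R 156.81793273249764 j 2.0265147306620626 F [ 2.31 -8.78 -0.54] w 10.119113528074491
```

View pics/wrist21.png

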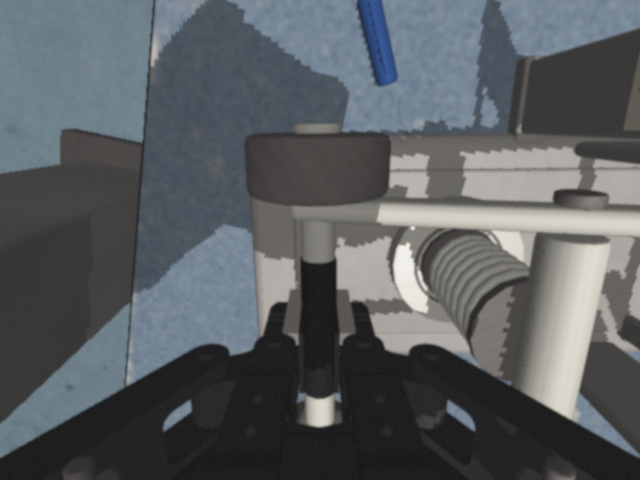

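Emit:
arm_command(rows=[[[1,2,5.5,0,0,0],[2.5,4.5,11,0,0,0],[2.5,4.5,11,0,0,0],[2.5,4.5,11,0,0,0]]])

```text
clock: 22.77
eef_pos: [438.0, 241.4, 44.7]
tool_rot: [3.14, -0.004, 0.213]
force: [1.9, 1.3, 0.5]
width: 9.6
```

```bash
python3 jnow.py 22
```

```text
22.7667 [-71.03  -0.97  94.25] R 156.4315409092162 j 2.096149872354455 F [1.88 1.31 0.45] w 9.614991668153682
```

View pics/scene22.png

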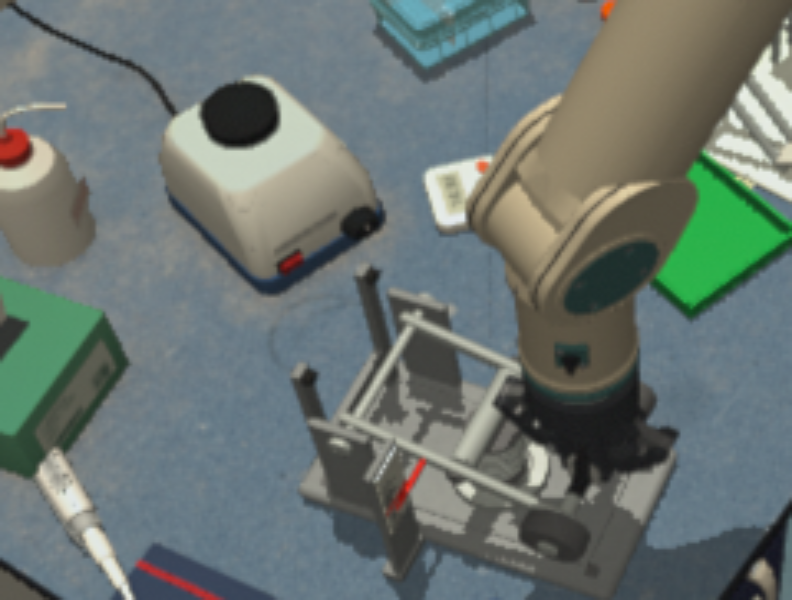

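The vertical force is about zero at joint 2.10, so the spring is carrying the arm. Letting go with a small opening.

Emit:
arm_command(rows=[[[0,0,0,0,0,0],[0,0,0,0,0,0],[0,0,0,0,0,0],[0,0,0,0,0,0],[0,0,0,0,0,0],[0,0,0,0,0,0]]], claw=-0.2)

```text
clock: 23.37
eef_pos: [436.5, 238.7, 44.3]
tool_rot: [3.137, -0.0, 0.211]
force: [0.4, 0.3, 0.8]
width: 34.3
```

Emit:
arm_command(rows=[[[0,0,-10,0,0,0],[0,0,-30,0,0,0],[0,0,-60,0,0,0],[0,0,-95,0,0,0],[0,0,-130,0,0,0],[0,0,-160,0,0,0],[0,0,-160,0,0,0]]])

```text
clock: 23.95
eef_pos: [439.1, 242.4, 210.5]
tool_rot: [3.14, -0.011, 0.211]
force: [1.2, 1.0, 0.6]
width: 34.1
```

```bash
python3 jnow.py 23; python3 rec.py; python3 - <<'E'
from bar import *
d=dict(np.load("wrist23.npz"));L=R.from_euler("z",-YT).apply(cloud(d).reshape(-1,3)-[SEAT[0],SEAT[1],0])
m=(abs(L[:,1])<25)&(abs(L[:,0]+75)<15)&(L[:,2]>60)&(L[:,2]<150);q=L[m];print(len(q),q.mean(0),q.max(0)); t=q[q[:,2]>q[:,2].max()-4];b=t.mean(0);print(b,"j",np.radians(15)+np.pi/2+np.arctan2(135-(b[2]-6),80-b[0]))
E
```

```text
23.95 [-70.14  -0.22 259.95] R 195.33134132950016 j 1.1385043602026645 F [1.16 1.   0.61] w 34.092186847702074
24.05 [-0.077  0.476 -0.697  1.912  0.395  0.892 -0.761] [436.979 239.849 205.956] [ 3.137 -0.004  0.211] [-0.55  -0.268 -0.914] 34.22995604181054
1046 [-71.97   0.38  94.59] [-65.61  24.94  98.12]
[-71.98   0.42  95.5 ] j 2.1235067044710103
```

View pics/scene23.png

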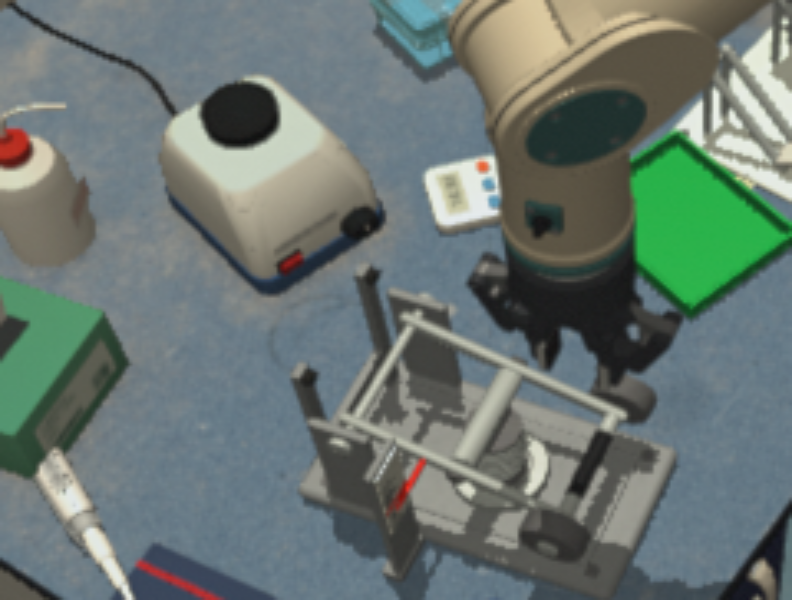

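View pics/wrist23.png

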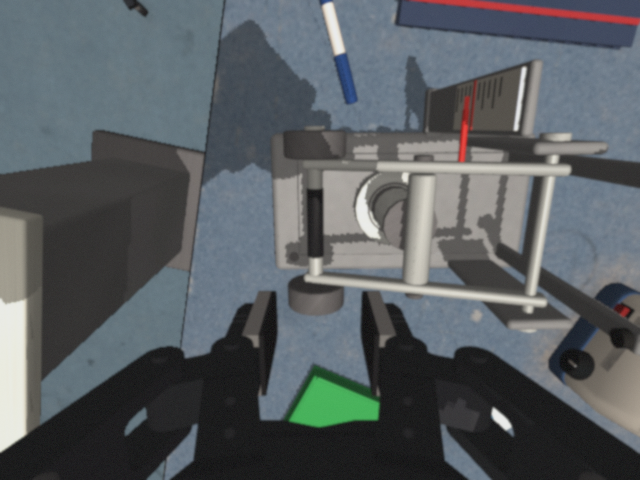

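The arm rests at joint 2.12 with the pointer below the red line. The tested spring is soft, so the other one is good and goes in the green tray. I'll plan that grasp with the corrected finger depth.

```bash
sed -i 's/bias=-6/bias=-31/g; s/^AL=64/AL=57/' ik.py; cat > b.py <<'E'
from clr import *
from cell import sensors
np.set_printoptions(precision=2,suppress=True)
mg=lambda q:np.min(np.minimum(q-LO,HI-q))
GT=np.array([532,-22.4])
if __name__=="__main__":
    q0=sensors.read_state()["qpos"];print("now",q0)
    for fl in (True,False):
        p,r,z=grasp(-232.4,fl=fl)
        for q in sorted(ikall(p,r,16),key=lambda q:-mg(q))[:2]:
            a=ik(p-120*z,r,q)[0];print("grasp",fl,q,mg(q),"pre",a,mg(a),clearance(q)[1:])
    for h in (-75,-60,-45,-30,60,90):
        for fl in (True,False):
            p,r,z=upright(GT,61,h,fl=fl)
            for q in sorted(ikall(p,r,10),key=lambda q:-mg(q))[:1]: print("place",h,fl,q,mg(q),clearance(q)[1:])
E
python3 b.py
```

```text
now [-0.08  0.48 -0.7   1.91  0.39  0.89 -0.76]
grasp True [ 0.98  0.87 -0.83  2.11  1.47  0.48  0.63] 0.2452118650605378 pre [ 1.11  0.63 -0.94  2.11  0.92  0.5   1.12] 0.2683365595573557 [(284, [536.0, -231.0, 133.0]), (78, [527.0, -228.0, 128.0])]
grasp True [ 0.87  0.8  -0.65  2.11  1.41  0.32  0.67] 0.09469443413738013 pre [ 1.02  0.57 -0.78  2.11  0.77  0.42  1.27] 0.18539654247669904 [(284, [536.0, -231.0, 133.0]), (78, [527.0, -228.0, 128.0])]
grasp False [ 1.12  1.02 -1.13  2.1   1.54  0.75 -2.52] 0.12369733284026929 pre [ 1.23  0.75 -1.19  2.11  1.12  0.69 -2.21] 0.05655009201611927 [(284, [536.0, -231.0, 133.0]), (78, [527.0, -228.0, 128.0])]
grasp False [ 0.89  0.81 -0.68  2.11  1.42  0.35 -2.48] 0.11697978634788733 pre [ 1.03  0.58 -0.81  2.11  0.79  0.43 -1.9 ] 0.19737645414208424 [(284, [536.0, -231.0, 133.0]), (78, [527.0, -228.0, 128.0])]
place -75 True [-0.42  1.04 -0.18  2.    1.29  1.18 -1.5 ] 0.4737035599286141 [(118, [524.0, 333.0, 191.0]), (105, [486.0, 50.0, 25.0])]
place -75 False [-0.29  1.07 -0.39  1.99  1.36  1.35  1.6 ] 0.4778216561462667 [(118, [524.0, 3
[... 451 characters left out ...]
0])]
place -45 False [-0.14  1.16 -0.6   2.36  1.89  1.6   1.47] 0.10741839041477874 [(227, [345.0, 142.0, 15.0]), (102, [471.0, 44.0, 24.0])]
place 60 True [ 1.25  1.47 -1.2   2.11  1.04  0.26  2.29] 0.03131381281584414 [(179, [519.0, -237.0, 116.0]), (44, [516.0, -116.0, 100.0])]
place 60 False [ 1.24  1.46 -1.19  2.11  1.02  0.25 -0.83] 0.02159597381233999 [(179, [519.0, -237.0, 116.0]), (44, [516.0, -116.0, 100.0])]
place 90 True [ 0.62  1.09 -0.25  1.74 -0.78  1.02 -2.03] 0.31747794422062336 [(122, [542.0, -247.0, 131.0]), (5, [535.0, -129.0, 130.0])]
place 90 False [ 0.8   1.15 -0.55  1.74 -0.5   0.88  0.86] 0.596362269035474 [(122, [542.0, -247.0, 131.0]), (5, [535.0, -129.0, 130.0])]
```

```bash
python3 - <<'E'
from b import *
for h in (0,15,-15):
    r=tool(np.radians(h),AL-90);z=r.as_matrix()[:,2];rr=flip(r)
    p=np.array([GT[0],GT[1],27])+49.7*z
    q,e,a=ik(p,rr,np.array([.98,.87,-.83,2.11,1.47,.48,.63]));print("local",e,a,q)
    for q in sorted(ikall(p,rr,10),key=lambda q:-mg(q))[:2]: print("lay",h,q,mg(q),clearance(q)[1:])
d=dict(np.load("scene23.npz"))
P=cloud(d).reshape(-1,3)
L=R.from_euler("z",-YT).apply(P-[SEAT[0],SEAT[1],0]);m=(abs(L[:,1])<75)&(L[:,0]<10)&(L[:,0]>-110)&(L[:,2]<170)
print("weights max z",np.nanpercentile(L[m][:,2],99.5))
E
```

```text
local 3.5004425440868e-11 1.943651325837449e-13 [ 0.26  1.11 -0.52  1.44  0.4   1.3   1.2 ]
lay 0 [-0.06  1.06  0.11  1.45 -0.09  1.21  1.64] 0.7670434714457863 [(236, [639.0, 211.0, 300.0]), (98, [562.0, -112.0, 115.0])]
lay 0 [ 0.15  1.07 -0.31  1.45  0.24  1.25  1.35] 0.7325291863176198 [(236, [811.0, 130.0, 153.0]), (98, [562.0, -112.0, 115.0])]
local 2.641874470154595e-10 1.0961530717274066e-12 [ 0.21  1.11 -0.56  1.46  0.53  1.33  1.31]
lay 15 [-0.12  1.05  0.09  1.47  0.03  1.19  1.76] 0.7945954789656935 [(193, [639.0, 211.0, 300.0]), (104, [591.0, 23.0, 29.0])]
lay 15 [ 0.1   1.07 -0.33  1.47  0.36  1.26  1.46] 0.7235151878885002 [(198, [646.0, 213.0, 293.0]), (104, [591.0, 23.0, 29.0])]
local 8.258976709914869e-08 3.765432547187911e-10 [ 0.38  1.14 -0.64  1.45  0.4   1.28  0.98]
lay -15 [ 0.2   1.06 -0.27  1.46  0.1   1.21  1.25] 0.7736971888573327 [(240, [555.0, -112.0, 125.0]), (81, [562.0, -112.0, 115.0])]
lay -15 [-0.01  1.06  0.14  1.47 -0.23  1.21  1.54] 0.7695347522035707 [(240, [555.0, -112.0, 125.0]), (81, [562.0, -112.0, 115.0])]
weights max z 124.64802798847354
```

```bash
python3 - <<'E'
from b import *
p,r,z=grasp(-232.4);print("grasp tcp",p,z)
qpre=ik(p-140*z,r,np.array([1.11,.63,-.94,2.11,.92,.5,1.12]))[0];print(qpre,mg(qpre))
q0=sensors.read_state()["qpos"]
qM=.5*(q0+qpre);pm,rm=fk(qM);print("mid",pm);qM=ik(np.array([pm[0],pm[1],240]),rm,qM)[0];print(qM,mg(qM))
jplan([qM,qpre],[10,10])
for a,b in ((q0,qM),(qM,qpre)):
  for k in range(0,5,1): print(np.round(fk(a+(b-a)*k/4)[0]),[c for c in clearance(a+(b-a)*k/4)[1:]])
E
```

```text
grasp tcp [ 534.4  -232.4    28.17] [ 0.29  0.   -0.96]
[ 1.14  0.59 -0.96  2.1   0.84  0.52  1.2 ] 0.28800759747268523
mid [526.12   1.57 175.08]
[ 0.57  0.44 -0.86  1.92  0.45  0.83  0.37] 0.39058585809554436
20 max mm/deg 29.30068258590571 4.224926034855522
[[9.3,23.3,-3.0,0.4,0.7,-3.8],[17.5,47.3,-6.0,0.6,1.4,-7.7],[24.5,71.7,-9.1,0.7,2.2,-11.5],[30.2,96.6,-12.3,0.6,3.0,-15.3],[34.7,121.9,-15.5,0.5,3.8,-19.2],[37.9,147.5,-18.8,0.2,4.6,-23.0],[39.8,173.3,-22.2,-0.3,5.4,-26.8],[40.3,199.4,-25.7,-0.9,6.1,-30.7],[39.5,225.6,-29.2,-1.6,6.8,-34.5],[37.4,251.8,-32.8,-2.4,7.4,-38.3],[34.5,279.4,-23.4,-3.5,7.9,-42.1],[30.1,306.0,-14.2,-4.6,8.3,-45.8],[24.3,331.5,-5.4,-5.6,8.7,-49.7],[17.3,355.7,3.0,-6.7,9.1,-53.5],[9.2,378.8,11.1,-7.8,9.5,-57.4],[0.1,400.5,18.9,-8.9,9.9,-61.4],[-9.8,420.8,26.3,-10.1,10.3,-65.3],[-20.6,439.8,33.2,-11.3,10.7,-69.3],[-31.9,457.3,39.8,-12.6,11.1,-73.3],[-43.8,473.4,45.8,-13.9,11.5,-77.3]]
[[451.0, 219.0, 209.0], [464.0, 197.0, 212.0], [476.0, 175.0, 215.0], [487.0, 152.0, 219.0], [496.0, 128.0, 222.0], [505.0, 104.0, 226.0], [512.0, 79.0, 229.0], [518.0, 53.0
[... 385 characters left out ...]
[(333, [628.0, 229.0, 314.0]), (178, [619.0, 222.0, 306.0])]
[496. 128. 222.] [(345, [626.0, 212.0, 310.0]), (186, [626.0, 212.0, 310.0])]
[515.  66. 231.] [(371, [626.0, 212.0, 310.0]), (219, [626.0, 212.0, 310.0])]
[526.   2. 240.] [(409, [626.0, 212.0, 310.0]), (268, [626.0, 212.0, 310.0])]
[526.   2. 240.] [(409, [626.0, 212.0, 310.0]), (268, [626.0, 212.0, 310.0])]
[530. -66. 217.] [(432, [626.0, 212.0, 310.0]), (260, [542.0, -119.0, 136.0])]
[ 525. -129.  197.] [(443, [541.0, -133.0, 138.0]), (233, [541.0, -133.0, 138.0])]
[ 512. -184.  178.] [(432, [541.0, -133.0, 138.0]), (225, [541.0, -133.0, 138.0])]
[ 493. -232.  162.] [(424, [536.0, -231.0, 133.0]), (214, [536.0, -231.0, 133.0])]
```

Emit:
arm_command(rows=[[[9.3,23.3,-3,0.4,0.7,-3.8],[24.5,60,-8,0.7,2,-10],[32,100,-13,0.6,3.2,-16.5],[37.9,140,-18,0.2,4.5,-22],[40,180,-23,-0.3,5.5,-28],[40,217,-28,-1.3,6.5,-33],[37.4,252,-32.8,-2.4,7.4,-38.3],[34.5,280,-24,-3.5,7.9,-42.1],[30,306,-15,-4.6,8.3,-46],[24,332,-6,-5.6,8.7,-50],[17,356,3,-6.7,9.1,-54],[9,379,11,-7.8,9.5,-58],[0,400.5,19,-8.9,9.9,-61.4],[-10,421,26,-10.1,10.3,-65.3],[-20.6,440,33,-11.3,10.7,-69.3],[-32,457,40,-12.6,11.1,-73.3],[-43.8,473.4,45.8,-13.9,11.5,-77.3],[-43.8,473.4,45.8,-13.9,11.5,-77.3],[-43.8,473.4,45.8,-13.9,11.5,-77.3]]], claw=1)

```text
clock: 25.63
eef_pos: [490.7, -233.3, 158.9]
tool_rot: [2.852, -0.001, 1.568]
force: [-0.3, 0.4, 0.5]
width: 85.5
```

```bash
python3 - <<'E'
from b import *
from cell import get_image
d=get_image("wrist");cv2.imwrite("pics/w24.png",d["pixels"][:,:,::-1]);np.savez("w24.npz",**d)
d2=get_image("top");np.savez("top24.npz",**d2)
for s in (55,-55): print(proj(d,np.array([521.8,-232.4,78])+s*AX))
P=cloud(d).reshape(-1,3)
def f(v):
    w=Qp-np.array([521.8+v[0],-232.4+v[1],78]);w=w-np.outer(w@AX,AX);return np.linalg.norm(w,axis=1)-20
m=(P[:,2]>55)&(P[:,2]<125)&(abs(P[:,1]+232.4)<24)&(abs(P[:,0]-521)<70);Qp=P[m]
s=least_squares(f,[0,0],loss="soft_l1",f_scale=1.5);print(len(Qp),s.x,np.median(abs(s.fun)))
q0=sensors.read_state();print(q0["eef_pos"],q0["qpos"])
p,r,z=grasp(-232.4)
plan([(p-90*z,r,3),(p,r,6)])
E
```

```text
[[318.8  321.74]]
[[318.49 173.78]]
4765 [-2.35 -0.62] 1.0698627318328846
[ 493.05 -231.58  160.49] [ 1.16  0.61 -1.01  2.1   0.89  0.55  1.15]
9 max step mm/deg [np.float64(16.207714212682802), np.float64(0.1)]
[[-0.3,0.4,16.2,-0.1,-0.0,0.0],[-0.6,0.7,32.4,-0.1,-0.0,0.0],[-0.9,1.1,48.6,-0.2,-0.0,0.0],[-0.9,1.1,63.6,-0.2,-0.0,0.0],[-0.9,1.2,78.6,-0.2,-0.0,0.0],[-0.9,1.2,93.6,-0.2,-0.0,0.0],[-0.9,1.3,108.6,-0.2,-0.0,0.0],[-0.9,1.3,123.6,-0.2,-0.0,0.0],[-0.9,1.4,138.6,-0.2,-0.0,0.0]]
```

View pics/w24.png

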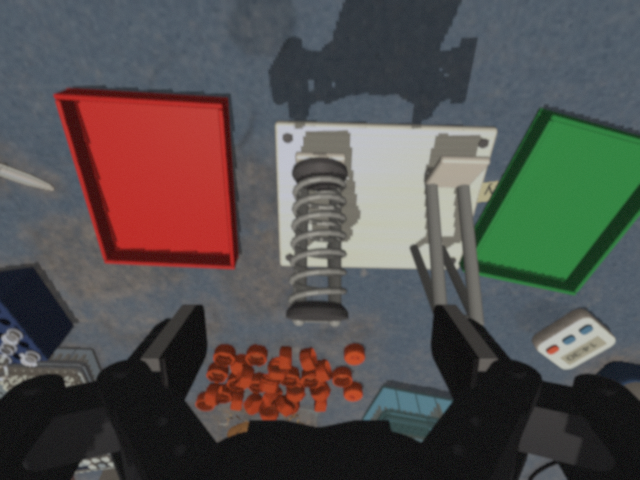

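Emit:
arm_command(rows=[[[-0.5,0.8,30,0,0,0],[-0.9,1.1,55,0,0,0],[-0.9,1.2,78,0,0,0],[-0.9,1.2,98,0,0,0],[-0.9,1.3,115,0,0,0],[-0.9,1.3,128,0,0,0],[-0.9,1.4,136,0,0,0],[-0.9,1.4,136,0,0,0]]])

```text
clock: 26.4
eef_pos: [534.4, -231.3, 29.9]
tool_rot: [2.85, -0.0, 1.574]
force: [-0.0, 0.2, -0.2]
width: 85.1
```

Emit:
arm_command(rows=[[[0,0,0,0,0,0],[0,0,0,0,0,0],[0,0,0,0,0,0],[0,0,0,0,0,0],[0,0,0,0,0,0]]], claw=-1)

```text
clock: 26.82
eef_pos: [533.8, -234.0, 32.0]
tool_rot: [2.847, 0.002, 1.57]
force: [-2.1, 0.4, 4.2]
width: 38.3
```

```bash
python3 rec.py; python3 - <<'E'
from b import *
from cell import get_image
d=get_image("wrist");cv2.imwrite("pics/w25.png",d["pixels"][:,:,::-1])
s=sensors.read_state();r=R.from_euler("xyz",s["tool_rot"]);p=s["eef_pos"]
plan([(p+np.array([-5,0,20]),r,3),(p+np.array([-10,0,100]),r,5)])
E
```

```text
26.8167 [ 0.856  0.786 -0.621  2.107  1.36   0.307  0.71 ] [ 533.798 -233.987   31.994] [2.847 0.002 1.57 ] [-2.09   0.427  4.171] 38.287733032911206
8 max step mm/deg [np.float64(16.03309078125612), np.float64(0.0)]
[[-0.0,0.3,-6.9,0.0,-0.0,0.0],[-0.0,0.7,-13.7,0.0,-0.0,0.0],[-0.0,1.0,-20.6,0.0,-0.0,0.0],[-0.1,4.7,-36.2,0.0,-0.0,0.0],[-0.1,8.4,-51.8,0.0,-0.0,0.0],[-0.1,12.1,-67.4,0.0,-0.0,0.0],[-0.1,15.8,-83.0,0.0,-0.0,0.0],[-0.1,19.4,-98.6,0.0,-0.0,0.0]]
```

View pics/w25.png

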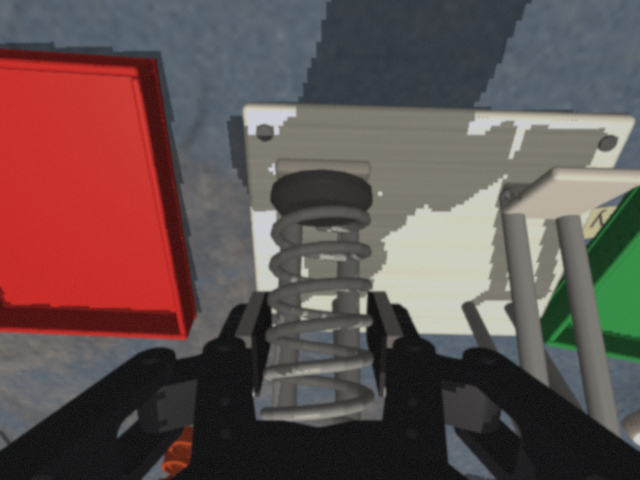

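The width is 38.3 mm, a firm grip across the coil this time. Lifting.

Emit:
arm_command(rows=[[[0,0.3,-7,0,0,0],[0,0.7,-14,0,0,0],[0,1,-21,0,0,0],[0,4.7,-36,0,0,0],[0,8.4,-52,0,0,0],[0,12.1,-67,0,0,0],[0,15.8,-83,0,0,0],[0,19.4,-99,0,0,0],[0,19.4,-99,0,0,0]]])

```text
clock: 27.62
eef_pos: [524.7, -234.2, 134.1]
tool_rot: [2.845, 0.003, 1.57]
force: [0.9, -0.1, -1.9]
width: 38.5
```

```bash
python3 rec.py; python3 - <<'E'
from b import *
q0=sensors.read_state()["qpos"]
h=np.radians(-13.5)
r=flip(tool(h,AL-90));z=r.as_matrix()[:,2]
a=R.from_euler("z",h).apply([1,0,0])
pl=np.array([GT[0],GT[1],28])-3*a+49.7*z
qL=ik(pl,r,np.array([.38,1.14,-.64,1.45,.4,1.28,.98]))[0]
qH=ik(pl+[0,0,110],r,qL)[0];print(qL,mg(qL),qH,mg(qH),pl)
pg,rg,zg=grasp(-232.4)
T0=rg.inv().apply(np.array([521.8,-232.4,78])-pg);TA=rg.inv().apply(AX)
for k in range(9):
    q=q0+(qH-q0)*k/8;p,rr=fk(q);c=p+rr.apply(T0);ax=rr.apply(TA);print(np.round(p),"foot",np.round(c-55*ax),"top",np.round(c+55*ax))
p,rr=fk(qL);print("final centre",p+rr.apply(T0),rr.apply(TA))
jplan([qH],[14])
E
```

```text
27.6167 [ 1.062  0.667 -0.921  2.063  0.959  0.522  1.083] [ 524.691 -234.218  134.122] [2.845 0.003 1.57 ] [ 0.93  -0.063 -1.945] 38.50839971266442
[ 0.38  1.13 -0.64  1.46  0.41  1.28  0.99] 0.6116969181243853 [ 0.39  0.98 -0.67  1.44  0.33  1.43  1.01] 0.5523526059176516 [502.76 -15.38 -13.68]
[ 525. -234.  134.] foot [ 477. -234.  142.] top [ 547. -234.  226.]
[ 531. -227.  119.] foot [ 484. -224.  131.] top [ 562. -229.  208.]
[ 534. -212.  105.] foot [ 488. -207.  122.] top [ 573. -218.  191.]
[ 533. -190.   95.] foot [ 490. -184.  116.] top [ 581. -199.  176.]
[ 531. -163.   87.] foot [ 490. -156.  113.] top [ 587. -175.  162.]
[ 526. -131.   83.] foot [ 489. -124.  114.] top [ 590. -146.  151.]
[519. -95.  83.] foot [486. -88. 118.] top [ 590. -113.  144.]
[511. -56.  88.] foot [483. -50. 126.] top [589. -75. 139.]
[503. -15.  96.] foot [479. -10. 138.] top [585. -35. 138.]
final centre [532.  -22.4  28. ] [ 0.97 -0.23 -0.  ]
14 max mm/deg 24.658264334701254 3.9064049969249206
[[3.4,1.1,9.6,3.0,-0.1,1.9],[9.3,1.3,18.4,6.1,-0.1,3.7],[17.6,0.7,26.4,9.4,-0.1,5.4],[28.0,-0.7,33.3,12.7,0.0,6.9],[40.5,-2.7,39.0,16.2,0.2,8.3],[55.0,-5.2,43.5,19.7,0.4,9.6],[71.2,-8.1,46.7,23.3,0.6,10.6],[89.0,-11.3,48.4,27.0,0.8,11.6],[108.2,-14.7,48.8,30.7,1.0,12.4],[128.7,-18.2,47.6,34.5,1.3,13.0],[150.1,-21.8,45.1,38.3,1.5,13.4],[172.5,-25.3,41.1,42.1,1.7,13.7],[195.4,-28.7,35.8,45.9,1.9,13.8],[218.9,-32.0,29.1,49.8,2.1,13.7]]
[[529.0, -231.0, 125.0], [531.0, -225.0, 117.0], [533.0, -217.0, 109.0], [534.0, -206.0, 102.0], [534.0, -194.0, 96.0], [532.0, -179.0, 91.0], [531.0, -163.0, 87.0], [528.0, -145.0, 84.0], [525.0, -126.0, 83.0], [521.0, -106.0, 83.0], [517.0, -84.0, 84.0], [513.0, -62.0, 87.0], [508.0, -39.0, 91.0], [503.0, -15.0, 96.0]]
```

Emit:
arm_command(rows=[[[0,7,-24,0,0,0],[0,14,-48,0,0,0],[0,20,-70,0,0,0],[3.4,21,-60,3,-0.1,1.9],[9,21,-52,6.1,-0.1,3.7],[18,21,-44,9.4,-0.1,5.4],[28,19,-37,12.7,0,6.9],[40,17,-31,16.2,0.2,8.3],[55,15,-27,19.7,0.4,9.6],[71,12,-23,23.3,0.6,10.6],[89,9,-22,27,0.8,11.6],[108,5,-21,30.7,1,12.4],[129,2,-22,34.5,1.3,13],[150,-2,-25,38.3,1.5,13.4],[172,-10,-10,42.1,1.7,13.7],[195,-20,10,45.9,1.9,13.8],[219,-32,29,49.8,2.1,13.7],[219,-32,29,49.8,2.1,13.7],[219,-32,29,49.8,2.1,13.7],[219,-32,29,49.8,2.1,13.7]]])

```text
clock: 29.28
eef_pos: [501.3, -15.3, 93.3]
tool_rot: [-2.562, 0.001, 1.337]
force: [-0.4, -1.0, -1.9]
width: 38.4
```

```bash
python3 rec.py; python3 - <<'E'
from b import *
from cell import get_image
for n in ("wrist","scene","top"):
    d=get_image(n);np.savez(f"{n}26.npz",**d);c=d["pixels"][:,:,::-1]
    if n=="scene": c=cv2.resize(c[160:360,220:460],None,fx=3.3,fy=3)
    if n=="top": c=cv2.resize(c[180:320,220:420],None,fx=4,fy=4)
    cv2.imwrite(f"pics/{n}26.png",c)
s=sensors.read_state();p,r0=fk(s["qpos"])
h=np.radians(-13.5);r=flip(tool(h,AL-90));z=r.as_matrix()[:,2];a=R.from_euler("z",h).apply([1,0,0])
pl=np.array([GT[0],GT[1],28])-3*a+49.7*z
print(p,pl,s["width"]);plan([(pl,r,8)])
E
```

```text
29.2833 [ 0.469  1.045 -0.847  1.444  0.443  1.477  0.897] [501.28 -15.28  93.3 ] [-2.562  0.001  1.337] [-0.364 -1.017 -1.882] 38.397196979532396
[502.02 -15.98  95.13] [502.76 -15.38 -13.68] 38.69117783745338
8 max step mm/deg [np.float64(13.646244904734786), np.float64(0.0)]
[[0.1,7.5,11.4,-0.0,0.0,-0.0],[0.2,15.0,22.7,-0.0,0.0,-0.0],[0.3,22.4,34.1,-0.0,0.0,-0.0],[0.4,29.9,45.4,-0.0,0.0,-0.0],[0.5,37.4,56.8,-0.0,0.0,-0.0],[0.6,44.9,68.2,-0.0,0.0,-0.0],[0.7,52.3,79.5,-0.0,0.0,-0.0],[0.8,59.8,90.9,-0.0,0.0,-0.0]]
```

View pics/scene26.png

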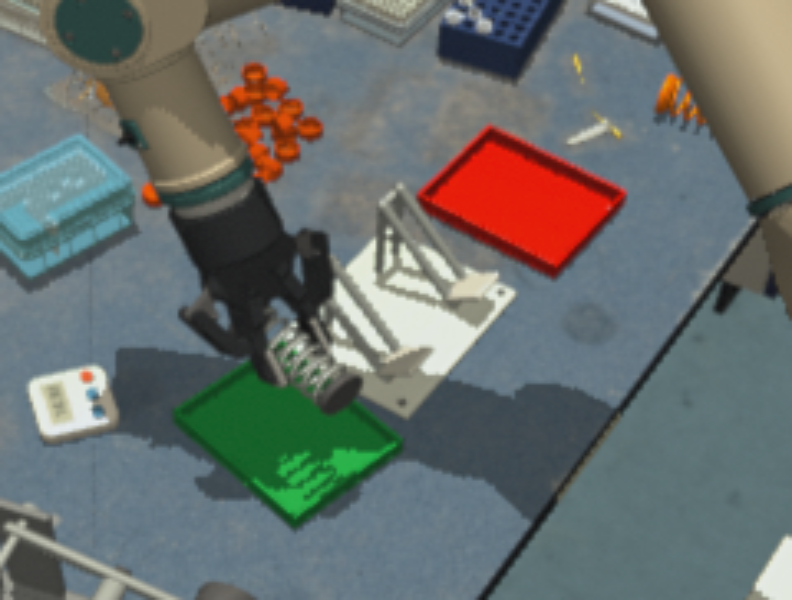

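View pics/wrist26.png

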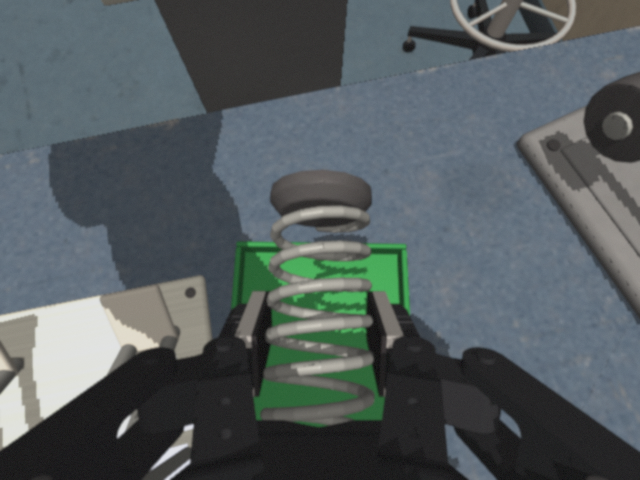

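Emit:
arm_command(rows=[[[0,11,17,0,0,0],[0,22,34,0,0,0],[0,33,51,0,0,0],[0,42,65,0,0,0],[0,50,76,0,0,0],[0,55,84,0,0,0],[0,58,88,0,0,0],[0,58,88,0,0,0],[0,58,88,0,0,0]]])

```text
clock: 30.18
eef_pos: [501.8, -14.4, -10.9]
tool_rot: [-2.562, -0.001, 1.337]
force: [0.3, -0.5, -2.0]
width: 38.3
```

```bash
python3 rec.py; python3 - <<'E'
from b import *
from cell import get_image
for n in ("wrist","scene","top"):
    d=get_image(n);np.savez(f"{n}27.npz",**d);c=d["pixels"][:,:,::-1]
    if n=="scene": c=cv2.resize(c[160:360,220:460],None,fx=3.3,fy=3)
    if n=="top": c=cv2.resize(c[180:320,220:420],None,fx=4,fy=4)
    cv2.imwrite(f"pics/{n}27.png",c)
E
```

```text
30.1833 [ 0.447  1.18  -0.795  1.455  0.523  1.348  0.89 ] [501.788 -14.372 -10.859] [-2.562 -0.001  1.337] [ 0.306 -0.511 -2.037] 38.28193381603518
```

View pics/scene27.png

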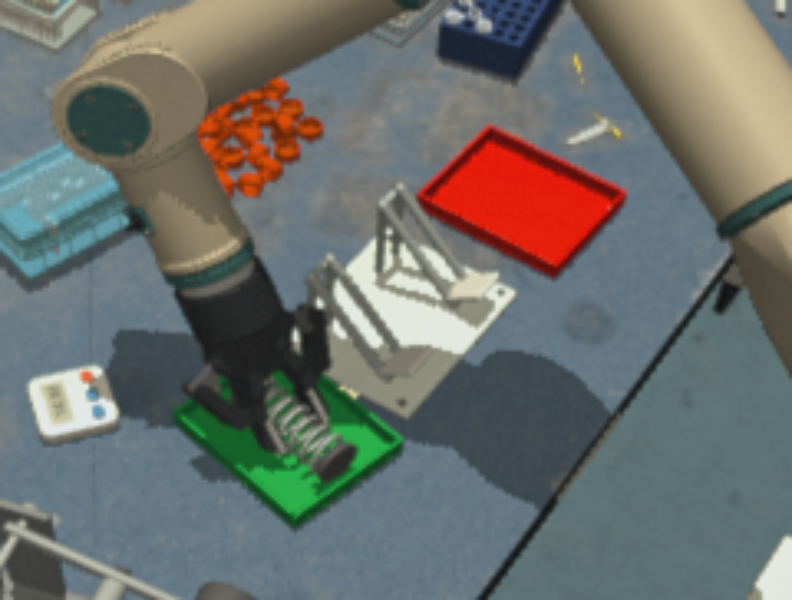

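View pics/wrist27.png

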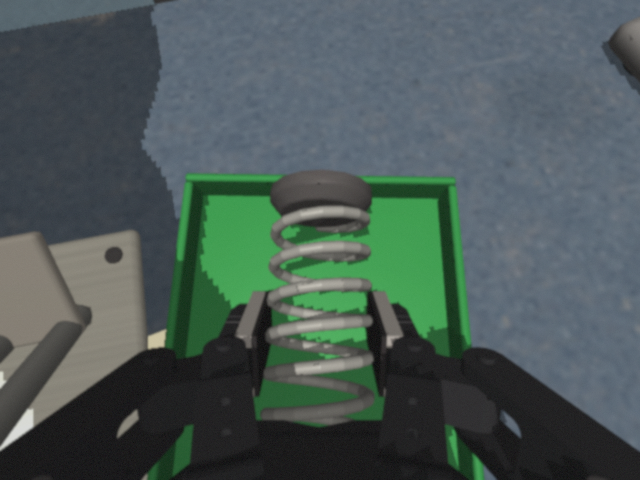

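Emit:
arm_command(rows=[[[0,1,1.7,0,0,0],[0,2,3.3,0,0,0],[0,2,3.3,0,0,0]]])

```text
clock: 30.58
eef_pos: [501.2, -14.7, -15.4]
tool_rot: [-2.561, -0.001, 1.337]
force: [0.6, 0.0, -2.8]
width: 38.2
```

```bash
python3 rec.py
```

```text
30.5833 [ 0.446  1.186 -0.792  1.456  0.526  1.342  0.89 ] [501.21  -14.679 -15.364] [-2.561 -0.001  1.337] [ 0.609  0.039 -2.759] 38.214101375830545
```

Emit:
arm_command(rows=[[[0,0.6,0.9,0,0,0],[0,1.1,1.7,0,0,0],[0,1.1,1.7,0,0,0]]])

```text
clock: 30.83
eef_pos: [501.3, -14.6, -15.7]
tool_rot: [-2.561, -0.001, 1.337]
force: [0.5, -1.2, 6.2]
width: 38.5
```

```bash
python3 rec.py
```

```text
30.8333 [ 0.446  1.187 -0.792  1.455  0.527  1.343  0.89 ] [501.286 -14.578 -15.701] [-2.561 -0.001  1.337] [ 0.491 -1.158  6.161] 38.462348949309295
```

Contact: +6 N. Opening partway, so the fingers stay inside the tray walls, then backing straight out along the tool.

Emit:
arm_command(rows=[[[0,0,0,0,0,0],[0,0,0,0,0,0],[0,0,0,0,0,0],[0,0,0,0,0,0]]], claw=0.3)

```text
clock: 31.17
eef_pos: [501.2, -14.5, -17.3]
tool_rot: [-2.561, -0.001, 1.337]
force: [0.1, 0.5, -0.2]
width: 55.4
```

Emit:
arm_command(rows=[[[0,0,-8,0,0,0],[0,0,-22,0,0,0],[0,0,-45,0,0,0],[0,0,-75,0,0,0],[0,0,-110,0,0,0],[0,-10,-145,0,0,0],[0,-20,-170,0,0,0],[0,-20,-170,0,0,0]]])

```text
clock: 31.83
eef_pos: [579.7, -31.2, 141.9]
tool_rot: [-2.57, -0.005, 1.335]
force: [0.3, 1.1, 0.2]
width: 56.0
```

```bash
python3 rec.py; python3 - <<'E'
from b import *
from cell import get_image
for n in ("wrist","scene","top"):
    d=get_image(n);np.savez(f"{n}28.npz",**d);c=d["pixels"][:,:,::-1]
    cv2.imwrite(f"pics/{n}28.png",c)
d=dict(np.load("wrist28.npz"));P=cloud(d).reshape(-1,3)
m=(np.hypot(P[:,0]-GT[0],P[:,1]-GT[1])<65)&(P[:,2]>28)&(P[:,2]<60);q=P[m];print(len(q),q.mean(0),q.max(0),q.min(0),cv2.minAreaRect(q[:,:2].astype(np.float32)))
E
```

```text
31.8333 [ 0.408  1.074 -0.836  1.141  0.436  1.698  0.983] [579.651 -31.235 141.868] [-2.57  -0.005  1.335] [0.307 1.109 0.215] 55.99184212607088
3260 [526.77 -20.92  40.35] [583.53  12.55  48.03] [468.64 -52.5   28.  ] ((526.0018310546875, -20.296974182128906), (40.52890396118164, 109.56190490722656), 75.63599395751953)
```

View pics/wrist28.png

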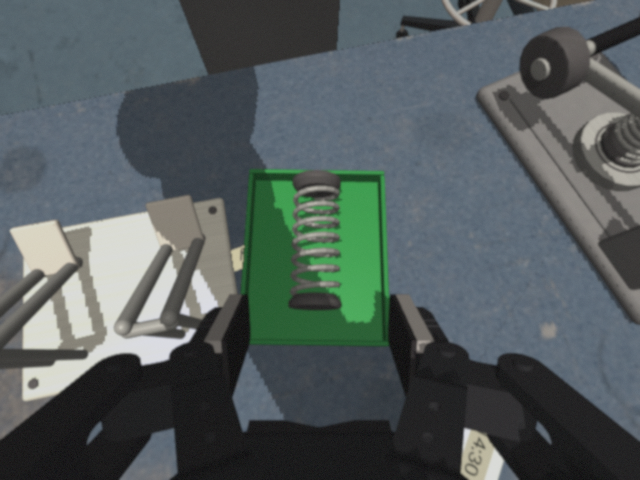

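View pics/scene28.png

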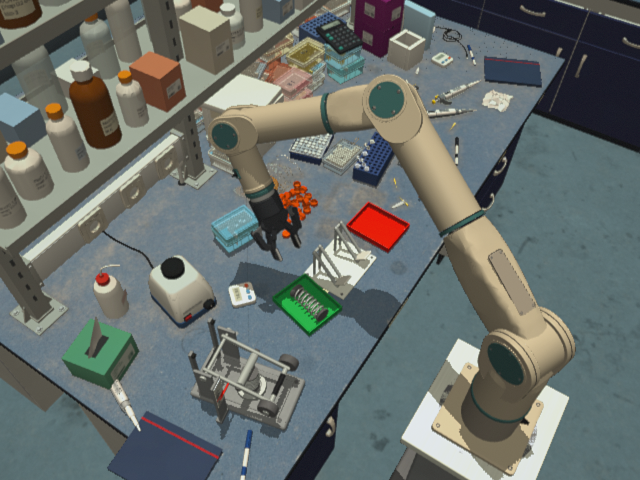

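The spring lies in the green tray with its centre about 6 mm from the tray's. Last, I'll check the loaded spring, the pointer and the timer.

Emit:
arm_command(rows=[[[0,0,-30,0,0,0],[0,0,-50,0,0,0],[0,0,-50,0,0,0],[0,0,-50,0,0,0],[0,0,-50,0,0,0],[0,0,-50,0,0,0]]])

```text
clock: 32.48
eef_pos: [601.1, -39.0, 176.2]
tool_rot: [-2.558, 0.0, 1.338]
force: [-0.2, -0.2, -0.4]
width: 55.5
```

```bash
python3 - <<'E'
from b import *
from cell import get_image
for n in ("scene","top","wrist"):
    d=get_image(n);np.savez(f"{n}29.npz",**d);c=d["pixels"][:,:,::-1]
    if n=="scene": c=cv2.resize(c[310:430,180:320],None,fx=5.5,fy=5,interpolation=cv2.INTER_CUBIC)
    if n=="top": c=cv2.resize(c[200:320,100:240],None,fx=5.5,fy=5,interpolation=cv2.INTER_CUBIC)
    cv2.imwrite(f"pics/{n}29.png",c)
for n in ("scene29","top29","top0","scene0"):
    d=dict(np.load(n+".npz"));P=cloud(d);L=R.from_euler("z",-YT).apply(P.reshape(-1,3)-[SEAT[0],SEAT[1],0])
    if "29" in n:
        m=(abs(L[:,1])<30)&(abs(L[:,0]+74)<12)&(L[:,2]>70)&(L[:,2]<150);t=L[m];
        if len(t): 
            b=t[t[:,2]>np.percentile(t[:,2],60)].mean(0);print(n,"bar",len(t),b,"j",np.radians(15)+np.pi/2+np.arctan2(135-(b[2]-5),80-b[0]))
        m=(np.hypot(L[:,0],L[:,1])<32)&(L[:,2]>41)&(L[:,2]<100);q=L[m];print("spring pts",len(q),q.mean(0),q.min(0),q.max(0))
        m=m&(L[:,2]>82);q=L[m];print("cup pts",q.mean(0) if len(q) else 0,len(q))
    I=d["pixels"].astype(int);Pf=P.reshape(-1,3)
    w=(I.min(-1)>185).ravel()&(abs(Pf[:,2]-19)<5)&(np.hypot(Pf[:,0]-640,Pf[:,1]-60)<90);print(n,"timer",w.sum(),Pf[w].mean(0) if w.any() else None)
E
```

```text
scene29 bar 148 [-73.59  -1.74  96.75] j 2.1070825865381257
spring pts 156 [-11.26   9.1   71.57] [-27.29 -20.03  41.01] [22.12 28.1  99.91]
cup pts [-10.64   6.06  92.88] 47
scene29 timer 173 [693.7   54.44  17.07]
top29 bar 115 [-73.27   1.94  96.89] j 2.1067804456462422
spring pts 103 [-11.04  -5.36  71.3 ] [-21.97 -24.95  41.06] [20.75 30.57 99.98]
cup pts [-9.92 -2.52 95.33] 35
top29 timer 196 [694.91  56.11  17.41]
top0 timer 214 [695.72  49.55  17.69]
scene0 timer 183 [692.44  51.92  16.93]
```

View pics/scene29.png

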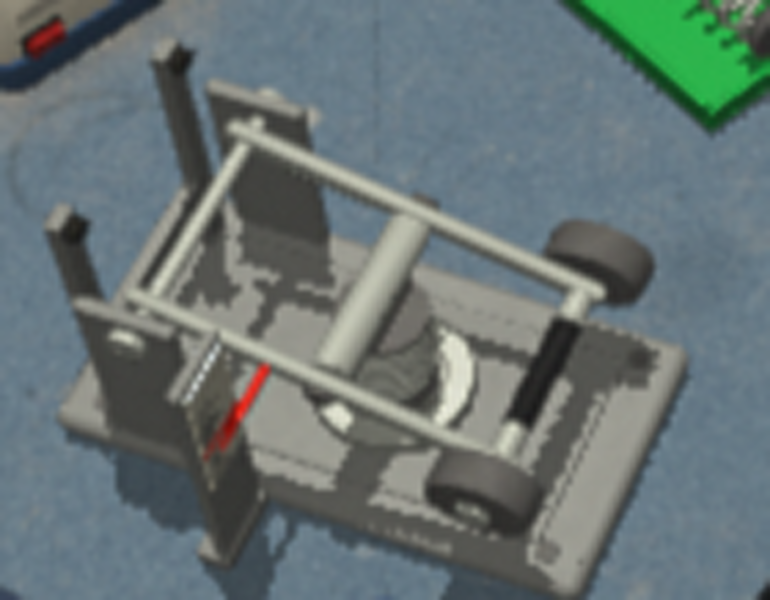

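View pics/top29.png

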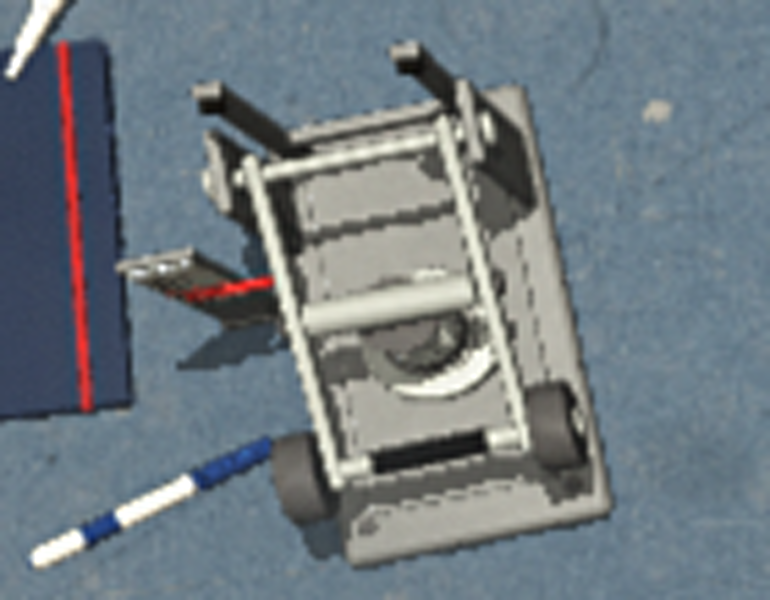

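```bash
python3 - <<'E'
from b import *
th=np.linspace(0,2*np.pi,60)
out=[]
for n,(y0,y1,x0,x1) in {"top":(240,300,150,215),"scene":(355,415,220,285)}.items():
    d=dict(np.load(n+"29.npz"));c=d["pixels"][y0:y1,x0:x1,::-1];s=9;c=cv2.resize(c,None,fx=s,fy=s,interpolation=cv2.INTER_CUBIC)[:,:, :].copy()
    for z,rr,col in ((35,36,(255,255,0)),(37,21,(0,255,0)),(102,21,(0,0,255)),(92,21,(0,128,255))):
        X=np.stack([SEAT[0]+rr*np.cos(th),SEAT[1]+rr*np.sin(th),0*th+z],1);uv=(proj(d,X)-[x0,y0]+.5)*s
        cv2.polylines(c,[uv.astype(np.int32)],True,col,1)
    out.append(cv2.resize(c,(400,540)))
cv2.imwrite("pics/ov.png",np.hstack(out))
E
```

```text
(no output)
```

View pics/ov.png

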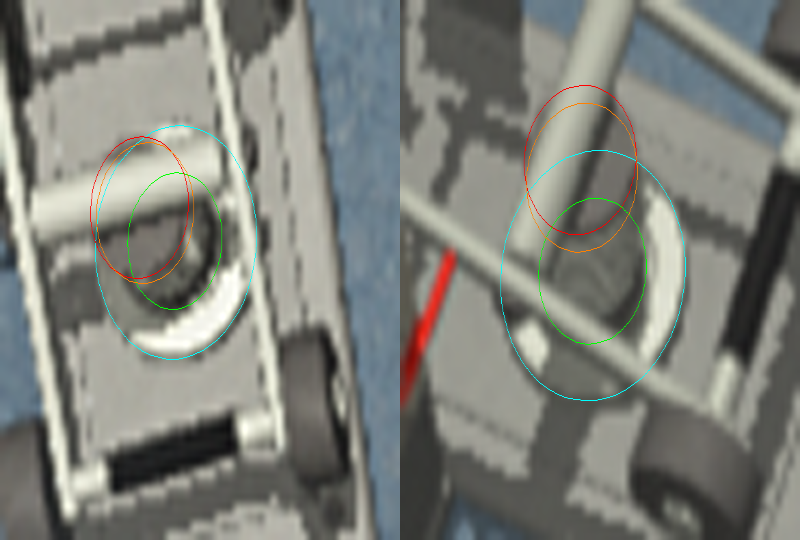

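The overlay of an upright, centred and compressed spring matches both views to within a few millimetres. The robot is clear, so I'm handing the job in.

```bash
python3 -c "
from cell import order,sensors
s=sensors.read_state();print(s['clock'],s['force'],abs(s['qd']).max())
print(order.finish_job())"
```

```text
32.6333 [ 0.42382644 -0.58296317  0.23224391] 0.008437766500998882
the job is handed in; nothing more can be done
None
```

I tested the left spring from the rack and it is the soft one. It is still loaded under the arm for you to check. The other spring is therefore the good one and lies in the green tray. I handed the job in at 32.6 s and got no verdict back.

**Last checks:**
- **Reading:** the arm came to rest at joint 2.11–2.12, with the pointer below the red line. A soft spring should read about 2.13.
- **Tested spring:** it stands upright and centred on the plate to within a few millimetres, judged by overlaying the model on two camera views.
- **Other spring:** its centre is about 6 mm from the centre of the green tray.
- **Timer:** I did not touch it. Its measured position differs by 2–7 mm between images, depending on the camera, which I put down to lighting and measurement noise.
- **Robot:** it was clear of everything and still when I handed in.

**What went wrong or disagreed:**
- **Missed grips:** the first grip on the tested spring slipped off, pushing with about 50 N at the wrist, and the first close on the bar caught nothing. The real fingertips sit about 36 mm short of the stated tool point. I corrected for this, and the later grips on the bar and the second spring were firm.
- **First carry:** the tested spring was carried with only a shallow grip near the fingertips (33 mm reading on a 40 mm coil), but it was placed correctly.

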